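Serve a biscuit with the spatula

ROBOT

A 7-joint arm with a two-finger parallel gripper is mounted at the origin on the work surface. World frame = base frame: x ahead of the robot, y to its left, z up, the work surface at z = 0. Lengths are in mm, angles in rad, forces in N, time in s.
With the tool pointing down it reaches from about 350 to 775 mm from the base axis. Payload 3.1 kg.
Tool frame: the origin (TCP) lies between the finger pads; the fingertips stand 11 mm ahead of it and the grasp point (between the pads) lies 8 mm behind it; z points along the fingers, y is the direction in which the jaws open and shut (so a half turn about z gives the same grasp; the last joint's range is limited). The gripper opens to 85 mm and grips with 20 to 120 N. Pads are 22 mm wide; open, the fingers measure 114 mm over their backs; the gripper's body (76 mm by 85 mm) begins 54 mm behind the grasp point. The pads swing forward as they close: fully open they stand 13 mm farther back than shut.
Start: joints at [-1.163, 0.311, 0.014, 1.512, -0.004, 1.319, -0.027], TCP at [239.109, 495.323, 213.704] pointing down, gripper open.
Joint ranges: [-2.7, 2.7], [-0.3, 1.91], [-1.27, 1.3], [0.12, 2.57], [-1.44, 4.58], [0.2, 2.03], [-3.05, 3.05]. Speed limits (rad/s): [2.79, 2.79, 3.14, 3.14, 3.14, 3.14, 3.14].

INTERFACE

Orientations are given as [roll, pitch, yaw] about the fixed x, y, z axes, in that order (R = Rz(yaw) Ry(pitch) Rx(roll)).
In Python, from rig import bot gives the robot as it stands. The module is installed in compiled form; this text tells all that it offers.
- The arm moves only by the shell command python3 -m creep 'ROWS' [FORCE]. ROWS is JSON, a list of rows, each a list of 7 numbers: the closure, from -1 (fully open) to 1 (shut), then the shift along the tool's x, y, z in units of 30 mm (1.0 is 30 mm), then the turn, a rotation vector about the tool's x, y, z in degrees. In form: [[gripper, tx, ty, tz, wx, wy, wz], ...]. A call has exactly 10 rows; each row shifts and turns the commanded pose from where the row before left it, along the tool's axes as they then stand; what a row does not reach is not made up. A row lasts 1/10 s, in which the tool goes at most 50 mm and 8.59 degrees, less where a joint would pass 70% of its speed; a pose out of reach is approached as far as the arm can. A call is refused whole if a number of a shift passes 1 or a number of a turn 8.59, either way. A call with a gripper value outside its range is refused whole. The fingers move at their own pace and stop on an object; FORCE is the grip in N (left out, the last holds). Time passes only in rows, so rows that do not move let the fingers close, or fill a call up. It gives the time, the measured TCP pose, the force and the opening at its end, in the units of the state.
- bot.read_state(): the state, without advancing time (a new reading comes with each control period).
- bot.grab_frame(name): name is "side" or "top" or "wrist"; returns the picture (420x560x3 uint8, red, green, blue); there is no depth.
- bot.camera_info(name): a dict with "mtx" (3x3 intrinsics, pixels), "distortion" ([k1, k2, p1, p2, k3] as OpenCV has them; the pictures are not rectified), "extrinsics" (4x4, takes a point from world to camera coordinates). Camera axes: x right, y down, z forward; pixel columns grow to the right and rows downward; lengths in mm; the calibration is good to about 2 mm. A picture is of the moment at which its call begins: read the wrist's pose just before it. camera_info takes no time and is no camera call; for the wrist camera it gives the pose at the moment of the call.
- bot.hand_in(): hands the job in, once; it reports no verdict.
Trained networks look in the newest picture that a camera, given by its name, has taken for a name from the list of things; names that differ only in an ending like _2 or _b are one class to them, and where a whole thing is asked for, a point or a joint stands for the part that bears it (a point fixed in the world has none). Each returns a list of dicts, best first, with "conf" (0 to 1); they miss things now and then, are a little off and sometimes report something else, mostly with a low value. They report only what shows in the picture. A call takes as long as a camera call. They do not tell look-alikes from the thing itself.
- bot.regions_of(camera, name): "mask" (420x560 bool, what is visible of it) and "xy" ([column, row] in pixels, amid what is visible of it).
The state is a dict: "time_s": time; "q": joint angles; "qd": joint speeds; "tau": joint torques, N m; "tcp_pos": TCP position; "eef_rot": TCP orientation; "ft_force": force on the tool from outside, world axes, zero at the start; "wrist_torque": the same for the moment, N m; "finger_gap": finger opening in mm.
Only numpy, scipy, OpenCV 4.12 (cv2) and the standard library are available. Lean on these libraries where they do the work, as an engineer would, in place of code of your own. Each camera call takes 0.05 s, during which the arm holds its last target.

TASK

Take the spatula from its rest, slide its blade under the round biscuit on the baking sheet and carry the biscuit on the blade to the round serving board. Bring the blade right down to the board and let the biscuit slide off gently so that it lies flat, right side up, with none of it over the board's edge; then put the spatula back in its rest as you found it. Do not touch the biscuits with the gripper, keep the round one from tipping over, and leave the square biscuit and everything else where it is.

Things in the scene. Friction and masses are not known exactly. Their poses are not given: they have to be found in the camera images.
- round_center (a point): the round oat biscuit, crisp and rigid: 100 mm diameter, 14 mm thick, 60 g, its underside rounded up at the edge over the last 8 mm. This point is its centre, half-way up (7 mm above its underside). Dry and rather slippery (friction about 0.3)
- square_center (a point): the square oat biscuit beside it, 88 x 88 x 14 mm; it stays on the sheet. This point is its centre, half-way up
- round_biscuit: the same round biscuit; origin at the centre of its underside, z axis up out of its top
- square_biscuit: the same square biscuit; origin at the centre of its underside
- sheet: flat aluminium baking sheet, fixed; origin at the centre of its underside, flat top 4 mm above it, x -120 to 120, y -130 to 130 mm. Only its +x edge has a raised lip (inner face x = 120 mm, rising to 22 mm), which stops a biscuit pushed towards +x while the blade goes under; other edges open. The biscuits lie side by side along the lip, 130 mm apart (order varies), about 40 mm from edge to lip
- board: round marble serving board, fixed, 180 mm diameter, 14 mm thick, flat top; origin at the centre of its underside, empty at the start
- spatula_grip (a point): middle of the spatula's wooden handle, where to grip. Spatula axes: x towards the blade tip, y across, z up. Handle 16 mm wide (y), 20 high (z), from x = -85 to 55 mm of this point. A cranked steel neck leads down to the blade, parallel to the handle: underside 60 mm below this point, x = 90 to 197 mm, 70 mm wide, 2.4 mm thick, 1.2 mm at the tip
- spatula_tip (a point): middle of the blade's front edge: 197 mm ahead of and 59.4 mm below spatula_grip in the spatula's own frame
- spatula: the same spatula, 150 g, steel and dark wood; origin 60 mm below spatula_grip, in the plane of the blade's underside; x towards the tip, z up when the blade is level
- rest: white ceramic spatula rest, fixed; origin under its tray. Tray 4 mm thick, 100 wide, x = -85 to 205 mm, carries the blade; a forked post at x = -75 to -57 mm takes the handle's tail (seat 53.5 mm up, cheeks 36 mm apart, to 75 mm). At the start the spatula lies in it, x axes together, its origin 4 mm above the rest's; the handle ahead of the post is free to grip
- rest_grip (a point): point fixed to the rest, 64 mm above its origin, where spatula_grip is when the spatula lies in the rest
- mug: bystander: terracotta mug, 80 dia. x 90 tall mm, loose; origin at the middle of its underside. Leave it alone
- syrup: bystander: amber bottle with black cap, 60 dia. x 150 tall mm, loose; origin at the middle of its underside. Leave it alone
- jar: bystander: glass jar with metal lid, 72 dia. x 85 tall mm, loose; origin at the middle of its underside. Leave it alone
- dish: bystander: small blue bowl, 72 dia. x 24 tall mm, loose; origin at the middle of its underside. Leave it alone
- teaspoon: bystander: spoon 150 long, 20 high mm, loose; origin at the middle of its underside. Leave it alone
- coasters: bystander: stack of square cork coasters, 95 x 95 x 24 mm, loose; origin at the middle of its underside. Leave it alone
- succulent: bystander: small succulent in a concrete pot, 74 dia., about 95 tall mm, loose; origin at the middle of its underside. Leave it alone
There are look-alikes about, which are no part of the job. What is shaped like the round_biscuit but green is not meant.

How it is judged:
By the outcome, as a careful person would: the job done as asked, in the order asked, and still so for the second after the job is handed in, with the robot touching nothing.
It also fails if it takes over 64 s, if anything falls off the work surface, if the arm or the gripper's body presses on something with over 40 N, if the wrist force passes 120 N, or if a joint passes its speed limit or range.

## Working session

There is one attempt and no reset: what is moved stays moved. The work goes in short steps, Python scripts to look and compute and a shell command to move; the robot and the scene stay as the last step left them, time stands still between calls to the robot, and variables do not carry over. Pictures are saved under pics/ and viewed, and the job is handed in when it is done.

```bash
mkdir -p pics; ls
python3 - <<'E'
from rig import bot
import cv2,json
s=bot.read_state(); print(s)
for n in ("side","top","wrist"):
    im=bot.grab_frame(n); cv2.imwrite(f"pics/{n}0.png",im[:,:,::-1])
    c=bot.camera_info(n); print(n,c)
E
```

```text
pics
{'time_s': 0.0, 'q': array([-1.16272659,  0.31172283,  0.01401359,  1.51306467, -0.00443363,
        1.3192147 , -0.02719909]), 'qd': array([ 0.00071527,  0.00138026,  0.0007821 ,  0.00175793, -0.00149361,
        0.00060194,  0.00109039]), 'tau': array([ 9.99548433e-05, -3.79915988e+01,  1.45773226e-01, -2.30593228e+01,
        1.20864494e-02,  1.36636852e-02,  1.58840612e-05]), 'tcp_pos': array([238.76786651, 494.60243903, 212.61966695]), 'eef_rot': array([-3.13921522e+00,  7.10842376e-05,  2.69187168e+00]), 'ft_force': array([-0.24455996, -0.08769358,  0.31374075]), 'wrist_torque': array([-0.08586699, -0.00609106,  0.02078222]), 'finger_gap': 85.76028023861137}
side {'mtx': array([[409.55760058,   0.        , 283.09450127],
       [  0.        , 409.55760058, 211.02786405],
       [  0.        ,   0.        ,   1.        ]]), 'distortion': array([-0.00189474,  0.        ,  0.        ,  0.        ,  0.        ]), 'extrinsics': array([[-9.79497253e-01, -2.01217969e-01, -9.82144485e-03,
         5.20777434e+02],
       [-1.42473753e-01,  7.26358883e-01, -6.72386796e-01,
        
[... 708 characters left out ...]
+03],
       [ 0.00000000e+00,  0.00000000e+00,  0.00000000e+00,
         1.00000000e+00]])}
wrist {'mtx': array([[291.16674957,   0.        , 285.03922713],
       [  0.        , 291.16674957, 210.57067964],
       [  0.        ,   0.        ,   1.        ]]), 'distortion': array([0.00222115, 0.        , 0.        , 0.        , 0.        ]), 'extrinsics': array([[ 4.33529939e-01,  9.01138421e-01, -1.15714180e-03,
        -5.49651462e+02],
       [ 8.67399550e-01, -4.16949690e-01,  2.71608132e-01,
        -3.57779849e+01],
       [ 2.44274053e-01, -1.18753961e-01, -9.62407234e-01,
         3.78253630e+02],
       [ 0.00000000e+00,  0.00000000e+00,  0.00000000e+00,
         1.00000000e+00]])}
```

View pics/side0.png

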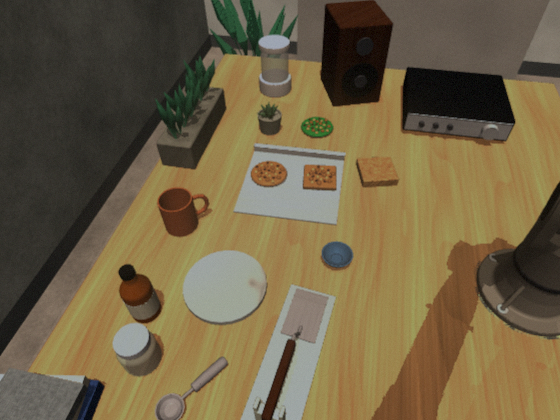

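View pics/top0.png

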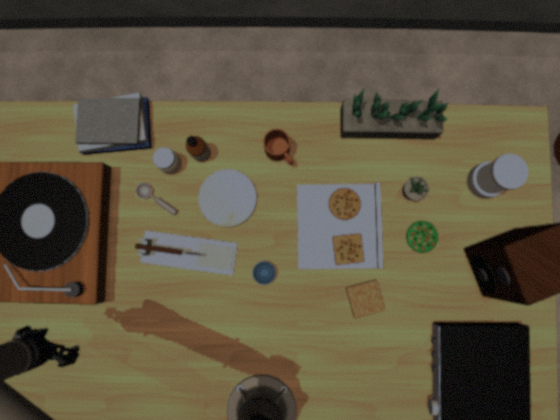

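View pics/wrist0.png

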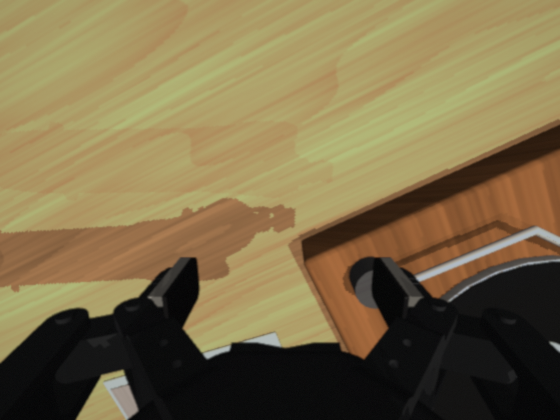

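The side view shows the sheet around (292,183), the round biscuit at (269,173), the square one at (320,177), the board at (225,285) and the spatula in its rest at about (285,370). In the top view the spatula is at (175,249) with its blade pointing right (world −y), the sheet lip is at column 380, and the green look-alike is at (422,236).

```bash
cat > h.py <<'E'
from rig import bot
import numpy as np, cv2
def cam(n):
    c=bot.camera_info(n); return np.array(c["mtx"]),np.array(c["distortion"]),np.array(c["extrinsics"])
def rays(n,px,c=None):
    K,d,E=c or cam(n)
    u=cv2.undistortPoints(np.array(px,float).reshape(-1,1,2),K,d).reshape(-1,2)
    R,t=E[:3,:3],E[:3,3]
    D=np.c_[u,np.ones(len(u))]@R; return -R.T@t, D/np.linalg.norm(D,axis=1)[:,None]
def plane(n,px,z,c=None):
    o,D=rays(n,px,c); return o+D*((z-o[2])/D[:,2])[:,None]
def tri(vs):
    A=np.zeros((3,3));b=np.zeros(3)
    for n,p,*c in vs:
        o,D=rays(n,[p],c[0] if c else None); P=np.eye(3)-np.outer(D[0],D[0]); A+=P;b+=P@o
    X=np.linalg.solve(A,b)
    res=[]
    for n,p,*c in vs:
        o,D=rays(n,[p],c[0] if c else None); res.append(np.linalg.norm((np.eye(3)-np.outer(D[0],D[0]))@(X-o)))
    return X,res
def proj(n,P,c=None):
    K,d,E=c or cam(n)
    return cv2.projectPoints(np.array(P,float).reshape(-1,1,3),cv2.Rodrigues(E[:3,:3])[0],E[:3,3],K,d)[0].reshape(-1,2)
E
python3 - <<'E'
from h import *
import pickle
out={}
for n in ("side","top"):
    bot.grab_frame(n)
    for o in ("round_biscuit","square_biscuit","sheet","board","spatula","rest","spatula_grip","spatula_tip","round_center"):
        r=bot.regions_of(n,o); out[n,o]=r
        print(n,o,[(round(x["conf"],2),np.round(x["xy"],1).tolist(),int(x["mask"].sum())) for x in r][:4])
pickle.dump(out,open("reg.pkl","wb"))
print(bot.read_state()["time_s"])
E
```

```text
side round_biscuit [(0.79, [319.6, 125.5], 497), (0.61, [271.6, 176.9], 705)]
side square_biscuit [(0.78, [316.7, 178.4], 830)]
side sheet [(0.81, [290.1, 193.6], 5696)]
side board [(0.78, [223.2, 289.6], 4965), (0.3, [266.1, 174.9], 716)]
side spatula [(0.82, [298.5, 328.5], 2450)]
side rest [(0.58, [289.9, 375.5], 4552)]
side spatula_grip [(0.75, [297.4, 328.3], 2566), (0.55, [177.2, 210.3], 1758), (0.34, [320.2, 180.0], 807)]
side spatula_tip [(0.82, [295.8, 327.2], 2621)]
side round_center [(0.92, [268.0, 175.7], 681), (0.73, [313.4, 125.8], 481)]
top round_biscuit [(0.96, [423.9, 237.8], 805), (0.7, [347.8, 251.0], 834)]
top square_biscuit [(0.98, [347.3, 251.3], 773), (0.73, [345.4, 204.1], 711)]
top sheet [(0.86, [327.8, 226.7], 5512), (0.49, [348.3, 250.5], 820)]
top board [(0.68, [226.7, 199.5], 2591)]
top spatula [(0.81, [207.6, 251.3], 1162)]
top rest [(0.89, [179.6, 249.1], 1876), (0.48, [328.6, 227.1], 5426)]
top spatula_grip [(0.34, [347.1, 249.2], 817)]
top spatula_tip [(0.65, [206.7, 252.4], 1069)]
top round_center [(0.7, [342.1, 204.6], 825), (0.66, [423.2, 234.9], 767)]
1.15
```

Run:
```python
from h import *
import pickle
out=pickle.load(open("reg.pkl","rb"))
def cont(m):
    m=m.astype(np.uint8); c,_=cv2.findContours(m,cv2.RETR_EXTERNAL,cv2.CHAIN_APPROX_NONE); return max(c,key=cv2.contourArea).reshape(-1,2).astype(float)
for n in("side","top"):
    P=plane(n,cont(out[n,"board"][0]["mask"]),14); print(n,"board",cv2.minEnclosingCircle(P[:,:2].astype(np.float32)),cv2.fitEllipse(P[:,:2].astype(np.float32)))
    for r in out[n,"round_center"]:
        P=plane(n,cont(r["mask"]),11); print(n,"round",cv2.fitEllipse(P[:,:2].astype(np.float32)))
    P=plane(n,cont(out[n,"square_biscuit"][0]["mask"]),11); print(n,"sq",cv2.minAreaRect(P[:,:2].astype(np.float32)))
    P=plane(n,cont(out[n,"sheet"][0]["mask"]),4); print(n,"sheet",cv2.minAreaRect(P[:,:2].astype(np.float32)))
    P=plane(n,cont(out[n,"rest"][0]["mask"]),4); print(n,"rest",cv2.minAreaRect(P[:,:2].astype(np.float32)))
for n,(x,y,w,h) in {"side":(215,270,150,150),"top":(125,170,140,120)}.items():
    im=cv2.imread(f"pics/{n}0.png")[y:y+h,x:x+w]; cv2.imwrite(f"pics/{n}0c.png",cv2.resize(im,None,fx=4,fy=4,interpolation=cv2.INTER_CUBIC))
```

```text
side board ((632.324462890625, 121.29602813720703), 92.98789978027344) ((633.0473022460938, 121.5917739868164), (176.89126586914062, 183.99227905273438), 30.228958129882812)
side round ((621.5643310546875, -240.8808135986328), (92.52408599853516, 95.8147964477539), 173.5660858154297)
side round ((523.7755737304688, -475.6116943359375), (93.86235046386719, 94.00343322753906), 30.392539978027344)
side sq ((483.11004638671875, -252.3232879638672), (87.754638671875, 100.82362365722656), 6.647099494934082)
side sheet ((554.7294921875, -234.72691345214844), (267.9866027832031, 284.93408203125), 0.9353500604629517)
side rest ((440.501708984375, 226.55911254882812), (268.5185546875, 54.12246322631836), 83.04190826416016)
top board ((633.088623046875, 118.1029052734375), 89.96704864501953) ((633.0713500976562, 118.26837921142578), (174.4811553955078, 175.68008422851562), 176.63833618164062)
top round ((620.8616333007812, -242.55821228027344), (96.22159576416016, 98.05746459960938), 160.56800842285156)
top round ((525.239013671875, -480.4791259765625), (91.23989868164062, 95.15057373046875), 2.1189048290252686)
top sq ((483.08148193359375, -254.03189086914062), (83.99170684814453, 90.07801055908203), 8.86811637878418)
top sheet ((552.4019165039062, -228.7345733642578), (262.1056213378906, 262.4272766113281), 2.0752267837524414)
top rest ((492.8946533203125, 234.47801208496094), (296.007568359375, 47.647117614746094), 83.37764739990234)
```

View pics/side0c.png

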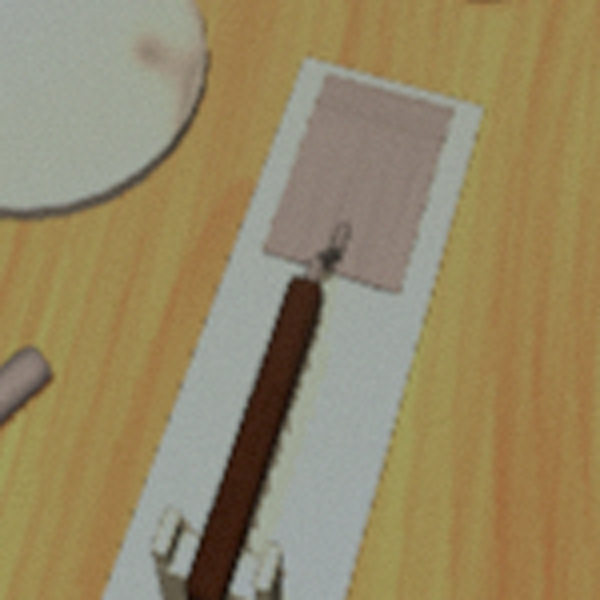

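View pics/top0c.png

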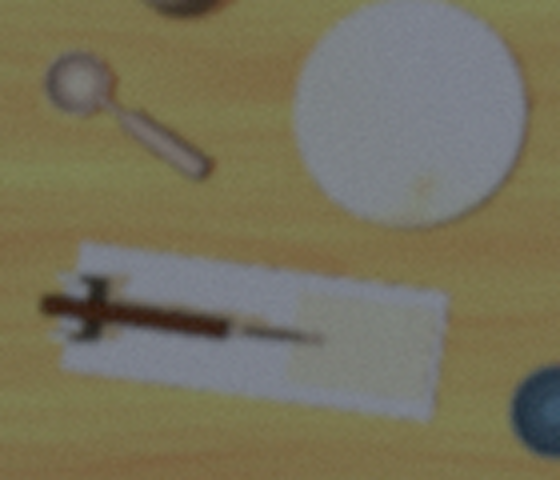

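```bash
cat > fit.py <<'E'
from h import *
from scipy.optimize import least_squares
def fitpose(obs, x0, cams=None, fixz=None):
    # obs: list (cam, model pt, px); pose x,y,z,yaw
    def T(p,m):
        c,s=np.cos(p[3]),np.sin(p[3]); R=np.array([[c,-s,0],[s,c,0],[0,0,1]]); return m@R.T+p[:3]
    C={o[0]:(cams or {}).get(o[0]) or cam(o[0]) for o in obs}
    def f(p):
        return np.concatenate([proj(n,T(p,np.array([m],float)),C[n])[0]-px for n,m,px in obs])
    r=least_squares(f,x0,loss="soft_l1"); return r.x,r.fun.reshape(-1,2)
E
python3 - <<'E'
from fit import *
S=lambda a,b:((a+.5)/4-.5+215,(b+.5)/4-.5+270)
Tt=lambda a,b:((a+.5)/4-.5+125,(b+.5)/4-.5+170)
obs=[("top",(205,50,4),Tt(447,296)),("top",(205,-50,4),Tt(430,418)),("top",(-85,50,4),Tt(82,242)),("top",(-85,-50,4),Tt(62,368)),
("side",(205,50,4),S(307,58)),("side",(205,-50,4),S(483,107))]
ob2=[("side",(197,35,1.2),S(322,73)),("side",(197,-35,1.2),S(455,107)),("side",(90,35,2.4),S(264,252)),("side",(90,-35,2.4),S(402,292)),
("top",(90,35,2.4),Tt(298,292)),("top",(90,-35,2.4),Tt(290,370)),("top",(55,0,70),Tt(228,326)),("top",(-85,0,70),Tt(45,303))]
for o in (obs,ob2,[x for x in obs if x[0]=="top"],[x for x in ob2 if x[0]=="side"]):
    p,r=fitpose(o,[480,230,0,-1.6]); print(np.round(p,3).tolist(),np.round(r,1).tolist())
E
python3 - <<'E'
import cv2
for n,(x,y,w,h) in {"side":(225,130,150,100),"top":(285,170,110,110)}.items():
    im=cv2.imread(f"pics/{n}0.png")[y:y+h,x:x+w]; cv2.imwrite(f"pics/{n}0s.png",cv2.resize(im,None,fx=5,fy=5,interpolation=cv2.INTER_CUBIC))
E
```

```text
[472.213, 293.418, -2.287, -1.692] [[0.7, -1.0], [0.2, 0.9], [-0.2, -0.3], [-0.3, 0.3], [-0.5, -0.1], [0.5, 0.3]]
[471.892, 291.449, 0.784, -1.683] [[0.8, 0.2], [-0.8, 0.4], [-0.3, -0.4], [-0.7, -0.1], [0.9, -0.4], [-0.3, 2.7], [0.3, 0.7], [-0.7, 0.3]]
[472.246, 297.003, -16.397, -1.692] [[0.1, -0.9], [-0.3, 0.7], [0.2, -0.1], [0.1, 0.2]]
[468.924, 296.981, 11.086, -1.67] [[0.6, -0.1], [-0.5, -0.1], [-0.1, 0.1], [0.1, 0.1]]
```

View pics/side0s.png

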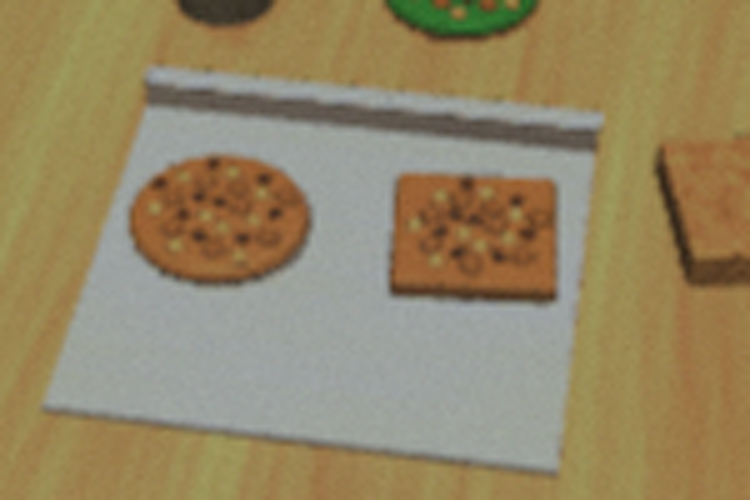

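View pics/top0s.png

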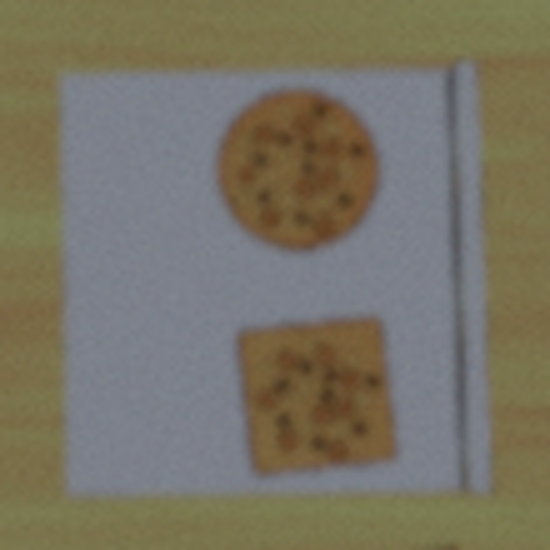

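Run:
```python
from fit import *
S=lambda a,b:((a+.5)/5-.5+225,(b+.5)/5-.5+130)
Tt=lambda a,b:((a+.5)/5-.5+285,(b+.5)/5-.5+170)
obs=[("top",(-120,130,4),Tt(62,73)),("top",(-120,-130,4),Tt(66,494)),("top",(120,130,4),Tt(449,73)),("top",(120,-130,4),Tt(462,491)),
("side",(-120,130,4),S(43,408)),("side",(-120,-130,4),S(557,470)),("side",(120,130,4),S(145,106)),("side",(120,-130,4),S(597,150))]
for o in (obs,obs[:4],obs[4:]):
    p,r=fitpose(o,[550,-230,0,-1.6]); print(np.round(p,3).tolist(),np.round(r,1).tolist())
# biscuits
print(tri([("top",Tt(300,169)),("side",S(221,216))]))
print(plane("top",[Tt(300,169)],18),plane("side",[S(221,216)],16))
```

```text
[553.659, -221.078, -0.162, -1.544] [[-0.1, 0.0], [0.3, 0.2], [-0.1, -0.9], [-0.2, -0.1], [-0.1, -0.5], [0.2, 0.2], [0.6, -0.2], [-0.2, 0.6]]
[553.25, -221.42, -2.596, -1.55] [[0.2, 0.1], [0.2, 0.2], [0.0, -0.5], [-0.4, 0.2]]
[553.819, -219.632, 1.248, -1.539] [[-0.2, -0.2], [0.5, 0.1], [0.1, -0.2], [-0.5, 0.3]]
(array([ 621.66682873, -244.67270261,   11.25607033]), [np.float64(0.06324691484843957), np.float64(0.06324691484846513)])
[[ 620.90325225 -243.77976333   18.        ]] [[ 620.27229678 -239.64580459   16.        ]]
```

```bash
cat > plan.py <<'E'
import sys, numpy as np
from scipy.spatial.transform import Rotation as Ro
from h import bot
def plan(pos,rpy,n=None,start=None,step=30,deg=8.5):
    s=bot.read_state()
    p0,r0=(np.array(start[0],float),Ro.from_euler("xyz",start[1])) if start else (s["tcp_pos"],Ro.from_euler("xyz",s["eef_rot"]))
    r1=Ro.from_euler("xyz",rpy); w=(r0.inv()*r1).as_rotvec()
    d=np.array(pos,float)-p0
    need=max(np.linalg.norm(d)/step,np.degrees(np.abs(w)).max()/deg); n=n or int(np.ceil(need))
    print("t",round(s["time_s"],2),"rows",n,"need",round(need,2),"now",np.round(p0,1),np.round(r0.as_euler("xyz"),4))
    for i in range(n):
        R=r0*Ro.from_rotvec(w*i/n); t=R.inv().apply(d/n)/30
        if i in(0,n-1) or np.linalg.norm(w)>.02: print(np.round(t,3).tolist(),np.round(np.degrees(w/n),2).tolist())
E
python3 - <<'E'
from h import *
for n,px,z in [("mug",(277,145),45),("mughandle",(291,161),45),("syrup",(197,148),75),("jar",(166,160),45),("dish",(264,272),12),("succ",(415,189),50),("spoonend",(177,212),8),("toast",(366,298),10),("green",(422,236),8),("planter",(343,135),40)]:
    print(n,np.round(plane("top",[px],z)[0]))
for n,px,z in [("mug",(180,225),10),("syrup",(143,310),10),("syrupcap",(127,272),145),("jar",(138,360),20),("jarlid",(133,340),85)]:
    print(n,np.round(plane("side",[px],z)[0]))
from plan import plan
plan((472,292.5,140),(3.1416,0,1.4536))
E
```

```text
mug [793. -35.  45.]
mughandle [744. -78.  45.]
syrup [774. 202.  75.]
jar [743. 302.  45.]
dish [409.  -1.  12.]
succ [ 663. -451.   50.]
spoonend [588. 272.   8.]
toast [ 335. -310.   10.]
green [ 525. -483.    8.]
planter [ 828. -236.   40.]
mug [792. -22.  10.]
syrup [783. 209.  10.]
syrupcap [777. 206. 145.]
jar [743. 312.  20.]
jarlid [738. 302.  85.]
t 1.15 rows 11 need 10.58 now [239.1 495.3 213.7] [3.1416 0.     2.6919]
[-0.903, -0.247, 0.223] [0.0, 0.0, 6.45]
[-0.925, -0.144, 0.223] [0.0, 0.0, 6.45]
[-0.935, -0.039, 0.223] [0.0, 0.0, 6.45]
[-0.933, 0.066, 0.223] [0.0, 0.0, 6.45]
[-0.92, 0.171, 0.223] [0.0, 0.0, 6.45]
[-0.895, 0.273, 0.223] [0.0, 0.0, 6.45]
[-0.859, 0.372, 0.223] [0.0, 0.0, 6.45]
[-0.812, 0.466, 0.223] [0.0, 0.0, 6.45]
[-0.754, 0.554, 0.223] [0.0, 0.0, 6.45]
[-0.687, 0.635, 0.223] [0.0, 0.0, 6.45]
[-0.611, 0.709, 0.223] [0.0, 0.0, 6.45]
```

```bash
python3 -m creep '[[-1,-0.9,-0.25,0.2,0,0,6.5],[-1,-0.93,-0.14,0.2,0,0,6.5],[-1,-0.94,-0.04,0.2,0,0,6.5],[-1,-0.93,0.07,0.2,0,0,6.5],[-1,-0.92,0.17,0.2,0,0,6.5],[-1,-0.9,0.27,0.2,0,0,6.5],[-1,-0.86,0.37,0.2,0,0,6.5],[-1,-0.81,0.47,0.2,0,0,6.5],[-1,-0.75,0.55,0.2,0,0,6.5],[-1,-0.69,0.64,0.2,0,0,6.5]]' 80
python3 - <<'E'
from plan import plan
from h import *
cs=cam("wrist"); im=bot.grab_frame("wrist"); cv2.imwrite("pics/w1.png",im[:,:,::-1])
import pickle; pickle.dump(cs,open("w1.pkl","wb"))
print(np.round(proj("wrist",[[472,292.5,74],[480,350,74]],cs)))
plan((472,292.5,140),(3.1416,0,1.4536))
E
```

```text
time_s: 2.15
tcp_pos: [451.1, 309.3, 153.6]
eef_rot: [3.141, -0.0, 1.553]
ft_force: [-0.1, -0.1, 0.4]
finger_gap: 85.3
[[309. 231.]
 [319. 164.]]
t 2.2 rows 1 need 0.78 now [455.6 303.1 152.7] [3.1379 0.005  1.5417]
[-0.335, 0.555, 0.428] [0.23, 0.28, 5.05]
```

View pics/w1.png

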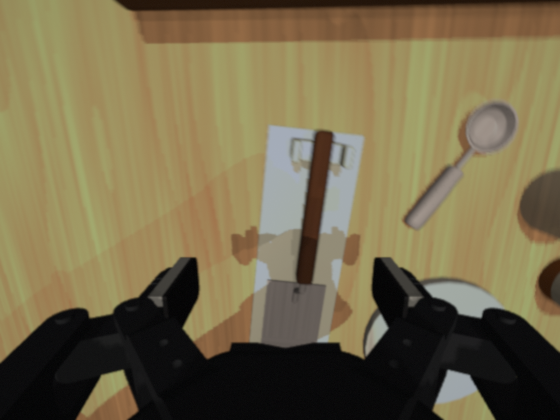

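Run:
```python
from fit import *
import pickle
cs=pickle.load(open("w1.pkl","rb"))
S=lambda a,b:((a+.5)/4-.5+215,(b+.5)/4-.5+270)
Tt=lambda a,b:((a+.5)/4-.5+125,(b+.5)/4-.5+170)
w=[("wrist",(-85,-50,4),(269,125)),("wrist",(-85,50,4),(363,135)),("wrist",(-85,0,74),(325,131)),("wrist",(55,0,74),(304,283)),("wrist",(90,-35,6.4),(268,281)),("wrist",(90,35,6.4),(326,285))]
obs=[("top",(205,50,4),Tt(447,296)),("top",(205,-50,4),Tt(430,418)),("top",(-85,50,4),Tt(82,242)),("top",(-85,-50,4),Tt(62,368)),
("side",(205,50,4),S(307,58)),("side",(205,-50,4),S(483,107)),("side",(197,35,5.2),S(322,73)),("side",(197,-35,5.2),S(455,107)),("side",(90,35,6.4),S(264,252)),("side",(90,-35,6.4),S(402,292))]
for o in (w,obs,w+obs):
    p,r=fitpose(o,[480,290,0,-1.6],{"wrist":cs}); print(np.round(p,3).tolist(),np.round(r,1).tolist())
from plan import plan
plan((472,292.5,140),(3.1416,0,1.4536))
```

```text
[474.491, 291.857, -4.483, -1.69] [[-0.8, 0.2], [0.5, 0.4], [0.0, -0.2], [0.2, 1.6], [-0.1, -2.2], [0.1, -0.8]]
[471.719, 293.076, -0.909, -1.688] [[0.7, -1.1], [0.4, 0.9], [-0.3, -0.1], [-0.3, 0.5], [-0.6, -0.5], [0.5, -0.3], [1.2, 0.3], [-0.3, 0.7], [-0.2, -0.2], [-0.5, 0.3]]
[473.958, 292.099, -2.948, -1.694] [[-1.1, -0.2], [0.7, 0.4], [-0.0, -0.4], [-0.5, 2.2], [-0.9, -1.8], [-0.5, -0.3], [1.2, -1.5], [0.7, 0.5], [0.4, -0.9], [0.2, -0.4], [-1.0, -0.5], [-0.1, -0.1], [0.8, 0.3], [-0.9, 0.8], [-0.9, -0.4], [-1.4, 0.2]]
t 2.2 rows 1 need 0.78 now [455.6 303.1 152.7] [3.1379 0.005  1.5417]
[-0.335, 0.555, 0.428] [0.23, 0.28, 5.05]
```

The wrist view shows the handle running from (324,132) to (304,282) and the blade below it, with nothing near the jaws. All three views agree on the grip at about (473,292), yaw −1.69, height about nominal.

```bash
python3 -m creep '[[-1,-0.3,0.37,0,0,0,3.0],[-1,-0.3,0.37,0,0,0,3.0],[-1,0,0,0.5,0,0,0],[-1,0,0,0.5,0,0,0],[-1,0,0,0.5,0,0,0],[-1,0,0,0.5,0,0,0],[-1,0,0,0.5,0,0,0],[-1,0,0,0,0,0,0],[-1,0,0,0,0,0,0],[-1,0,0,0,0,0,0]]'
python3 - <<'E'
from plan import plan
from h import *
import pickle
cs=cam("wrist"); pickle.dump(cs,open("w2.pkl","wb"))
im=bot.grab_frame("wrist"); cv2.imwrite("pics/w2.png",im[:,:,::-1])
plan((473,292.3,56),(3.1416,0,1.4516))
E
```

```text
time_s: 3.2
tcp_pos: [472.6, 291.7, 79.8]
eef_rot: [3.14, -0.001, 1.453]
ft_force: [0.5, 0.4, -0.2]
finger_gap: 85.3
t 3.25 rows 1 need 0.8 now [472.7 291.7  79.9] [ 3.1398e+00 -1.6000e-03  1.4527e+00]
[0.02, 0.008, 0.796] [0.1, -0.09, 0.06]
```

View pics/w2.png

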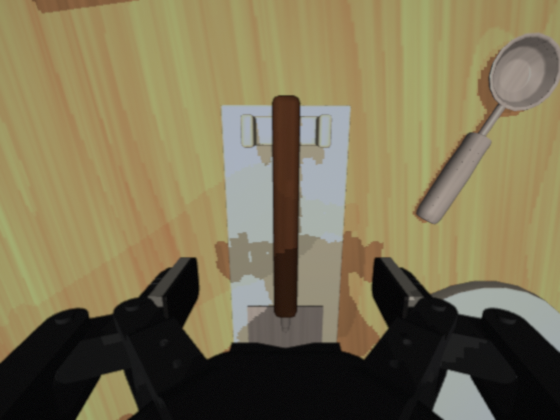

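The handle now stands upright at column 285, midway between the jaws, and is parallel to them. I'll check its height by triangulating with the previous wrist view.

Run:
```python
from fit import *
import pickle
c1=pickle.load(open("w1.pkl","rb"));c2=pickle.load(open("w2.pkl","rb"))
print(tri([("w",(325,131),c1),("w",(286,97),c2)]))
print(tri([("w",(304,283),c1),("w",(285,317),c2)]))
# expected positions
yaw=-1.69;u=np.array([np.cos(yaw),np.sin(yaw)])
print(np.array([473,292.3])-85*u,np.array([473,292.3])+55*u)
print(plane("w",[(286,97),(285,317)],74,c2))
```

```text
(array([483.16503352, 376.07107198,  79.36355819]), [np.float64(0.19209255552127769), np.float64(0.19209255552119905)])
(array([467.13320644, 243.47859504,  77.08679441]), [np.float64(0.23072015448828462), np.float64(0.23072015448825048)])
[483.10833339 376.69681034] [466.45931369 237.69029919]
[[483.12320383 376.4543892   74.        ]
 [466.74026766 241.4921373   74.        ]]
```

```bash
python3 -m creep '[[-1,0,0,0.4,0,0,0],[-1,0,0,0.4,0,0,0],[-1,0,0,0,0,0,0],[1,0,0,0,0,0,0],[1,0,0,0,0,0,0],[1,0,0,0,0,0,0],[1,0,0,0,0,0,0],[1,0,0,0,0,0,0],[1,0,0,0,0,0,0],[1,0,0,0,0,0,0]]' 90
python3 - <<'E'
from h import *
im=bot.grab_frame("wrist"); cv2.imwrite("pics/w3.png",im[:,:,::-1])
s=bot.read_state(); print({k:np.round(v,3).tolist() for k,v in s.items()})
E
```

```text
time_s: 4.25
tcp_pos: [472.1, 291.3, 55.3]
eef_rot: [3.141, -0.001, 1.453]
ft_force: [-1.1, -0.3, 4.2]
finger_gap: 9.2
{'time_s': 4.3, 'q': [-0.833, 0.471, 0.337, 1.724, -0.182, 0.976, -0.546], 'qd': [0.0, 0.001, -0.0, 0.0, 0.001, -0.0, -0.001], 'tau': [0.038, -37.905, 3.378, -18.493, -0.024, -0.406, -0.014], 'tcp_pos': [472.088, 291.292, 55.339], 'eef_rot': [3.141, -0.001, 1.453], 'ft_force': [-1.096, -0.64, 5.672], 'wrist_torque': [-0.166, 0.193, 0.016], 'finger_gap': 9.138}
```

View pics/w3.png

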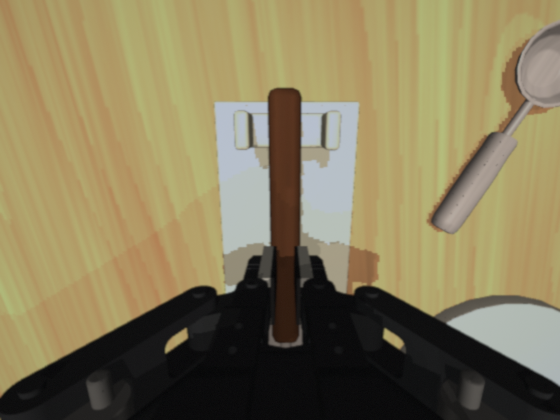

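The handle sits between the pads at (285,265), still straight in the fork at the top of the picture. Lifting.

```bash
python3 -m creep '[[1,0,0,-0.2,0,0,0],[1,0,0,-0.3,0,0,0],[1,0,0,-0.5,0,0,0],[1,0,0,-0.5,0,0,0],[1,0,0,-0.5,0,0,0],[1,0,0,-0.5,0,0,0],[1,0,0,-0.5,0,0,0],[1,0,0,-0.5,0,0,0],[1,0,0,0,0,0,0],[1,0,0,0,0,0,0]]'
python3 - <<'E'
from h import *
for n in ("side","top"):
    im=bot.grab_frame(n); x,y,w,h={"side":(180,230,200,150),"top":(110,180,200,150)}[n]
    cv2.imwrite(f"pics/{n}4.png",cv2.resize(im[y:y+h,x:x+w,::-1],None,fx=4,fy=4,interpolation=cv2.INTER_CUBIC))
s=bot.read_state(); print({k:np.round(v,3).tolist() for k,v in s.items()})
E
```

```text
time_s: 5.3
tcp_pos: [471.7, 291.1, 159.6]
eef_rot: [3.142, -0.0, 1.453]
ft_force: [0.4, -0.6, -2.2]
finger_gap: 8.6
{'time_s': 5.4, 'q': [-0.855, 0.366, 0.362, 1.599, -0.136, 1.204, -0.584], 'qd': [0.002, 0.007, 0.0, 0.003, -0.001, -0.001, 0.001], 'tau': [0.036, -39.086, 3.234, -22.834, 0.105, 0.046, 0.001], 'tcp_pos': [470.994, 290.737, 158.637], 'eef_rot': [-3.14, 0.001, 1.453], 'ft_force': [-0.261, -0.337, -2.399], 'wrist_torque': [0.066, -0.011, 0.011], 'finger_gap': 8.61}
```

View pics/side4.png

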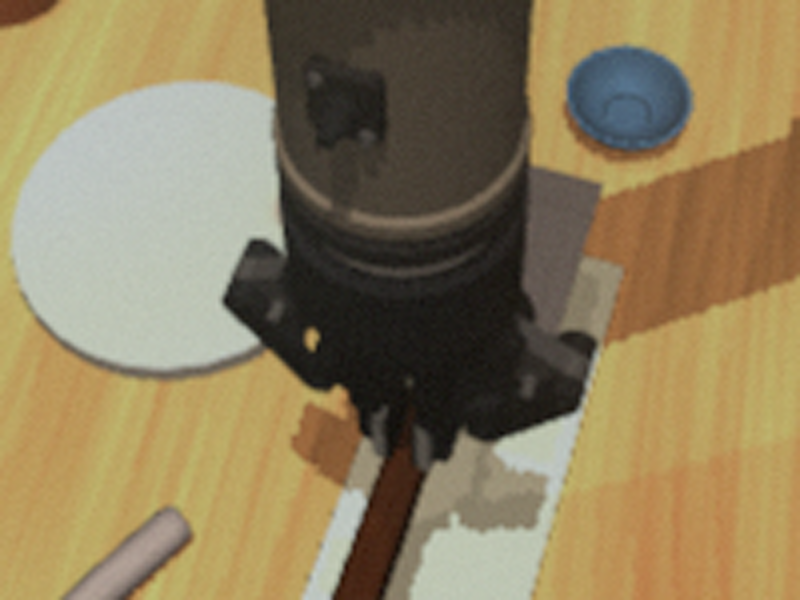

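View pics/top4.png

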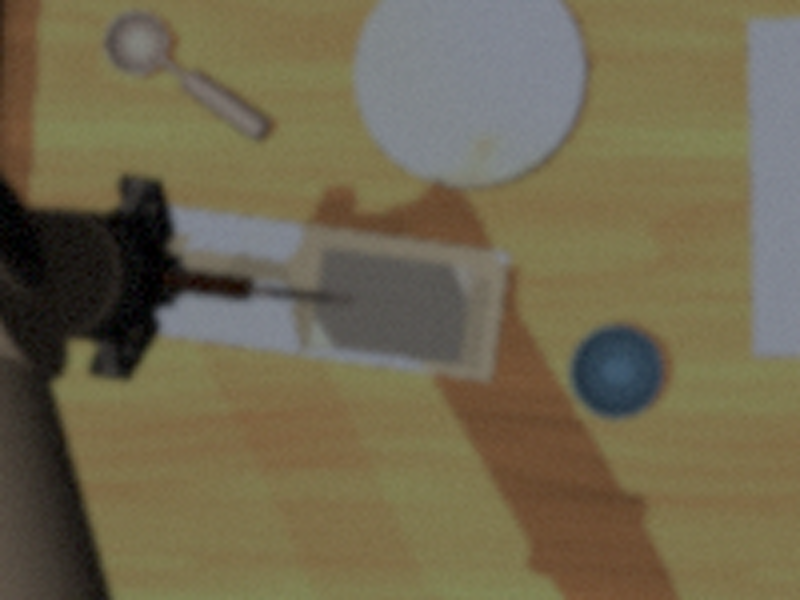

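Run:
```python
from h import *
yaw=-1.69;c,s=np.cos(yaw),np.sin(yaw)
# TCP displaced since grasp ; grip start (473,292.3,64)
def W(m,g): 
    return np.array([g[0]+c*m[0]-s*m[1],g[1]+s*m[0]+c*m[1],g[2]+m[2]])
g=np.array([473,292.3,64])+np.array([471-472.1,290.7-291.3,158.6-55.3])
for m in [(90,35,-58),(90,-35,-58),(197,35,-59.4),(197,-35,-59.4),(187,35,-59),(197,25,-59.4)]:
    P=W(m,g); t=proj("top",[P])[0]; sd=proj("side",[P])[0]
    print(m,np.round(P),"top4",np.round((t-[110,180])*4+1.5),"side4",np.round((sd-[180,230])*4+1.5))
```

```text
(90, 35, -58) [496. 198. 109.] top4 [331. 247.] side4 [401. 303.]
(90, -35, -58) [426. 207. 109.] top4 [316. 345.] side4 [552. 348.]
(197, 35, -59.4) [483.  92. 108.] top4 [480. 267.] side4 [471. 119.]
(197, -35, -59.4) [414. 100. 108.] top4 [466. 366.] side4 [610. 156.]
(187, 35, -59) [484. 102. 108.] top4 [466. 265.] side4 [465. 135.]
(197, 25, -59.4) [473.  93. 108.] top4 [478. 281.] side4 [490. 125.]
```

```bash
python3 -m creep '[[1,-0.4,0.25,0,0,0,-0.8],[1,-0.85,0.52,0,0,0,-0.8],[1,-0.85,0.54,0,0,0,-0.8],[1,-0.85,0.54,0,0,0,-0.8],[1,-0.85,0.54,0,0,0,-0.8],[1,-0.85,0.54,0,0,0,-0.8],[1,-0.85,0.56,0,0,0,-0.8],[1,-0.85,0.56,0,0,0,-0.8],[1,-0.85,0.56,0,0,0,-0.9],[1,-0.85,0.56,0,0,0,-0.9]]'
python3 - <<'E'
from h import *
bot.grab_frame("top")
for n in ("side","top"):
    im=bot.grab_frame(n); x,y,w,h={"side":(180,150,200,150),"top":(220,140,200,150)}[n]
    cv2.imwrite(f"pics/{n}5.png",cv2.resize(im[y:y+h,x:x+w,::-1],None,fx=4,fy=4,interpolation=cv2.INTER_CUBIC))
s=bot.read_state(); print({k:np.round(v,3).tolist() for k,v in s.items()})
E
```

```text
time_s: 6.4
tcp_pos: [613.7, 41.3, 158.3]
eef_rot: [-3.139, -0.0, 1.596]
ft_force: [0.4, 0.8, -1.7]
finger_gap: 8.4
{'time_s': 6.55, 'q': [-0.373, 0.5, 0.426, 1.418, -0.206, 1.27, 0.087], 'qd': [-0.044, -0.018, -0.05, 0.017, -0.035, 0.015, -0.009], 'tau': [0.859, -44.521, 5.43, -23.155, 0.305, -0.153, 0.07], 'tcp_pos': [614.088, 38.226, 158.328], 'eef_rot': [-3.14, 0.003, 1.59], 'ft_force': [-0.786, 0.216, -1.276], 'wrist_torque': [0.102, 0.036, 0.009], 'finger_gap': 8.654}
```

View pics/side5.png

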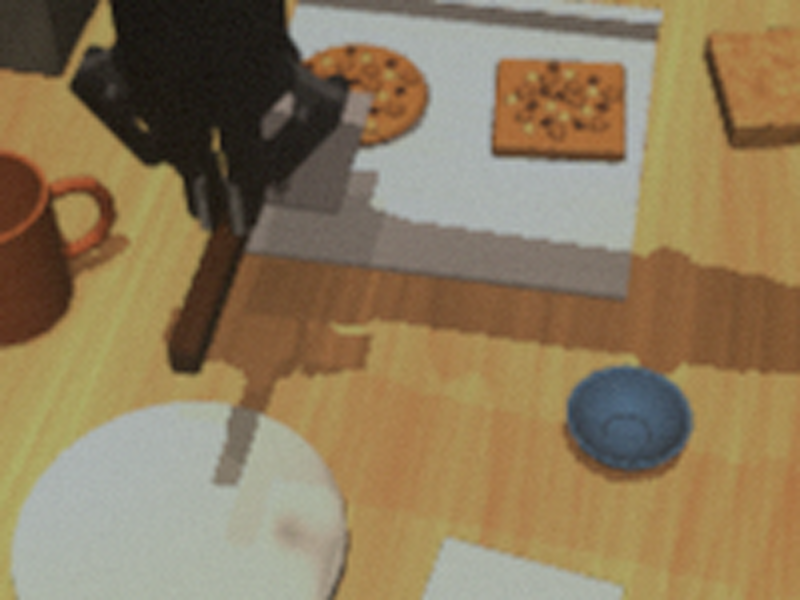

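View pics/top5.png

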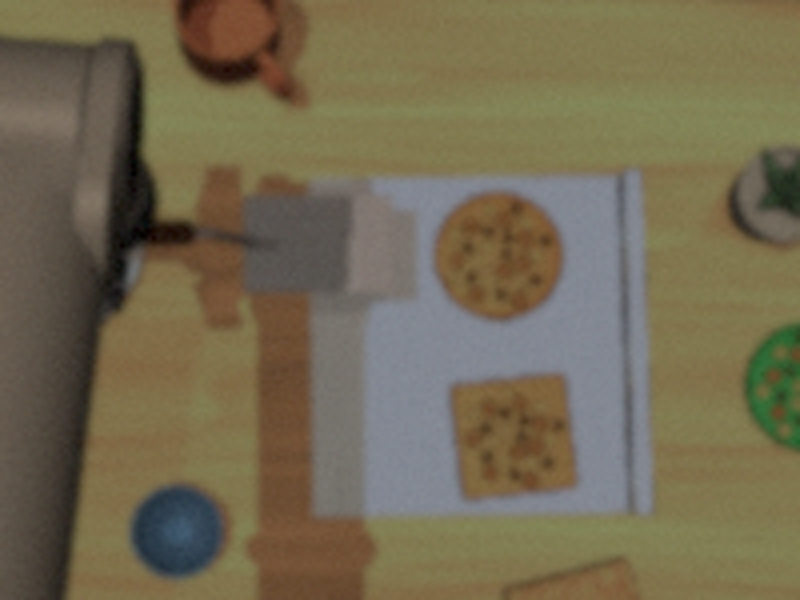

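```bash
cat > fit6.py <<'E'
from h import *
from scipy.optimize import least_squares
from scipy.spatial.transform import Rotation as Ro
def fit6(obs,g0,yaw0,sg=2.0,spx=0.7):
    """spatula_grip pos + (yaw, pitch[tip down +], roll)"""
    C={n:cam(n) for n in {o[0] for o in obs}}
    def T(p,m): return Ro.from_euler("ZYX",p[3:]).apply(m)+p[:3]
    def f(p):
        r=[(proj(n,T(p,np.array(m,float))[None],C[n])[0]-px)/spx for n,m,px in obs]
        return np.concatenate(r+[(p[:3]-g0)/sg,[(p[3]-yaw0)/.03,p[4]/.2,p[5]/.03]])
    r=least_squares(f,np.r_[g0,yaw0,0,0],loss="soft_l1"); p=r.x
    J=np.linalg.inv(r.jac.T@r.jac)
    print("grip",np.round(p[:3],1),"yaw %.3f pitch %.2fdeg roll %.2fdeg"%(p[3],np.degrees(p[4]),np.degrees(p[5])),"sd pitch %.2f"%np.degrees(J[4,4]**.5))
    print("res px",np.round(r.fun[:-6].reshape(-1,2)*spx,1).tolist()); print("tip",np.round(T(p,np.array([197,0,-59.4])),1),"heel",np.round(T(p,np.array([90,0,-60.])),1))
    return p,T
E
python3 - <<'E'
from fit6 import *
S=lambda a,b:((a+.5)/4-.5+180,(b+.5)/4-.5+150)
Tt=lambda a,b:((a+.5)/4-.5+220,(b+.5)/4-.5+140)
obs=[("top",(90,35,-58),Tt(248,198)),("top",(90,-35,-58),Tt(246,291)),("top",(197,35,-59.4),Tt(398,207)),("top",(197,-35,-59.4),Tt(388,297)),
("side",(90,-35,-58),S(335,213)),("side",(197,-35,-59.4),S(370,93))]
for g in((614.1,38.2,167),):
    fit6(obs,np.array(g),-1.549); fit6(obs[:4],np.array(g),-1.549);fit6(obs[4:],np.array(g),-1.549)
E
```

```text
grip [615.6  36.8 166.2] yaw -1.577 pitch 2.77deg roll 1.30deg sd pitch 0.96
res px [[-0.6, -0.8], [-0.6, 0.3], [-0.9, -2.0], [1.2, -0.3], [2.0, -0.3], [3.7, 0.1]]
tip [ 615.8 -157.1   97.3] heel [616.4 -50.2 101.9]
grip [614.7  37.5 166.8] yaw -1.582 pitch 1.22deg roll 0.31deg sd pitch 2.11
res px [[-0.2, -0.2], [-0.4, 1.0], [-0.4, -1.3], [1.7, 0.5]]
tip [ 612.9 -158.2  103.3] heel [614.1 -51.2 104.9]
grip [615.2  38.8 166.8] yaw -1.527 pitch 3.25deg roll 0.97deg sd pitch 0.88
res px [[0.3, -0.3], [0.0, 0.2]]
tip [ 624.7 -154.3   96.3] heel [620.  -47.6 101.8]
```

```bash
python3 -m creep '[[1,0,0.1,0.3,0,0,0],[1,0,0,0.5,0,0,0],[1,0,0,0.5,0,0,0],[1,0,0,0.5,0,0,0],[1,0,0,0.4,0,0,0],[1,0,0,0.3,0,0,0],[1,0,0,0.2,0,0,0],[1,0,0,0,0,0,0],[1,0,0,0,0,0,0],[1,0,0,0,0,0,0]]'
python3 - <<'E'
from h import *
for n in ("side","top"):
    im=bot.grab_frame(n); x,y,w,h={"side":(180,150,200,150),"top":(220,140,200,150)}[n]
    cv2.imwrite(f"pics/{n}6.png",cv2.resize(im[y:y+h,x:x+w,::-1],None,fx=4,fy=4,interpolation=cv2.INTER_CUBIC))
s=bot.read_state(); print({k:np.round(v,3).tolist() for k,v in s.items() if k[0] in "tefw"})
E
```

```text
time_s: 7.55
tcp_pos: [617.9, 42.3, 79.6]
eef_rot: [3.14, -0.0, 1.596]
ft_force: [-0.3, -0.3, -2.1]
finger_gap: 8.3
{'time_s': 7.65, 'tau': [-0.024, -46.202, 5.275, -21.239, 0.107, -0.016, -0.0], 'tcp_pos': [617.71, 42.217, 79.466], 'eef_rot': [3.14, -0.0, 1.596], 'ft_force': [-0.822, 1.108, -1.289], 'wrist_torque': [0.122, -0.033, -0.038], 'finger_gap': 8.442}
```

View pics/side6.png

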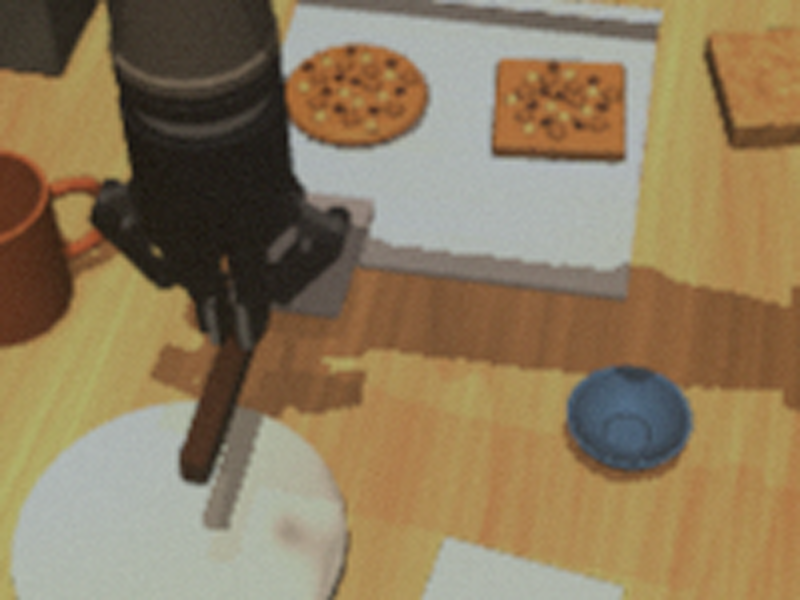

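View pics/top6.png

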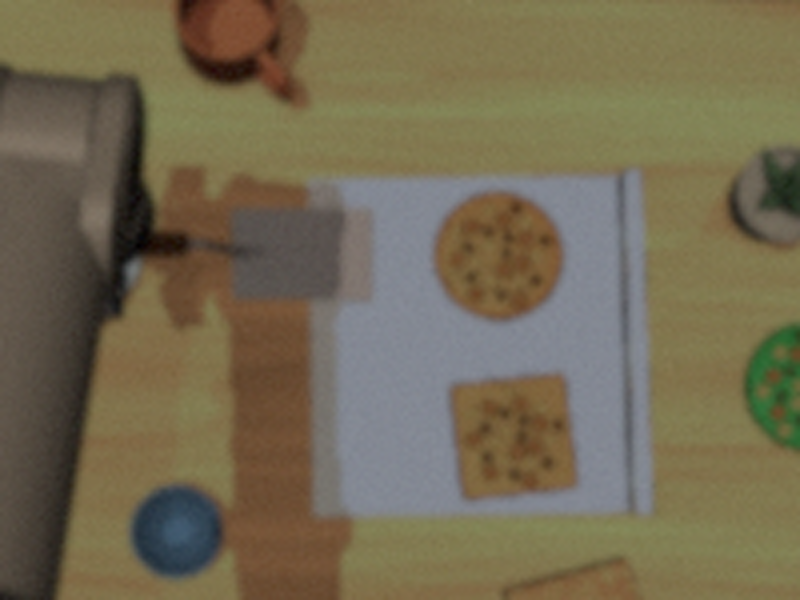

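Run:
```python
from fit6 import *
S=lambda a,b:((a+.5)/4-.5+180,(b+.5)/4-.5+150)
Tt=lambda a,b:((a+.5)/4-.5+220,(b+.5)/4-.5+140)
obs=[("top",(90,35,-58),Tt(234,210)),("top",(90,-35,-58),Tt(234,299)),("top",(197,35,-59.4),Tt(373,211)),("top",(197,-35,-59.4),Tt(371,299)),
("side",(90,-35,-58),S(337,315)),("side",(197,-35,-59.4),S(374,203))]
g=(617.7,42.2,88)
fit6(obs,np.array(g),-1.549); fit6(obs[:4],np.array(g),-1.549);fit6(obs[4:],np.array(g),-1.549)
```

```text
grip [618.1  42.6  88.4] yaw -1.551 pitch 6.00deg roll -0.11deg sd pitch 0.87
res px [[-0.0, -0.7], [0.0, -0.2], [-0.2, -0.6], [0.5, 0.0], [0.8, 0.3], [0.5, 0.0]]
tip [ 621.7 -147.1    8.7] heel [619.6 -40.7  19.3]
grip [617.6  42.2  87.9] yaw -1.554 pitch 6.38deg roll -0.11deg sd pitch 1.61
res px [[-0.0, -0.4], [-0.0, 0.1], [-0.3, -0.2], [0.4, 0.4]]
tip [ 620.7 -146.9    7. ] heel [618.9 -40.6  18.3]
grip [618.4  42.1  88.2] yaw -1.546 pitch 5.96deg roll 0.41deg sd pitch 0.88
res px [[0.3, 0.2], [-0.1, -0.1]]
tip [ 623.5 -147.5    8.6] heel [620.9 -41.1  19.2]
```

Side and top views agree: the spatula droops about 6° in the jaws, with its tip near z≈8 at (622,−147), in line with the round biscuit. I'll tilt the hand up 3.5°, grip harder and lower towards contact.

```bash
python3 -m creep '[[1,0,0,0,0,0,0],[1,0,0,0,0,-1.8,0],[1,0,0,0,0,-1.7,0],[1,0,0,0.2,0,0,0],[1,0,0,0.2,0,0,0],[1,0,0,0.05,0,0,0],[1,0,0,0.05,0,0,0],[1,0,0,0,0,0,0],[1,0,0,0,0,0,0],[1,0,0,0,0,0,0]]' 115
python3 - <<'E'
from h import *
for n in ("side","top"):
    im=bot.grab_frame(n); x,y,w,h={"side":(180,150,200,150),"top":(220,140,200,150)}[n]
    cv2.imwrite(f"pics/{n}7.png",cv2.resize(im[y:y+h,x:x+w,::-1],None,fx=4,fy=4,interpolation=cv2.INTER_CUBIC))
s=bot.read_state(); print({k:np.round(v,3).tolist() for k,v in s.items() if k[0] in "tefw"})
E
```

```text
time_s: 8.65
tcp_pos: [617.4, 41.2, 64.0]
eef_rot: [3.141, 0.061, 1.595]
ft_force: [0.7, -0.5, -2.3]
finger_gap: 6.1
{'time_s': 8.75, 'tau': [0.028, -46.482, 5.911, -20.808, 0.405, -0.028, -0.0], 'tcp_pos': [617.36, 41.34, 63.984], 'eef_rot': [3.141, 0.061, 1.596], 'ft_force': [0.303, 0.696, -1.854], 'wrist_torque': [0.178, -0.015, 0.018], 'finger_gap': 6.023}
```

View pics/side7.png

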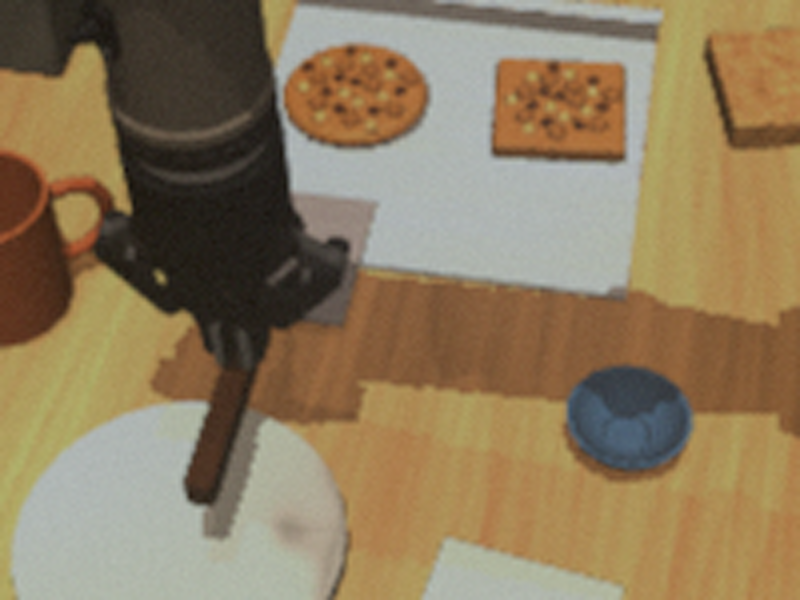

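View pics/top7.png

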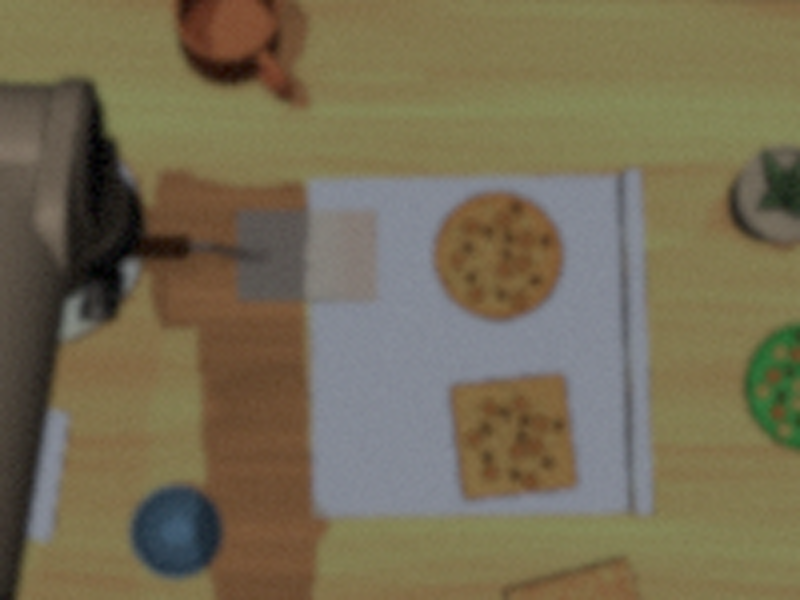

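Run:
```python
from fit6 import *
S=lambda a,b:((a+.5)/4-.5+180,(b+.5)/4-.5+150)
Tt=lambda a,b:((a+.5)/4-.5+220,(b+.5)/4-.5+140)
obs=[("top",(90,35,-58),Tt(237,211)),("top",(90,-35,-58),Tt(237,299)),("top",(197,35,-59.4),Tt(377,211)),("top",(197,-35,-59.4),Tt(376,300)),
("side",(90,-35,-58),S(344,324)),("side",(197,-35,-59.4),S(377,203))]
g=(617.4,41.5,72.7)
fit6(obs,np.array(g),-1.549); fit6(obs[:4],np.array(g),-1.549);fit6(obs[4:],np.array(g),-1.549)
```

```text
grip [617.3  43.2  73. ] yaw -1.549 pitch 2.75deg roll -0.24deg sd pitch 1.02
res px [[0.2, -0.2], [0.4, 0.4], [-0.2, -0.2], [0.4, 0.1], [-0.2, -0.1], [0.3, 0.3]]
tip [ 621.3 -150.6    4.2] heel [619.  -43.8   8.8]
grip [617.6  41.9  72.7] yaw -1.551 pitch 4.21deg roll 0.15deg sd pitch 1.73
res px [[0.2, -0.3], [0.3, 0.3], [-0.4, -0.1], [0.1, 0.1]]
tip [ 621.6 -150.2   -1. ] heel [619.5 -43.5   6.3]
grip [617.1  41.8  72.4] yaw -1.545 pitch 2.89deg roll -0.07deg sd pitch 0.91
res px [[-0.2, -0.3], [0.1, 0.2]]
tip [ 621.9 -151.9    3.2] heel [619.2 -45.    8. ]
```

```bash
python3 -m creep '[[1,0,0,0.03,0,0,0],[1,0,0,0.03,0,0,0],[1,0,0,0.03,0,0,0],[1,0,0,0,0,0,0],[1,0,0,0,0,0,0],[1,0,0,0,0,0,0],[1,0,0,0,0,0,0],[1,0,0,0,0,0,0],[1,0,0,0,0,0,0],[1,0,0,0,0,0,0]]'
python3 - <<'E'
from h import *
s=bot.read_state(); print({k:np.round(v,3).tolist() for k,v in s.items() if k[0] in "efw"},s["tcp_pos"])
E
```

```text
time_s: 9.75
tcp_pos: [617.2, 41.3, 61.1]
eef_rot: [3.141, 0.061, 1.596]
ft_force: [0.2, -0.6, -2.0]
finger_gap: 6.2
{'eef_rot': [3.141, 0.061, 1.596], 'ft_force': [0.2, -0.616, -2.005], 'wrist_torque': [0.149, 0.044, -0.02], 'finger_gap': 6.213} [617.18562772  41.27144152  61.06990487]
```

Still free; continue down in small steps.

```bash
python3 -m creep '[[1,0,0,0.04,0,0,0],[1,0,0,0.04,0,0,0],[1,0,0,0.03,0,0,0],[1,0,0,0,0,0,0],[1,0,0,0,0,0,0],[1,0,0,0,0,0,0],[1,0,0,0,0,0,0],[1,0,0,0,0,0,0],[1,0,0,0,0,0,0],[1,0,0,0,0,0,0]]'
python3 - <<'E'
from h import *
s=bot.read_state(); print({k:np.round(v,3).tolist() for k,v in s.items() if k[0] in "efw"},s["tcp_pos"])
E
```

```text
time_s: 10.75
tcp_pos: [617.2, 41.1, 57.7]
eef_rot: [3.142, 0.061, 1.596]
ft_force: [-0.2, 0.1, -0.9]
finger_gap: 5.8
{'eef_rot': [3.142, 0.061, 1.596], 'ft_force': [-0.239, 0.118, -0.906], 'wrist_torque': [0.136, -0.025, 0.026], 'finger_gap': 5.834} [617.15238821  41.05634926  57.74190542]
```

```bash
python3 -m creep '[[1,0,0,0.03,0,0,0],[1,0,0,0.03,0,0,0],[1,0,0,0,0,0,0],[1,0,0,0,0,0,0],[1,0,0,0,0,0,0],[1,0,0,0,0,0,0],[1,0,0,0,0,0,0],[1,0,0,0,0,0,0],[1,0,0,0,0,0,0],[1,0,0,0,0,0,0]]'
python3 - <<'E'
from h import *
for n in ("side","top"):
    im=bot.grab_frame(n); x,y,w,h={"side":(180,150,200,150),"top":(220,140,200,150)}[n]
    cv2.imwrite(f"pics/{n}8.png",cv2.resize(im[y:y+h,x:x+w,::-1],None,fx=4,fy=4,interpolation=cv2.INTER_CUBIC))
s=bot.read_state(); print({k:np.round(v,3).tolist() for k,v in s.items() if k[0] in "tefw"})
E
```

```text
time_s: 11.75
tcp_pos: [617.2, 40.9, 55.9]
eef_rot: [3.142, 0.061, 1.596]
ft_force: [0.3, -0.1, -0.6]
finger_gap: 6.2
{'time_s': 11.85, 'tau': [-0.016, -46.568, 5.891, -20.552, 0.365, -0.026, 0.002], 'tcp_pos': [617.166, 40.886, 55.957], 'eef_rot': [3.142, 0.061, 1.596], 'ft_force': [0.191, -0.984, -0.771], 'wrist_torque': [0.106, -0.012, -0.034], 'finger_gap': 5.847}
```

View pics/side8.png

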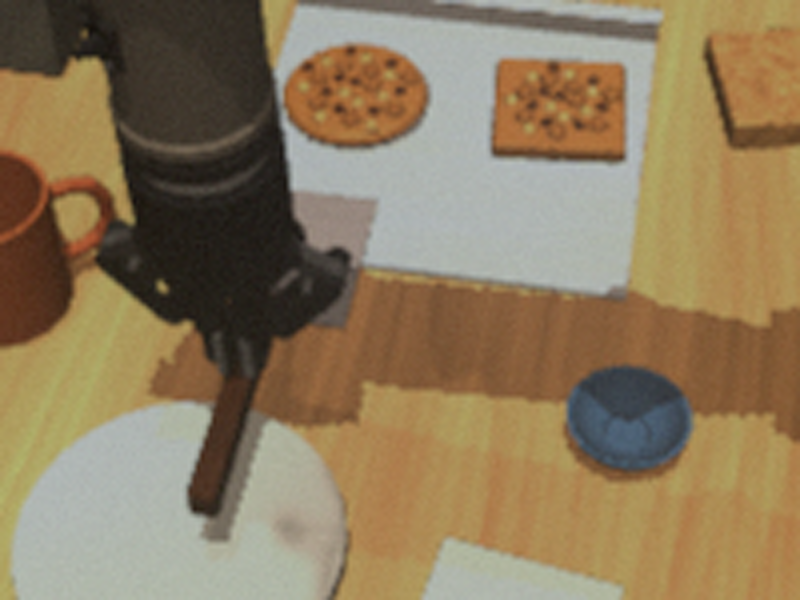

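View pics/top8.png

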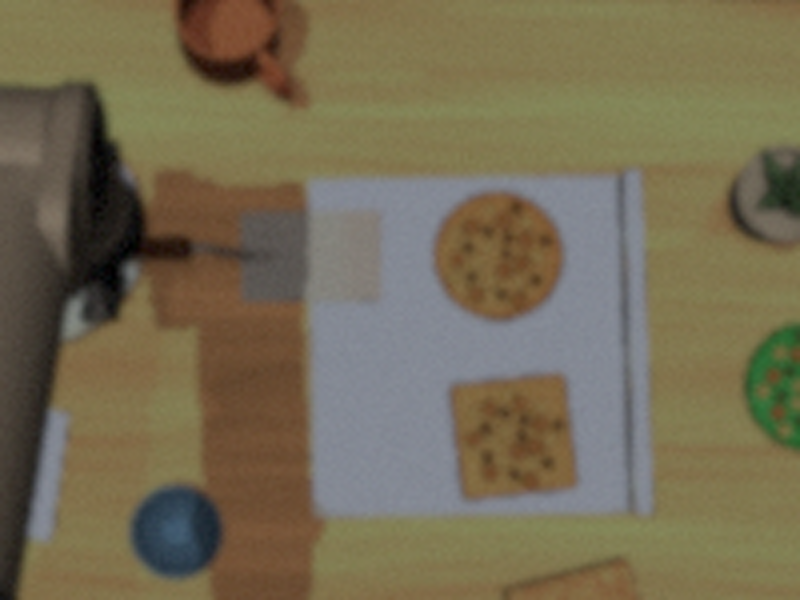

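Run:
```python
from fit6 import *
S=lambda a,b:((a+.5)/4-.5+180,(b+.5)/4-.5+150)
Tt=lambda a,b:((a+.5)/4-.5+220,(b+.5)/4-.5+140)
obs=[("top",(90,35,-58),Tt(241,212)),("top",(90,-35,-58),Tt(241,301)),("top",(197,35,-59.4),Tt(381,211)),("top",(197,-35,-59.4),Tt(379,301)),
("side",(90,-35,-58),S(347,327)),("side",(197,-35,-59.4),S(377,200))]
g=(617.2,41.2,64.5)
fit6(obs,np.array(g),-1.549); fit6(obs[:4],np.array(g),-1.549);fit6(obs[4:],np.array(g),-1.549)
```

```text
grip [616.8  43.   64.5] yaw -1.548 pitch 0.45deg roll -0.25deg sd pitch 1.10
res px [[0.1, -0.1], [0.3, 0.2], [-0.3, -0.1], [0.5, -0.1], [-0.5, -0.3], [0.6, 0.4]]
tip [ 621.1 -153.5    3.5] heel [618.6 -46.5   3.8]
grip [617.3  41.5  64.5] yaw -1.552 pitch 2.09deg roll 0.16deg sd pitch 1.88
res px [[0.1, -0.2], [0.2, 0.1], [-0.5, 0.1], [0.3, 0.0]]
tip [ 621.2 -153.2   -2. ] heel [619.2 -46.2   1.3]
grip [616.6  41.7  64.1] yaw -1.541 pitch 0.65deg roll -0.23deg sd pitch 0.98
res px [[-0.5, -0.6], [0.3, 0.3]]
tip [ 622.1 -154.6    2.4] heel [619.  -47.6   3. ]
```

The blade is now flat on the sheet, tip at about (621,−153), straight behind the round biscuit at about (500,255) in the top crop. I'll tilt the tip down slightly and start pushing.

```bash
python3 -m creep '[[1,0,0,-0.13,0,1.5,0],[1,-0.15,0,0.006,0,0,0],[1,-0.3,0,0.012,0,0,0],[1,-0.3,0,0.012,0,0,0],[1,-0.3,0,0.012,0,0,0],[1,-0.3,0,0.012,0,0,0],[1,-0.3,0,0.012,0,0,0],[1,-0.3,0,0.012,0,0,0],[1,-0.15,0,0.006,0,0,0],[1,0,0,0,0,0,0]]' 120
python3 - <<'E'
from h import *
for n in ("side","top"):
    im=bot.grab_frame(n); x,y,w,h={"side":(180,140,200,150),"top":(220,140,200,150)}[n]
    cv2.imwrite(f"pics/{n}9.png",cv2.resize(im[y:y+h,x:x+w,::-1],None,fx=4,fy=4,interpolation=cv2.INTER_CUBIC))
s=bot.read_state(); print({k:np.round(v,3).tolist() for k,v in s.items() if k[0] in "tefw"})
E
```

```text
time_s: 12.85
tcp_pos: [618.7, -23.5, 59.6]
eef_rot: [3.142, 0.036, 1.594]
ft_force: [-0.3, 0.1, -0.5]
finger_gap: 6.1
{'time_s': 12.95, 'tau': [0.419, -46.539, 5.975, -20.678, 0.272, -0.061, 0.008], 'tcp_pos': [618.709, -21.814, 59.465], 'eef_rot': [-3.142, 0.035, 1.596], 'ft_force': [0.153, 0.099, -1.456], 'wrist_torque': [0.163, 0.013, -0.022], 'finger_gap': 6.067}
```

View pics/side9.png

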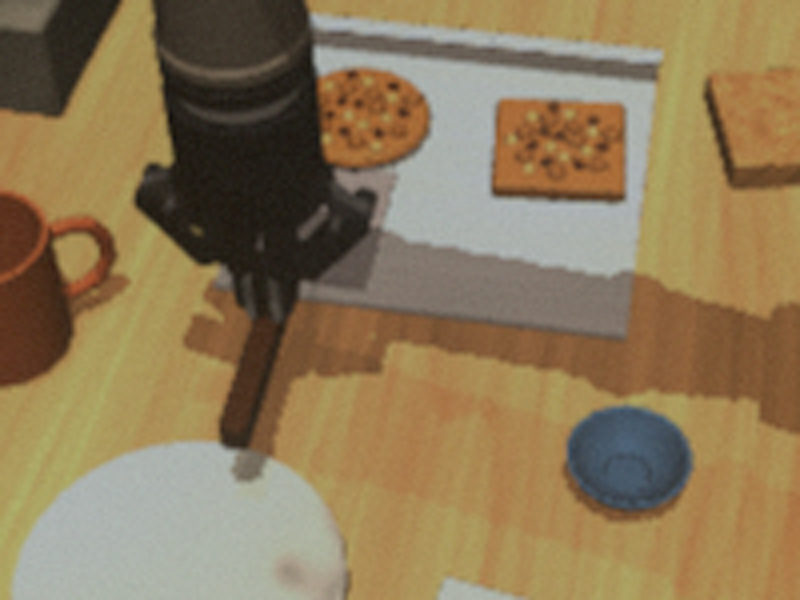

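View pics/top9.png

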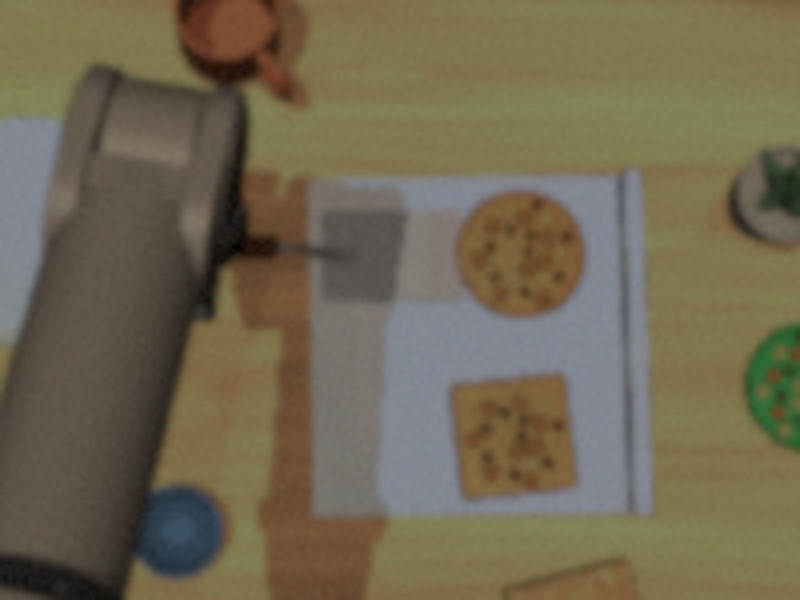

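The biscuit has been pushed straight from column 499 to 521 (top crop) and the tip is just under its edge, well centred. Continuing to the lip.

```bash
python3 -m creep '[[1,-0.15,0,0.02,0,0,0],[1,-0.3,0,0.014,0,0,0],[1,-0.3,0,0.012,0,0,0],[1,-0.3,0,0.012,0,0,0],[1,-0.3,0,0.012,0,0,0],[1,-0.3,0,0.012,0,0,0],[1,-0.3,0,0.012,0,0,0],[1,-0.3,0,0.012,0,0,0],[1,-0.15,0,0.006,0,0,0],[1,0,0,0,0,0,0]]'
python3 - <<'E'
from h import *
for n in ("side","top"):
    im=bot.grab_frame(n); x,y,w,h={"side":(180,140,200,150),"top":(220,140,200,150)}[n]
    cv2.imwrite(f"pics/{n}10.png",cv2.resize(im[y:y+h,x:x+w,::-1],None,fx=4,fy=4,interpolation=cv2.INTER_CUBIC))
s=bot.read_state(); print({k:np.round(v,3).tolist() for k,v in s.items() if k[0] in "tefw"})
E
```

```text
time_s: 13.95
tcp_pos: [620.3, -95.8, 58.7]
eef_rot: [-3.142, 0.036, 1.594]
ft_force: [0.7, -0.2, -0.9]
finger_gap: 6.0
{'time_s': 14.05, 'tau': [0.198, -47.291, 5.974, -20.836, 0.174, -0.07, 0.016], 'tcp_pos': [620.417, -94.17, 58.563], 'eef_rot': [-3.141, 0.035, 1.596], 'ft_force': [0.356, 0.307, -1.584], 'wrist_torque': [0.037, 0.029, 0.004], 'finger_gap': 6.357}
```

View pics/side10.png

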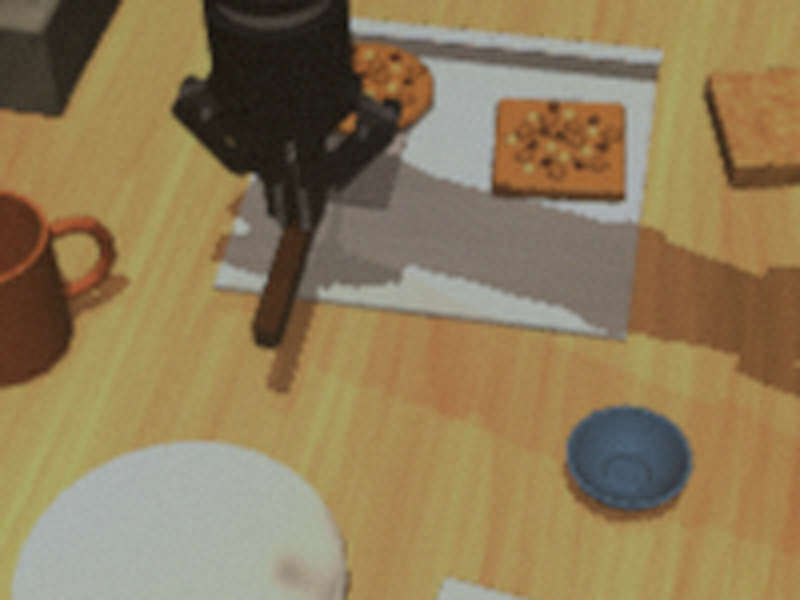

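View pics/top10.png

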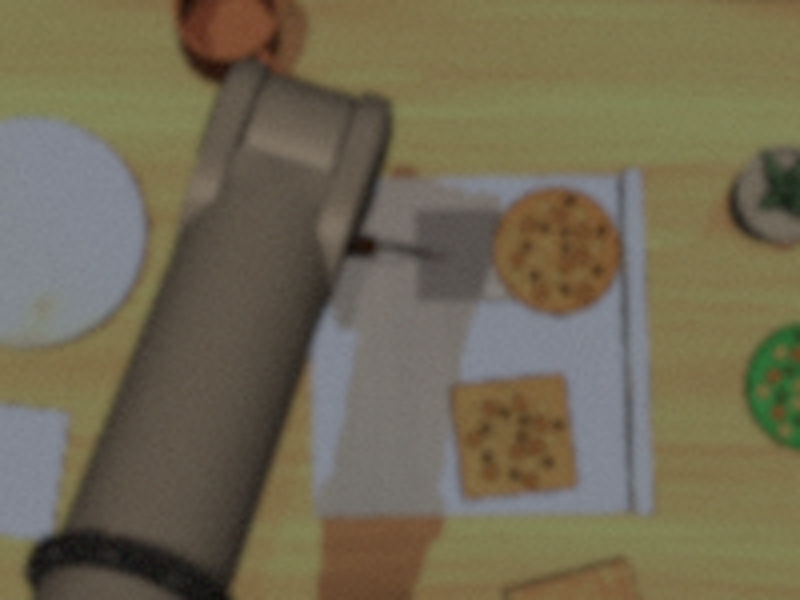

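The biscuit is now against the lip (right edge at column 621, lip at 622 in the top crop) and the blade is about half under it. About 45 mm more.

```bash
python3 -m creep '[[1,-0.15,0.01,0.01,0,0,0],[1,-0.2,0.01,0.008,0,0,0],[1,-0.2,0.01,0.008,0,0,0],[1,-0.2,0.01,0.008,0,0,0],[1,-0.2,0.01,0.008,0,0,0],[1,-0.2,0.01,0.008,0,0,0],[1,-0.2,0.01,0.008,0,0,0],[1,-0.15,0,0.006,0,0,0],[1,0,0,0,0,0,0],[1,0,0,0,0,0,0]]'
python3 - <<'E'
from h import *
for n in ("side","top"):
    im=bot.grab_frame(n); x,y,w,h={"side":(180,140,200,150),"top":(220,140,200,150)}[n]
    cv2.imwrite(f"pics/{n}11.png",cv2.resize(im[y:y+h,x:x+w,::-1],None,fx=4,fy=4,interpolation=cv2.INTER_CUBIC))
s=bot.read_state(); print({k:np.round(v,3).tolist() for k,v in s.items() if k[0] in "tefw"})
E
```

```text
time_s: 15.05
tcp_pos: [623.6, -139.8, 58.3]
eef_rot: [-3.141, 0.036, 1.595]
ft_force: [-0.5, -0.2, -1.2]
finger_gap: 6.0
{'time_s': 15.15, 'tau': [-0.067, -48.33, 5.996, -21.018, 0.145, -0.092, 0.022], 'tcp_pos': [623.622, -139.114, 58.233], 'eef_rot': [-3.141, 0.035, 1.596], 'ft_force': [0.85, -0.109, -1.957], 'wrist_torque': [0.031, 0.052, -0.035], 'finger_gap': 6.061}
```

View pics/side11.png

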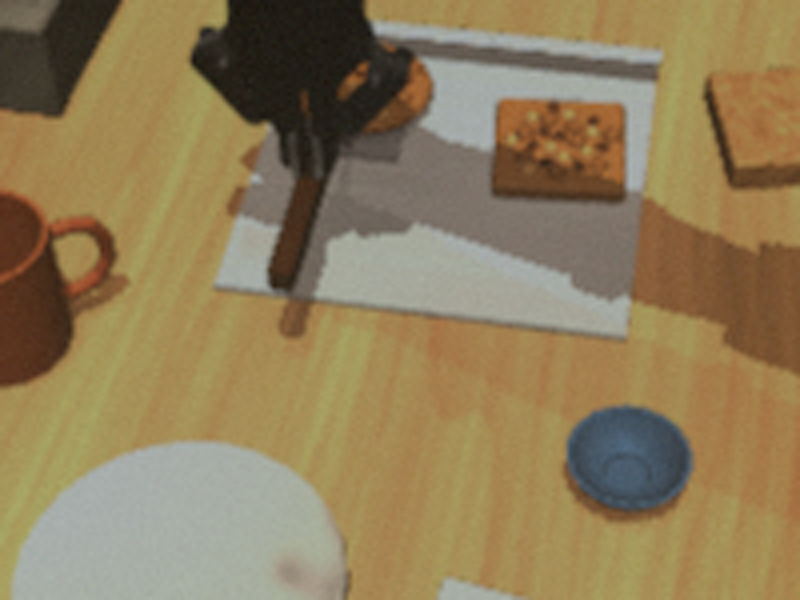

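View pics/top11.png

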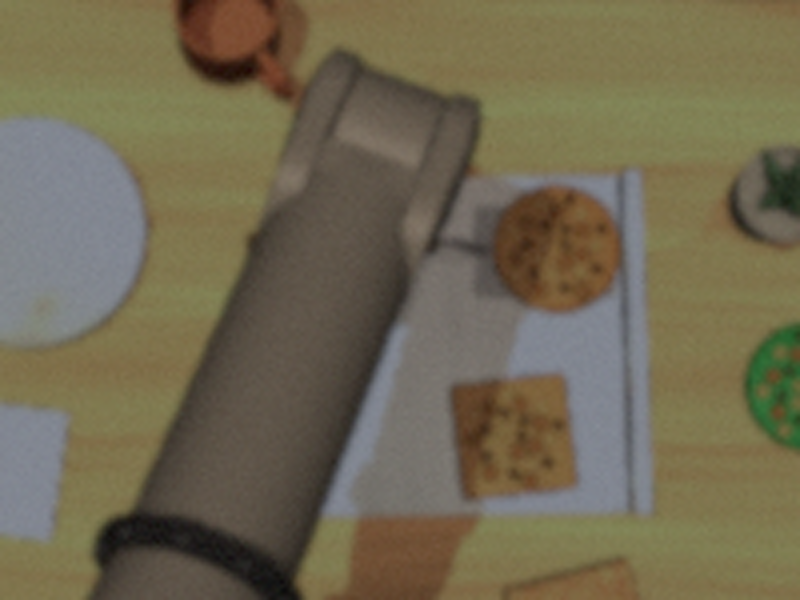

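The blade now reaches nearly to the lip (heel at column 476, tip about 616 in the top crop) and the biscuit sits centrally on it. I'll tilt the nose up gently, lift a little and look.

```bash
python3 -m creep '[[1,0.04,0,-0.03,0,-0.7,0],[1,0.04,0,-0.05,0,-0.8,0],[1,0.04,0,-0.08,0,-0.8,0],[1,0.04,0,-0.1,0,-0.8,0],[1,0.04,0,-0.1,0,-0.8,0],[1,0.04,0,-0.1,0,-0.8,0],[1,0.02,0,-0.1,0,-0.8,0],[1,0,0,-0.08,0,-0.5,0],[1,0,0,0,0,0,0],[1,0,0,0,0,0,0]]'
python3 - <<'E'
from h import *
for n in ("side","top"):
    im=bot.grab_frame(n); x,y,w,h={"side":(180,110,200,150),"top":(220,140,200,150)}[n]
    cv2.imwrite(f"pics/{n}12.png",cv2.resize(im[y:y+h,x:x+w,::-1],None,fx=4,fy=4,interpolation=cv2.INTER_CUBIC))
s=bot.read_state(); print({k:np.round(v,3).tolist() for k,v in s.items() if k[0] in "tefw"})
E
```

```text
time_s: 16.15
tcp_pos: [623.5, -129.6, 77.1]
eef_rot: [3.141, 0.14, 1.596]
ft_force: [0.4, -0.2, 0.9]
finger_gap: -0.0
{'time_s': 16.25, 'tau': [-0.204, -45.984, 6.572, -20.683, 0.574, -0.183, -0.0], 'tcp_pos': [623.287, -129.942, 76.837], 'eef_rot': [-3.141, 0.14, 1.595], 'ft_force': [0.338, -0.744, -0.591], 'wrist_torque': [0.097, 0.065, -0.037], 'finger_gap': 0.026}
```

View pics/side12.png

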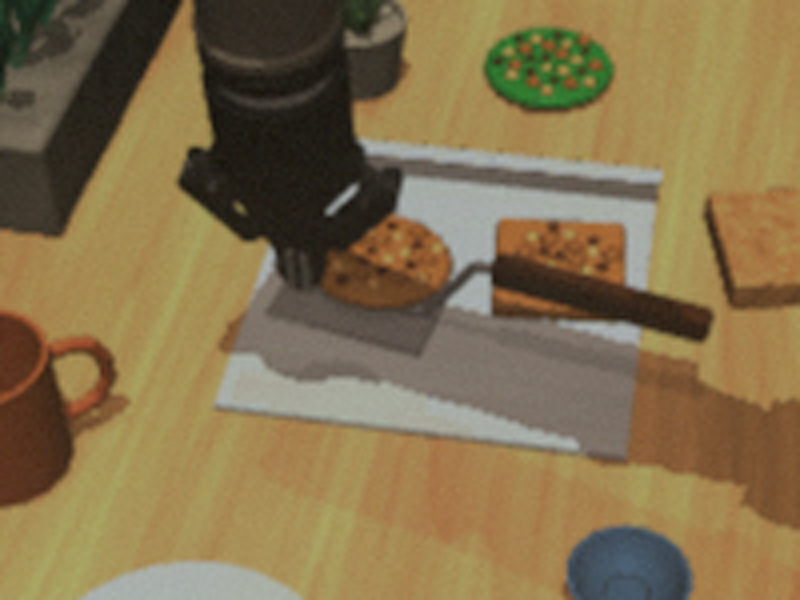

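View pics/top12.png

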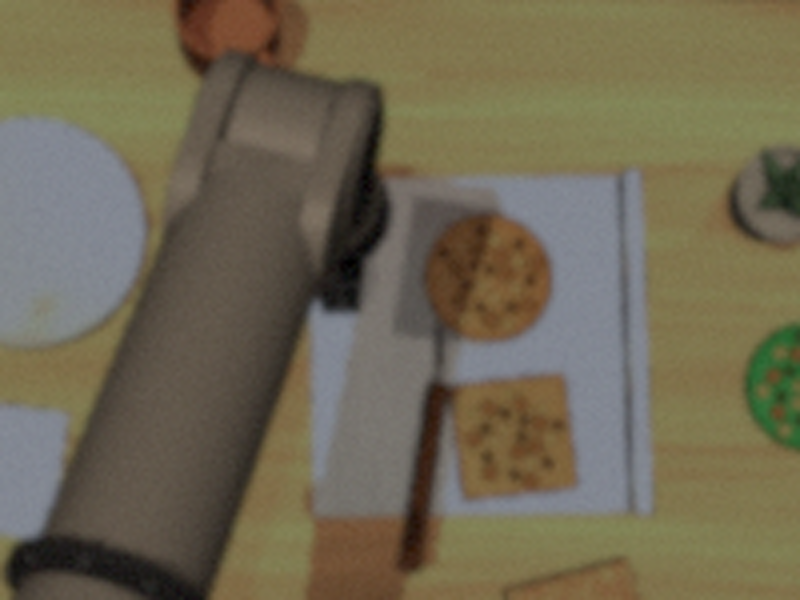

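The view shows a failure. The spatula has come out of the jaws (gap 0): it has swung about 90°, blade on the sheet at (415,270) in the top crop, handle end at (405,560), and the biscuit lies partly on the blade at (488,278). I'll look back at the grasp picture to find out why.

Run:
```python
import cv2
a=cv2.imread("pics/w3.png")[220:370,180:390]; cv2.imwrite("pics/w3z.png",cv2.resize(a,None,fx=3.8,fy=3.8,interpolation=cv2.INTER_CUBIC))
from h import *
im=bot.grab_frame("wrist"); cv2.imwrite("pics/w12.png",im[:,:,::-1])
```

```text
(no output)
```

View pics/w3z.png

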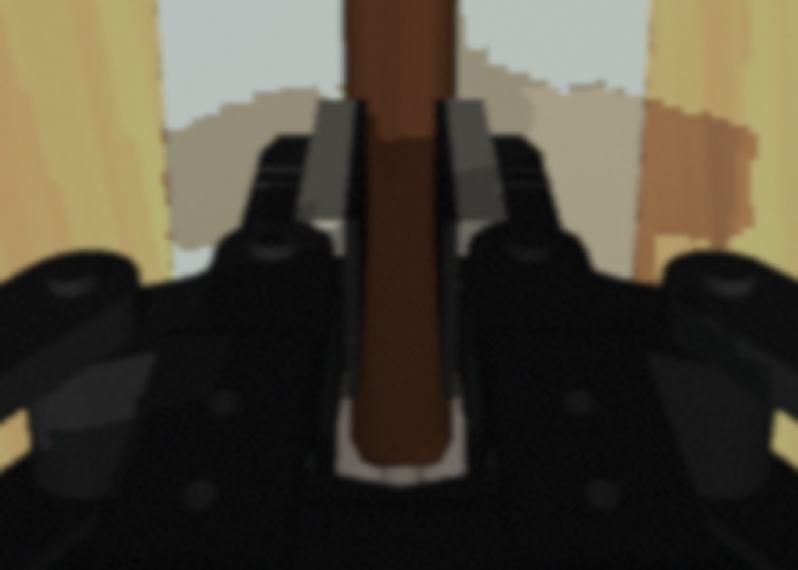

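View pics/w12.png

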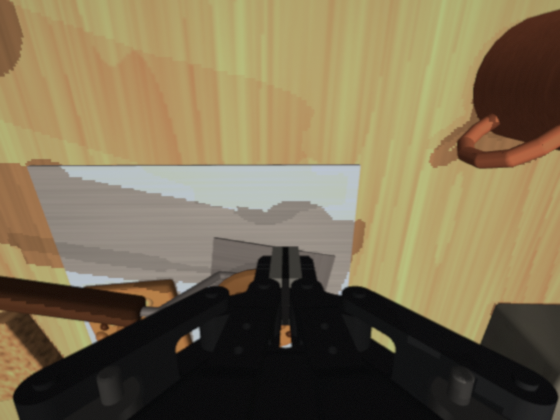

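Run:
```python
from fit6 import *
S=lambda a,b:((a+.5)/4-.5+180,(b+.5)/4-.5+110)
Tt=lambda a,b:((a+.5)/4-.5+220,(b+.5)/4-.5+140)
print("tail",tri([("top",Tt(408,565)),("side",S(705,322))]))
print("front",tri([("top",Tt(440,386)),("side",S(497,270))]))
print("heel R(left in side)",tri([("top",Tt(393,332)),("side",S(418,355))]))
print("tip corner",tri([("top",Tt(412,197)),("side",S(268,312))]))
print("biscuit",plane("top",[Tt(488,278)],20),plane("side",[S(390,262)],20))
print(plane("top",[Tt(393,332),Tt(412,197)],6))
s=bot.read_state();print(s["tcp_pos"],s["eef_rot"],s["time_s"])
```

```text
tail (array([ 386.55946387, -172.03047545,   60.52932207]), [np.float64(1.2699909465128574), np.float64(1.2699909465128558)])
front (array([ 518.01477151, -194.61360933,   59.54364744]), [np.float64(0.44641633000911835), np.float64(0.44641633000919934)])
heel R(left in side) (array([ 562.1939737 , -163.48755535,    5.21449433]), [np.float64(0.2922527018279735), np.float64(0.29225270182825663)])
tip corner (array([ 665.81604409, -176.92258996,   11.70501697]), [np.float64(0.05774089228028488), np.float64(0.05774089228032755)])
biscuit [[ 602.98206728 -234.48676927   20.        ]] [[ 595.19012791 -230.69493779   20.        ]]
[[ 561.84338155 -163.47269808    6.        ]
 [ 666.64854342 -177.38794715    6.        ]]
[ 623.28640868 -129.93825128   76.77880338] [-3.1412956   0.13982584  1.59507058] 16.3
```

Run:
```python
from plan import plan
import numpy as np
# step A: straight up 90 with level;  step B: to above handle
plan((623,-130,160),(3.1416,0,1.595),n=3)
plan((503,-192,140),(3.1416,0,2.99),start=((623,-130,160),(3.1416,0,1.595)),n=10)
```

```text
t 16.3 rows 3 need 2.77 now [ 623.3 -129.9   76.8] [-3.1413  0.1398  1.5951]
[-0.129, -0.003, -0.916] [-0.01, 2.67, 0.0]
[-0.087, -0.003, -0.921] [-0.01, 2.67, 0.0]
[-0.044, -0.003, -0.924] [-0.01, 2.67, 0.0]
t 16.3 rows 10 need 9.4 now [ 623. -130.  160.] [-3.1416  0.      1.595 ]
[-0.197, -0.405, 0.067] [0.0, -0.0, -7.99]
[-0.139, -0.428, 0.067] [0.0, -0.0, -7.99]
[-0.078, -0.443, 0.067] [0.0, -0.0, -7.99]
[-0.015, -0.45, 0.067] [0.0, -0.0, -7.99]
[0.047, -0.448, 0.067] [0.0, -0.0, -7.99]
[0.109, -0.437, 0.067] [0.0, -0.0, -7.99]
[0.169, -0.417, 0.067] [0.0, -0.0, -7.99]
[0.225, -0.39, 0.067] [0.0, -0.0, -7.99]
[0.277, -0.355, 0.067] [0.0, -0.0, -7.99]
[0.324, -0.313, 0.067] [0.0, -0.0, -7.99]
```

```bash
python3 -m creep '[[1,-0.12,0,-0.92,0,2.7,0],[1,-0.09,0,-0.92,0,2.7,0],[-1,-0.04,0,-0.92,0,2.7,0],[-1,-0.2,-0.4,0.07,0,0,-8],[-1,-0.14,-0.43,0.07,0,0,-8],[-1,-0.08,-0.44,0.07,0,0,-8],[-1,-0.01,-0.45,0.07,0,0,-8],[-1,0.05,-0.45,0.07,0,0,-8],[-1,0.11,-0.44,0.07,0,0,-8],[-1,0.17,-0.42,0.07,0,0,-8]]' 50
python3 -m creep '[[-1,0.22,-0.39,0.06,0,0,-8],[-1,0.28,-0.35,0.06,0,0,-8],[-1,0.32,-0.31,0.06,0,0,-8],[-1,0,0,0,0,0,0],[-1,0,0,0,0,0,0],[-1,0,0,0,0,0,0],[-1,0,0,0,0,0,0],[-1,0,0,0,0,0,0],[-1,0,0,0,0,0,0],[-1,0,0,0,0,0,0]]'
python3 - <<'E'
from h import *
import pickle
pickle.dump(cam("wrist"),open("w13.pkl","wb"))
cv2.imwrite("pics/w13.png",bot.grab_frame("wrist")[:,:,::-1])
for n in ("side",):
    im=bot.grab_frame(n); x,y,w,h={"side":(180,110,200,150),"top":(220,140,200,150)}[n]
    cv2.imwrite(f"pics/{n}13.png",cv2.resize(im[y:y+h,x:x+w,::-1],None,fx=4,fy=4,interpolation=cv2.INTER_CUBIC))
s=bot.read_state(); print({k:np.round(v,3).tolist() for k,v in s.items() if k[0] in "tqefw"})
E
```

```text
time_s: 17.3
tcp_pos: [538.6, -173.6, 145.1]
eef_rot: [3.14, -0.001, 2.578]
ft_force: [-0.6, -0.7, -0.6]
finger_gap: 85.0
time_s: 18.3
tcp_pos: [503.9, -191.1, 139.8]
eef_rot: [3.14, -0.0, 2.992]
ft_force: [0.0, -0.6, 0.4]
finger_gap: 85.5
{'time_s': 18.4, 'q': [0.182, 0.342, 0.194, 1.663, -0.073, 1.144, 1.817], 'qd': [0.003, -0.0, -0.0, 0.002, -0.003, 0.0, 0.0], 'tau': [-0.037, -37.494, 1.567, -21.64, 0.002, 0.004, -0.001], 'tcp_pos': [503.788, -191.259, 139.846], 'eef_rot': [3.14, -0.0, 2.992], 'ft_force': [-0.391, 0.442, 0.068], 'wrist_torque': [-0.038, -0.038, -0.005], 'finger_gap': 85.195}
```

View pics/w13.png

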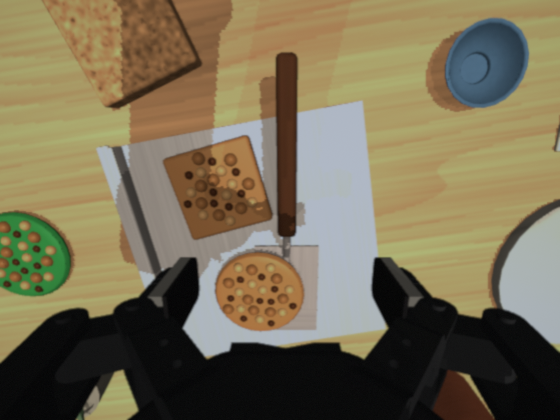

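View pics/side13.png

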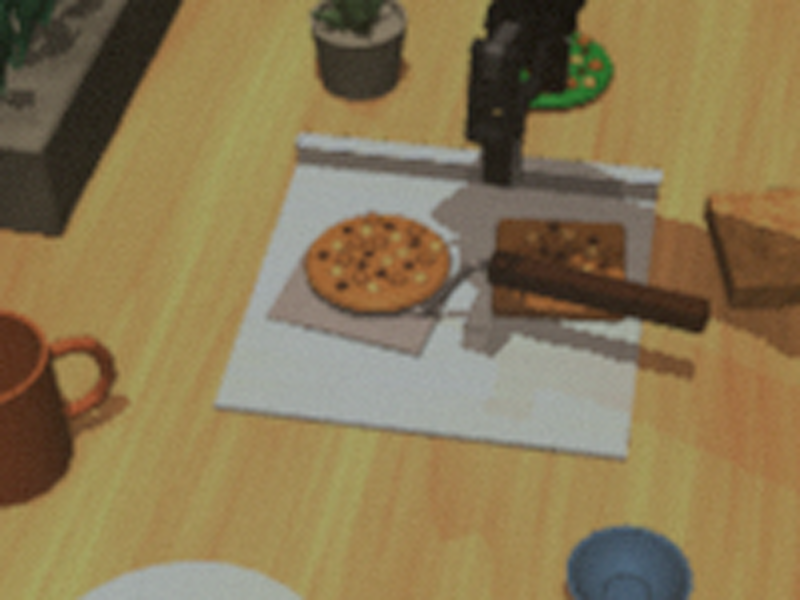

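The wrist view is clear. The spatula stands level on its blade, its handle running straight down column 287 between the open jaws. The biscuit is at (260,290), partly on the blade, and the square biscuit lies clear below the handle. Checking the handle before descending.

Run:
```python
from fit6 import *
import pickle
c=pickle.load(open("w13.pkl","rb"))
P=plane("w",[(286.5,54),(288,236),(288,219)],72,c); print(np.round(P,1))
print("blade corners",np.round(plane("w",[(255,245),(318,246),(318,329)],6,c),1))
print("biscuit",np.round(plane("w",[(260,290)],18,c),1))
print("square",np.round(plane("w",[(218,187)],18,c),1))
S=lambda a,b:((a+.5)/4-.5+180,(b+.5)/4-.5+110)
K=cam("side")
for nm,a,b in [("tail",(286.5,54),(705,312)),("front",(288,236),(497,262)),("heelL",(318,246),(418,355)),("tipL",(318,329),(268,318))]:
    X,r=tri([("w",a,c),("side",S(*b),K)]); print(nm,np.round(X,1),np.round(r,1))
```

```text
[[ 386.  -171.8   72. ]
 [ 521.6 -190.6   72. ]
 [ 506.9 -188.4   72. ]]
blade corners [[ 551.5 -230.3    6. ]
 [ 562.8 -162.8    6. ]
 [ 667.9 -175.2    6. ]]
biscuit [[ 599.5 -232.2   18. ]]
square [[ 481.  -253.5   18. ]]
tail [ 385.9 -171.6   69.5] [0.5 0.5]
front [ 519.2 -190.1   71.9] [2.4 2.4]
heelL [ 562.5 -162.8    6.1] [0.2 0.2]
tipL [ 665.9 -175.2    8.1] [0.3 0.3]
```

```bash
python3 -m creep '[[-1,0.04,0.09,0.4,0,0,-0.7],[-1,0,0,0.6,0,0,0],[-1,0,0,0.6,0,0,0],[-1,0,0,0.6,0,0,0],[-1,0,0,0.4,0,0,0],[-1,0,0,0.22,0,0,0],[-1,0,0,0,0,0,0],[-1,0,0,0,0,0,0],[-1,0,0,0,0,0,0],[-1,0,0,0,0,0,0]]' 50
python3 - <<'E'
from h import *
cv2.imwrite("pics/w14.png",bot.grab_frame("wrist")[:,:,::-1])
E
```

```text
time_s: 19.4
tcp_pos: [503.6, -188.5, 56.1]
eef_rot: [3.14, 0.001, 3.004]
ft_force: [-0.4, 0.3, 0.0]
finger_gap: 85.5
```

View pics/w14.png

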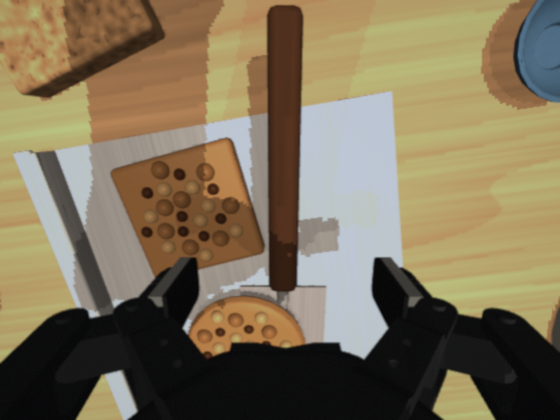

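```bash
python3 -m creep '[[1,0,0,0,0,0,0],[1,0,0,0,0,0,0],[1,0,0,0,0,0,0],[1,0,0,0,0,0,0],[1,0,0,0,0,0,0],[1,0,0,0,0,0,0],[1,0,0,0,0,0,0],[1,0,0,0,0,0,0],[1,0,0,0,0,0,0],[1,0,0,0,0,0,0]]' 50
python3 - <<'E'
from h import *
cv2.imwrite("pics/w15.png",bot.grab_frame("wrist")[:,:,::-1])
for n in ("side","top"):
    im=bot.grab_frame(n); x,y,w,h={"side":(180,110,200,150),"top":(220,140,200,150)}[n]
    cv2.imwrite(f"pics/{n}15.png",cv2.resize(im[y:y+h,x:x+w,::-1],None,fx=4,fy=4,interpolation=cv2.INTER_CUBIC))
s=bot.read_state(); print({k:np.round(v,3).tolist() for k,v in s.items() if k[0] in "tefw"})
E
```

```text
time_s: 20.45
tcp_pos: [502.8, -188.5, 55.3]
eef_rot: [3.14, -0.0, 3.004]
ft_force: [-1.1, -0.6, 1.7]
finger_gap: 12.3
{'time_s': 20.6, 'tau': [-0.513, -38.591, 1.237, -19.26, -0.26, -0.212, 0.028], 'tcp_pos': [502.847, -188.46, 55.318], 'eef_rot': [3.14, -0.0, 3.004], 'ft_force': [-0.786, -0.476, 2.154], 'wrist_torque': [-0.128, 0.152, -0.069], 'finger_gap': 12.437}
```

View pics/w15.png

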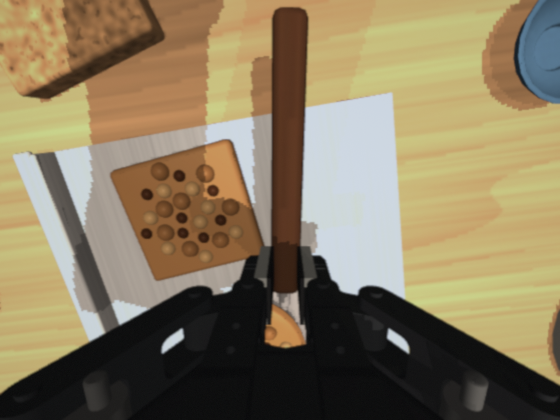

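View pics/side15.png

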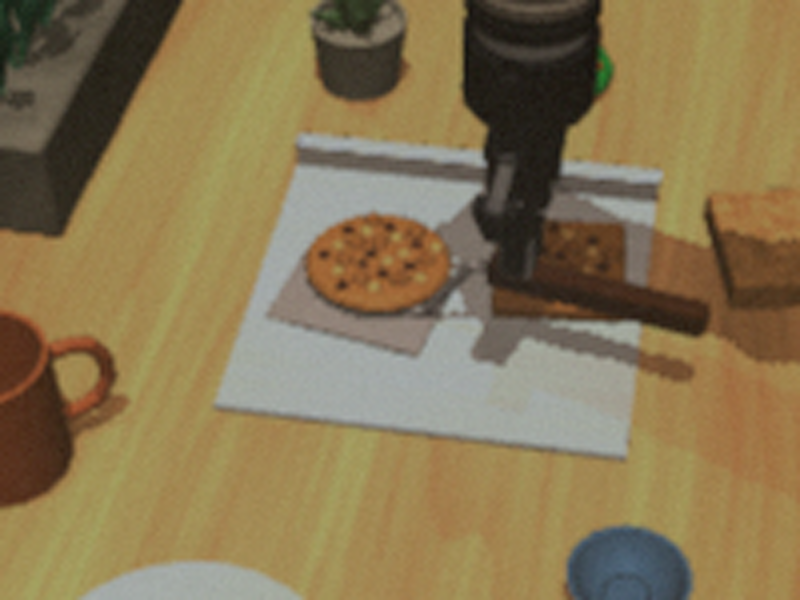

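View pics/top15.png

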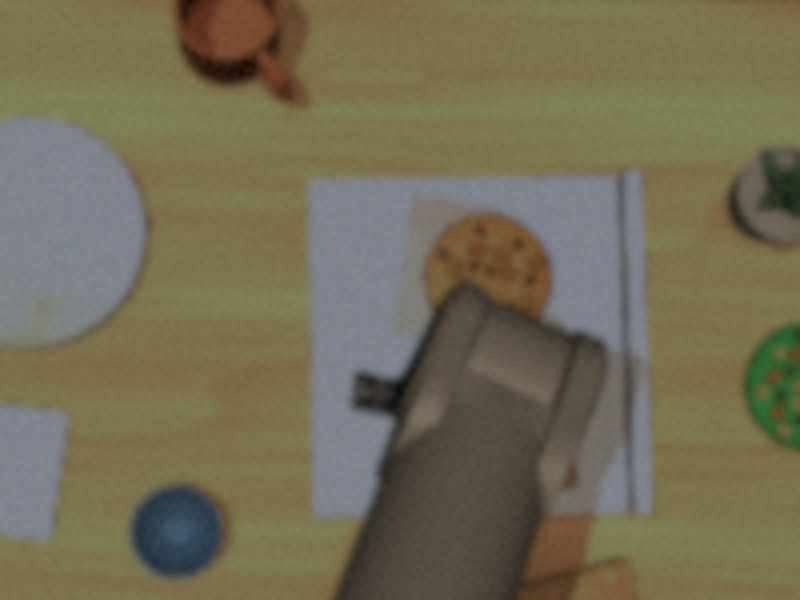

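The grip is good this time: 50 N with a gap of 12.4, which fits the pad compliance I saw. At 120 N the pads probably squeezed the handle out. The biscuit lies on the blade but about 29 mm off towards the lip side, so I'll slide the blade sideways to the lip until the biscuit stops there and the blade centres under it.

```bash
python3 -m creep '[[1,-0.02,-0.1,0,0,0,-0.6],[1,-0.036,-0.22,0,0,0,-0.6],[1,-0.036,-0.22,0,0,0,-0.6],[1,-0.036,-0.22,0,0,0,-0.6],[1,-0.036,-0.22,0,0,0,-0.6],[1,-0.036,-0.22,0,0,0,-0.6],[1,-0.036,-0.22,0,0,0,-0.6],[1,-0.036,-0.22,0,0,0,-0.6],[1,-0.036,-0.22,0,0,0,-0.6],[1,-0.036,-0.1,0,0,0,0]]'
python3 - <<'E'
from h import *
bot.grab_frame("wrist")
for n in ("side","top"):
    im=bot.grab_frame(n); x,y,w,h={"side":(200,110,200,120),"top":(280,160,140,110)}[n]
    cv2.imwrite(f"pics/{n}16.png",cv2.resize(im[y:y+h,x:x+w,::-1],None,fx=4,fy=4,interpolation=cv2.INTER_CUBIC))
s=bot.read_state(); print({k:np.round(v,3).tolist() for k,v in s.items() if k[0] in "tefw"})
E
```

```text
time_s: 21.6
tcp_pos: [507.8, -249.0, 55.2]
eef_rot: [3.14, -0.0, 3.098]
ft_force: [0.2, 1.8, 1.0]
finger_gap: 12.1
{'time_s': 21.75, 'tau': [0.35, -41.721, 2.143, -19.513, 0.029, 0.155, 0.003], 'tcp_pos': [508.18, -248.56, 55.153], 'eef_rot': [3.141, 0.001, 3.098], 'ft_force': [0.84, -0.17, 0.35], 'wrist_torque': [-0.026, -0.093, -0.046], 'finger_gap': 11.994}
```

View pics/side16.png

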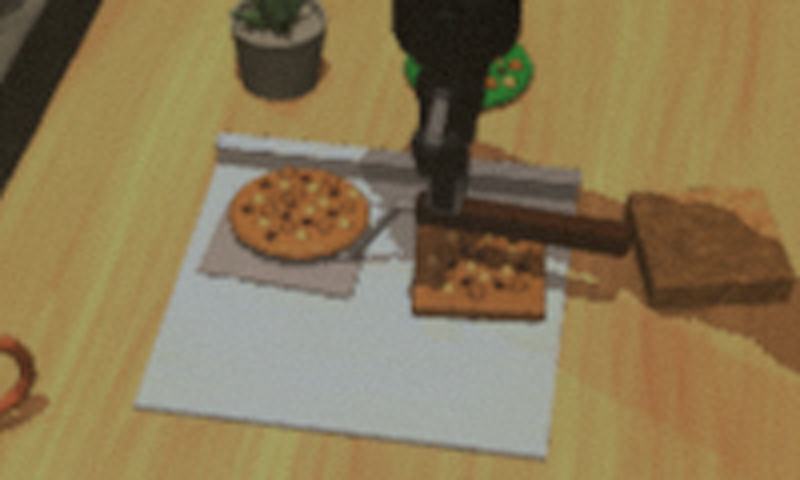

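View pics/top16.png

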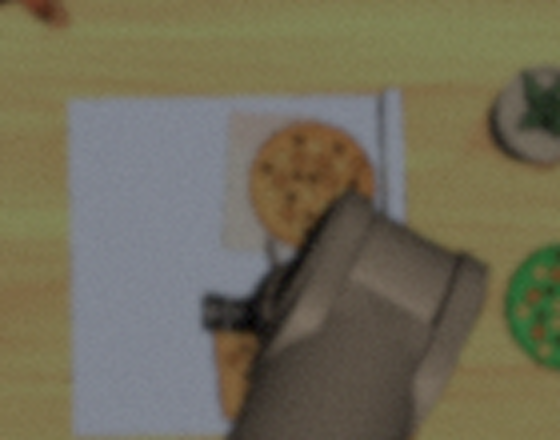

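Top crop: the biscuit's right edge (374) is nearly at the lip (380), and the blade's left edge is at column 227. About 32 mm more sideways.

```bash
python3 -m creep '[[1,-0.01,-0.1,0,0,0,-0.3],[1,-0.01,-0.15,0,0,0,-0.3],[1,-0.01,-0.15,0,0,0,-0.3],[1,-0.01,-0.15,0,0,0,-0.3],[1,-0.01,-0.15,0,0,0,-0.3],[1,-0.01,-0.15,0,0,0,-0.3],[1,-0.01,-0.13,0,0,0,0],[1,0,-0.1,0,0,0,0],[1,0,0,0,0,0,0],[1,0,0,0,0,0,0]]'
python3 - <<'E'
from h import *
for n in ("side","top"):
    im=bot.grab_frame(n); x,y,w,h={"side":(200,110,200,120),"top":(280,160,140,110)}[n]
    cv2.imwrite(f"pics/{n}17.png",cv2.resize(im[y:y+h,x:x+w,::-1],None,fx=4,fy=4,interpolation=cv2.INTER_CUBIC))
s=bot.read_state(); print({k:np.round(v,3).tolist() for k,v in s.items() if k[0] in "tefw"})
E
```

```text
time_s: 22.75
tcp_pos: [509.7, -280.3, 55.1]
eef_rot: [3.14, 0.001, 3.13]
ft_force: [1.4, 1.5, -0.8]
finger_gap: 12.2
{'time_s': 22.85, 'tau': [1.117, -43.376, 3.115, -19.834, 0.439, 0.071, -0.136], 'tcp_pos': [509.615, -280.261, 55.134], 'eef_rot': [3.14, 0.001, 3.13], 'ft_force': [0.643, 0.978, 0.304], 'wrist_torque': [0.267, -0.242, 0.126], 'finger_gap': 12.0}
```

View pics/side17.png

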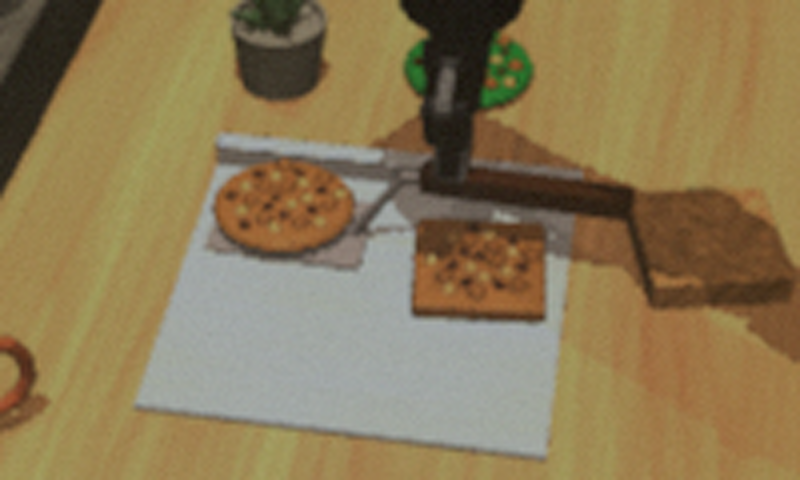

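View pics/top17.png

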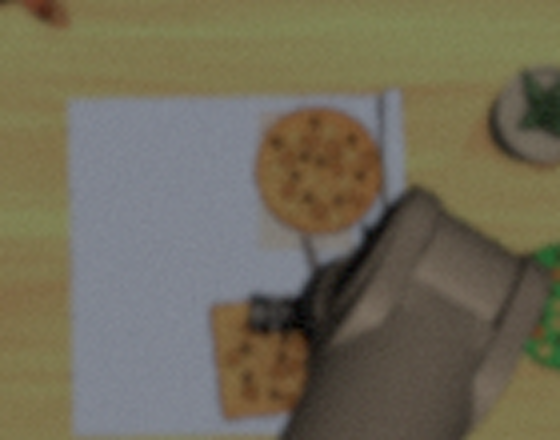

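```bash
python3 -m creep '[[1,0,-0.1,0,0,0,0],[1,0,-0.1,0,0,0,0],[1,0,-0.1,0,0,0,0],[1,0,0,0,0,0,0],[1,0,0.1,-0.02,0,-0.5,0],[1,0,0.05,-0.05,0,-1,0],[1,0,0,-0.08,0,-1,0],[1,0,0,-0.1,0,-1,0],[1,0,0,-0.1,0,-1,0],[1,0,0,-0.05,0,-0.5,0]]'
python3 - <<'E'
from h import *
for n in ("side","top"):
    im=bot.grab_frame(n); x,y,w,h={"side":(200,110,200,120),"top":(280,160,140,110)}[n]
    cv2.imwrite(f"pics/{n}18.png",cv2.resize(im[y:y+h,x:x+w,::-1],None,fx=4,fy=4,interpolation=cv2.INTER_CUBIC))
s=bot.read_state(); print({k:np.round(v,3).tolist() for k,v in s.items() if k[0] in "tefw"})
E
```

```text
time_s: 23.85
tcp_pos: [508.2, -285.1, 67.6]
eef_rot: [3.14, 0.088, 3.129]
ft_force: [0.4, 0.1, -0.9]
finger_gap: 11.1
{'time_s': 23.95, 'tau': [-0.094, -42.069, 1.433, -20.947, -0.327, -0.576, 0.027], 'tcp_pos': [508.219, -285.123, 67.589], 'eef_rot': [3.14, 0.088, 3.129], 'ft_force': [-0.254, 0.7, -0.91], 'wrist_torque': [-0.031, 0.244, -0.028], 'finger_gap': 10.544}
```

View pics/side18.png

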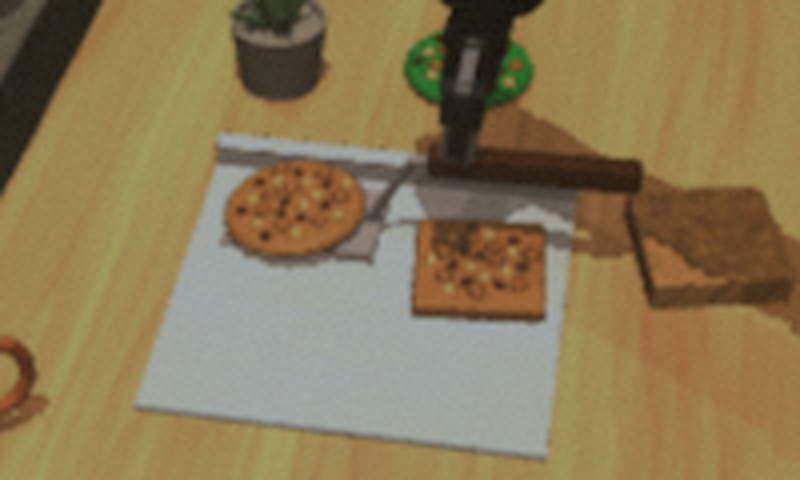

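View pics/top18.png

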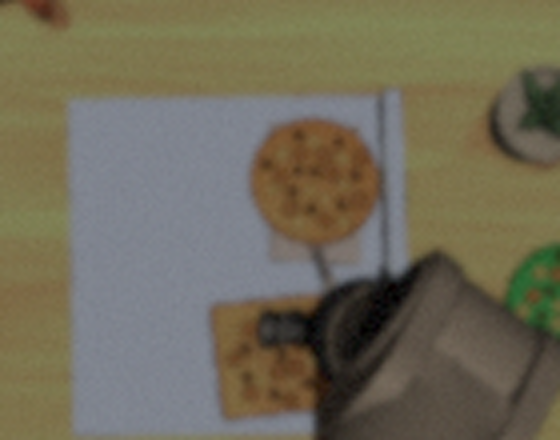

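```bash
python3 - <<'E'
from fit6 import *
S=lambda a,b:((a+.5)/4-.5+200,(b+.5)/4-.5+110)
Tt=lambda a,b:((a+.5)/4-.5+280,(b+.5)/4-.5+160)
obs=[("top",(90,35,-58),Tt(270,262)),("top",(90,-35,-58),Tt(358,262)),("side",(90,35,-58),S(373,263)),
("side",(-85,0,0),S(640,176)),("side",(55,0,0),S(431,160))]
g=np.array((508.2-35,-285.1,75.))
fit6(obs,g,-.012,sg=6);fit6(obs[:3],g,-.012,sg=3)
s=[("side",(90,35,-58),S(357,268)),("side",(-85,0,0),S(632,198)),("side",(55,0,0),S(423,180)),("top",(90,35,-58),Tt(259,247))]
fit6(s,np.array((509.6-35,-280.3,64.)),-.012,sg=6)
E
python3 - <<'E'
import cv2
a=cv2.imread("pics/side18.png")[100:320,160:660]; cv2.imwrite("pics/s18z.png",cv2.resize(a,None,fx=1.6,fy=1.6,interpolation=cv2.INTER_CUBIC))
E
```

```text
grip [ 471.2 -286.3   74.8] yaw -0.006 pitch 5.10deg roll 0.32deg sd pitch 1.29
res px [[-0.4, -0.3], [0.4, 0.2], [0.1, -0.6], [0.5, -0.1], [-0.7, 0.9]]
tip [ 662.2 -287.1   -1.8] heel [ 555.6 -286.5    7.1]
grip [ 472.9 -285.7   74.9] yaw -0.008 pitch 6.45deg roll -0.17deg sd pitch 2.01
res px [[-0.5, -0.3], [0.3, 0.2], [0.0, -0.0]]
tip [ 662.  -287.3   -6.2] heel [ 555.6 -286.5    5.2]
grip [ 475.7 -280.1   65. ] yaw -0.000 pitch 0.61deg roll 0.22deg sd pitch 1.72
res px [[0.3, 0.2], [-0.1, 0.5], [-0.9, -1.1], [0.1, 0.6]]
tip [ 672.  -280.     3.5] heel [ 565.  -279.9    4.1]
```

View pics/s18z.png

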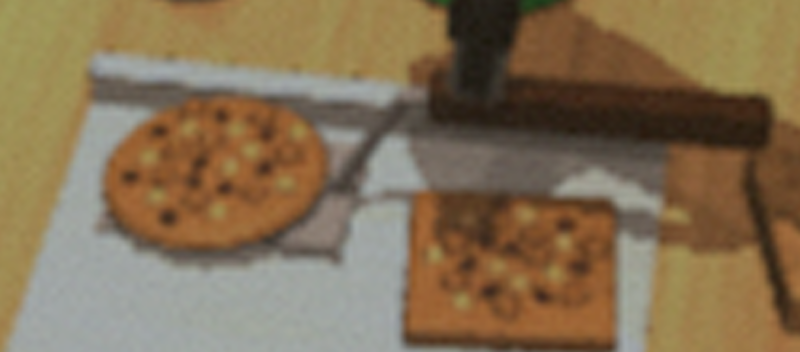

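The tip is still on the sheet: the spatula pivots in the jaws at 50 N (hand tilted up 5°, blade about 5° down). The first lift at 90 N did hold. So I'll set it back flat, release, and regrip about 7 mm nearer the blade with roughly 105 N, which shortens the lever.

```bash
python3 -m creep '[[1,0,0,0.05,0,0.5,0],[1,0,0,0.1,0,1,0],[1,0,0,0.1,0,1,0],[1,0,0,0.08,0,1,0],[1,0,0,0.05,0,1,0],[1,0,0,0.02,0,0.5,0],[1,0,0,0,0,0,0],[0,0,0,0,0,0,0],[0,0,0,0,0,0,0],[0,0,0,0,0,0,0]]'
python3 - <<'E'
from h import *
import pickle
pickle.dump(cam("wrist"),open("w19.pkl","wb"))
cv2.imwrite("pics/w19.png",bot.grab_frame("wrist")[:,:,::-1])
for n in ("side",):
    im=bot.grab_frame(n); x,y,w,h={"side":(200,110,200,120),"top":(280,160,140,110)}[n]
    cv2.imwrite(f"pics/{n}19.png",cv2.resize(im[y:y+h,x:x+w,::-1],None,fx=4,fy=4,interpolation=cv2.INTER_CUBIC))
s=bot.read_state(); print({k:np.round(v,3).tolist() for k,v in s.items() if k[0] in "tefw"})
E
```

```text
time_s: 24.95
tcp_pos: [509.8, -284.8, 55.2]
eef_rot: [3.14, 0.001, 3.13]
ft_force: [0.7, 0.3, -0.2]
finger_gap: 42.3
{'time_s': 25.05, 'tau': [-0.016, -43.553, 2.036, -20.018, 0.001, -0.006, -0.0], 'tcp_pos': [509.569, -284.742, 55.139], 'eef_rot': [3.14, 0.001, 3.13], 'ft_force': [0.445, -0.845, 0.359], 'wrist_torque': [-0.011, -0.04, -0.001], 'finger_gap': 43.078}
```

View pics/w19.png

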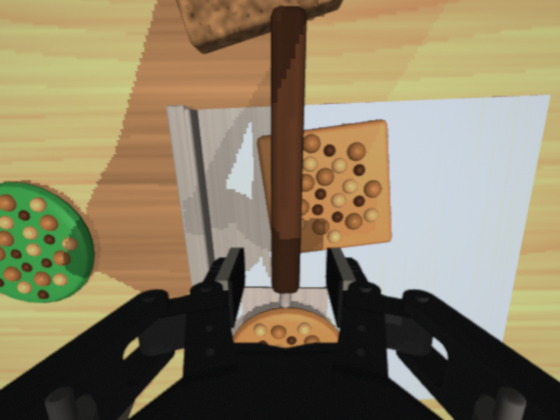

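View pics/side19.png

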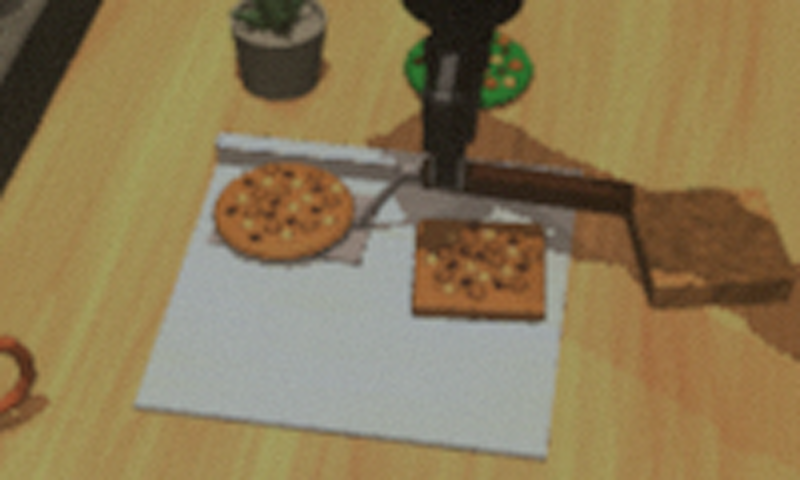

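Run:
```python
from h import *
import pickle
c=pickle.load(open("w19.pkl","rb"))
print(np.round(plane("w",[(287,293),(288,8)],73,c),1), np.round(plane("w",[(246,288),(327,288)],6,c),1))
c=pickle.load(open("w13.pkl","rb"))
```

```text
[[ 528.5 -283.4   73. ]
 [ 391.9 -281.8   73. ]] [[ 564.8 -316.3    6. ]
 [ 565.6 -250.8    6. ]]
```

```bash
python3 -m creep '[[0,-0.12,0,0,0,0,0],[0,-0.12,0,0,0,0,0],[0,0,0,0,0,0,0],[1,0,0,0,0,0,0],[1,0,0,0,0,0,0],[1,0,0,0,0,0,0],[1,0,0,0,0,0,0],[1,0,0,0,0,0,0],[1,0,0,-0.03,0,-0.3,0],[1,0,0,-0.03,0,-0.3,0]]' 105
python3 -m creep '[[1,0,0.02,-0.06,0,-0.5,0],[1,0,0.02,-0.06,0,-0.5,0],[1,0,0.02,-0.06,0,-0.5,0],[1,0,0.02,-0.06,0,-0.5,0],[1,0,0.02,-0.06,0,-0.5,0],[1,0,0,-0.06,0,-0.4,0],[1,0,0,-0.06,0,0,0],[1,0,0,-0.04,0,0,0],[1,0,0,0,0,0,0],[1,0,0,0,0,0,0]]'
python3 - <<'E'
from h import *
for n in ("side","top"):
    im=bot.grab_frame(n); x,y,w,h={"side":(200,110,200,120),"top":(280,160,140,110)}[n]
    cv2.imwrite(f"pics/{n}20.png",cv2.resize(im[y:y+h,x:x+w,::-1],None,fx=4,fy=4,interpolation=cv2.INTER_CUBIC))
s=bot.read_state(); print({k:np.round(v,3).tolist() for k,v in s.items() if k[0] in "tefw"})
E
```

```text
time_s: 26.05
tcp_pos: [516.5, -284.5, 56.4]
eef_rot: [3.139, 0.01, 3.13]
ft_force: [0.6, 0.8, -2.0]
finger_gap: 8.2
time_s: 27.05
tcp_pos: [516.2, -281.8, 70.7]
eef_rot: [3.14, 0.061, 3.13]
ft_force: [-0.2, 0.2, -2.3]
finger_gap: 7.9
{'time_s': 27.15, 'tau': [0.009, -43.523, 1.75, -21.409, -0.209, -0.4, -0.0], 'tcp_pos': [516.03, -281.665, 70.537], 'eef_rot': [3.14, 0.061, 3.13], 'ft_force': [0.932, 0.651, -2.603], 'wrist_torque': [0.029, 0.237, -0.059], 'finger_gap': 7.993}
```

View pics/side20.png

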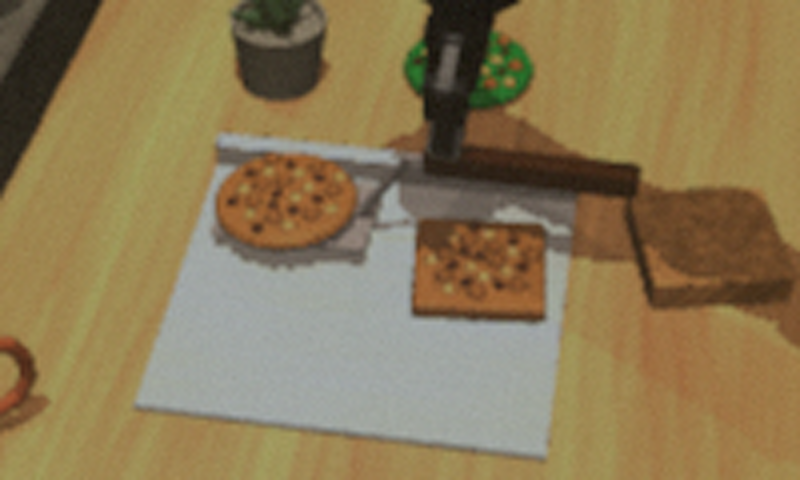

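View pics/top20.png

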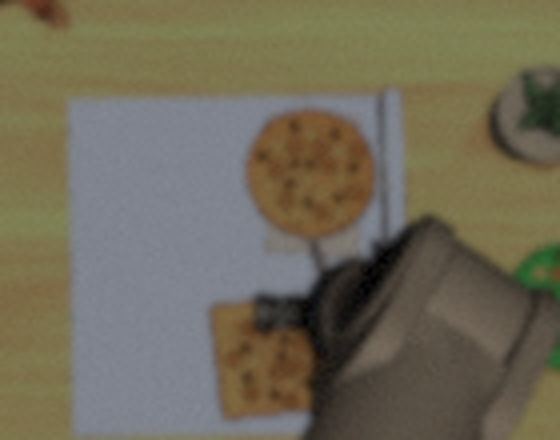

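Run:
```python
from fit6 import *
S=lambda a,b:((a+.5)/4-.5+200,(b+.5)/4-.5+110)
Tt=lambda a,b:((a+.5)/4-.5+280,(b+.5)/4-.5+160)
obs=[("top",(90,35,-58),Tt(266,250)),("top",(90,-35,-58),Tt(358,249)),("side",(90,35,-58),S(366,262)),
("side",(-85,0,0),S(638,180)),("side",(55,0,0),S(427,161))]
g=np.array((516-42,-281.7,79.))
fit6(obs,g,-.012,sg=4);fit6(obs[:3],g,-.012,sg=3)
```

```text
grip [ 473.8 -283.5   76.4] yaw 0.007 pitch 2.00deg roll -0.53deg sd pitch 1.65
res px [[-0.2, 0.8], [-0.2, 1.2], [-0.4, -1.4], [-0.1, 0.1], [-0.9, 0.0]]
tip [ 668.6 -282.7   10.2] heel [ 561.6 -283.4   13.3]
grip [ 476.8 -282.6   77. ] yaw -0.001 pitch 4.02deg roll -1.00deg sd pitch 3.06
res px [[-0.2, 0.5], [-0.2, 1.0], [-0.8, -0.7]]
tip [ 669.2 -283.8    3.9] heel [ 562.4 -283.7   10.8]
```

Airborne: the wrist carries about 2.3 N, the gap is steady at 8, and the biscuit's shadow is detached. Tilt up a few degrees more and rise smoothly.

```bash
python3 -m creep '[[1,0,0.02,-0.05,0,-0.5,0],[1,0,0.04,-0.1,0,-0.7,0],[1,0,0.05,-0.15,0,-0.7,0],[1,0,0.05,-0.2,0,-0.7,0],[1,0,0.05,-0.25,0,-0.7,0],[1,0,0.05,-0.25,0,-0.7,0],[1,0,0.04,-0.25,0,0,0],[1,0,0.02,-0.2,0,0,0],[1,0,0,-0.1,0,0,0],[1,0,0,0,0,0,0]]'
python3 - <<'E'
from h import *
for n in ("side","top"):
    im=bot.grab_frame(n); x,y,w,h={"side":(200,90,200,130),"top":(280,160,140,110)}[n]
    cv2.imwrite(f"pics/{n}21.png",cv2.resize(im[y:y+h,x:x+w,::-1],None,fx=4,fy=4,interpolation=cv2.INTER_CUBIC))
s=bot.read_state(); print({k:np.round(v,3).tolist() for k,v in s.items() if k[0] in "tqefw"})
E
```

```text
time_s: 28.15
tcp_pos: [511.6, -272.5, 117.7]
eef_rot: [3.141, 0.132, 3.13]
ft_force: [0.4, 0.1, -2.3]
finger_gap: 7.8
{'time_s': 28.25, 'q': [0.384, 0.36, 0.151, 1.706, -0.144, 0.971, 2.157], 'qd': [-0.002, 0.005, 0.0, 0.007, -0.0, 0.0, 0.006], 'tau': [0.007, -40.165, 1.253, -22.76, -0.402, -0.75, -0.0], 'tcp_pos': [511.021, -272.135, 116.7], 'eef_rot': [3.14, 0.13, 3.13], 'ft_force': [0.222, 0.202, -2.099], 'wrist_torque': [-0.018, 0.377, 0.035], 'finger_gap': 7.846}
```

View pics/side21.png

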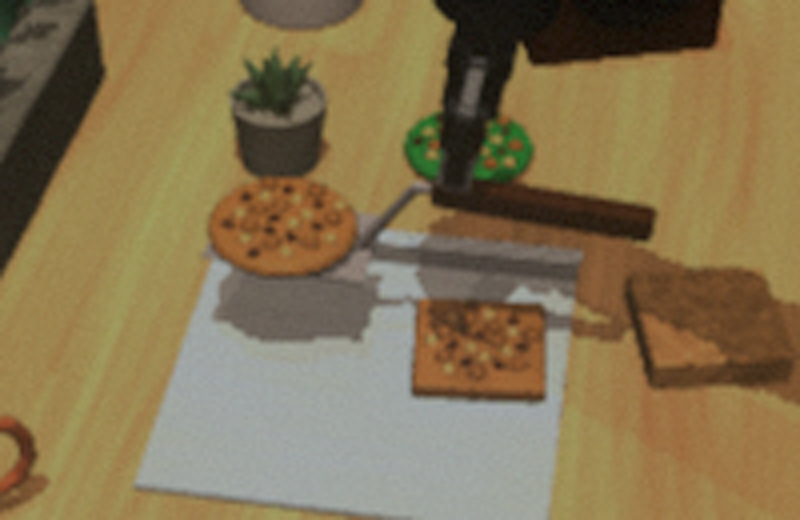

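View pics/top21.png

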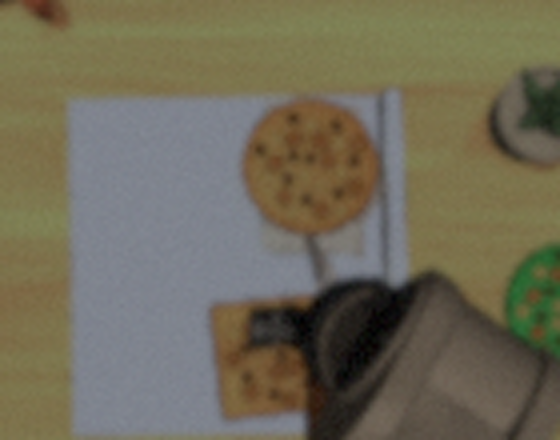

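It holds: the gap is steady at 7.8 and the biscuit sits centred and level on the blade. Carrying it smoothly towards the board.

```bash
python3 -m creep '[[1,-0.02,0.1,-0.05,0,0,0],[1,-0.02,0.25,-0.07,0,0,0],[1,-0.03,0.4,-0.07,0,0,0],[1,-0.03,0.55,-0.07,0,0,0],[1,-0.03,0.7,-0.07,0,0,0],[1,-0.03,0.8,-0.07,0,0,0],[1,-0.03,0.8,-0.05,0,0,0],[1,-0.03,0.8,-0.05,0,0,0],[1,-0.03,0.8,-0.05,0,0,0],[1,-0.03,0.8,0,0,0,0]]'
python3 -m creep '[[1,-0.03,0.8,0,0,0,0],[1,-0.03,0.8,0,0,0,0],[1,-0.03,0.8,0,0,0,0],[1,-0.03,0.8,0,0,0,0],[1,-0.03,0.8,0,0,0,0],[1,-0.03,0.7,0,0,0,0],[1,-0.02,0.6,0,0,0,0],[1,-0.02,0.45,0,0,0,0],[1,-0.01,0.3,0,0,0,0],[1,0,0.15,0,0,0,0]]'
python3 - <<'E'
from h import *
for n in ("side","top"):
    im=bot.grab_frame(n); x,y,w,h={"side":(160,170,200,150),"top":(160,150,140,110)}[n]
    cv2.imwrite(f"pics/{n}22.png",cv2.resize(im[y:y+h,x:x+w,::-1],None,fx=4,fy=4,interpolation=cv2.INTER_CUBIC))
s=bot.read_state(); print({k:np.round(v,3).tolist() for k,v in s.items() if k[0] in "tqefw"})
E
```

```text
time_s: 29.25
tcp_pos: [519.3, -89.7, 135.2]
eef_rot: [3.139, 0.131, 3.131]
ft_force: [0.1, -0.3, -2.4]
finger_gap: 8.0
time_s: 30.25
tcp_pos: [527.9, 95.5, 136.1]
eef_rot: [3.139, 0.131, 3.132]
ft_force: [0.5, -0.4, -2.8]
finger_gap: 8.1
{'time_s': 30.35, 'q': [-0.206, 0.249, -0.028, 1.802, 0.044, 0.964, 1.305], 'qd': [0.016, -0.001, 0.022, 0.005, 0.009, 0.0, 0.007], 'tau': [-0.302, -35.015, -0.266, -22.837, 0.163, -0.862, -0.052], 'tcp_pos': [528.087, 94.422, 135.991], 'eef_rot': [3.14, 0.131, 3.131], 'ft_force': [0.054, -0.779, -1.13], 'wrist_torque': [0.062, 0.354, 0.049], 'finger_gap': 8.253}
```

View pics/side22.png

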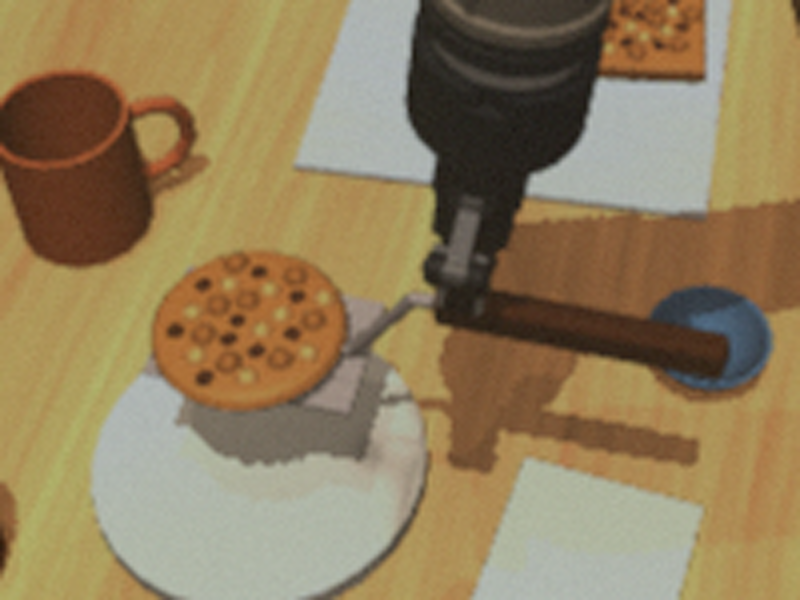

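View pics/top22.png

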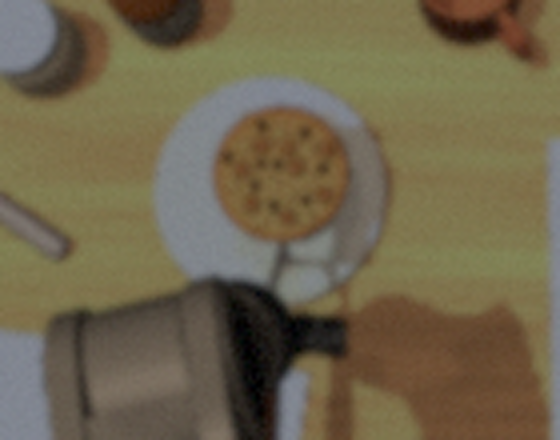

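Run:
```python
from fit6 import *
S=lambda a,b:((a+.5)/4-.5+160,(b+.5)/4-.5+170)
Tt=lambda a,b:((a+.5)/4-.5+160,(b+.5)/4-.5+150)
obs=[("side",(90,35,-58),S(347,413)),("side",(90,-35,-58),S(384,301)),
("side",(-85,0,0),S(726,353)),("side",(55,0,0),S(441,306)),("side",(197,35,-59.4),S(146,374))]
g=np.array((528-42,94.4,144.5-5))
fit6(obs,g,-.01,sg=5)
print("biscuit",tri([("top",Tt(282,173)),("side",S(250,329))]))
b=plane("side",[(223.2,287)],14); print(b)
```

```text
grip [484.4  92.2 138.6] yaw 0.003 pitch -2.85deg roll -0.62deg sd pitch 1.16
res px [[0.9, 0.0], [0.2, 0.2], [0.1, 0.4], [-1.1, -1.3], [-0.4, 0.1]]
tip [684.1  92.2  89.1] heel [577.3  91.8  83.2]
biscuit (array([637.16993185,  96.1351865 ,  98.03005316]), [np.float64(0.03899994848612809), np.float64(0.03899994848602111)])
[[635.7028976  126.79014946  14.        ]]
```

Blade about 3° nose-up, biscuit at (637,96), board centre about (633,120). Moving over the centre, lowering, and tipping slightly nose-down for contact.

```bash
python3 -m creep '[[1,0.03,0.05,0.05,0,0,0],[1,0.06,0.1,0.12,0,0,0],[1,0.07,0.15,0.2,0,0.5,0],[1,0.07,0.15,0.25,0,1,0],[1,0.07,0.15,0.25,0,1.2,0],[1,0.07,0.1,0.22,0,1.3,0],[1,0.07,0.06,0.18,0,1.3,0],[1,0.05,0.04,0.1,0,1.3,0],[1,0.04,0,0.05,0,1,0],[1,0,0,0,0,0.4,0]]'
python3 - <<'E'
from h import *
for n in ("side","top"):
    im=bot.grab_frame(n); x,y,w,h={"side":(160,200,200,150),"top":(160,150,140,110)}[n]
    cv2.imwrite(f"pics/{n}23.png",cv2.resize(im[y:y+h,x:x+w,::-1],None,fx=4,fy=4,interpolation=cv2.INTER_CUBIC))
s=bot.read_state(); print({k:np.round(v,3).tolist() for k,v in s.items() if k[0] in "tqefw"})
E
```

```text
time_s: 31.35
tcp_pos: [517.3, 117.5, 91.9]
eef_rot: [3.14, -0.01, 3.129]
ft_force: [-0.5, -0.3, -1.6]
finger_gap: 8.0
{'time_s': 31.45, 'q': [-0.22, 0.379, -0.042, 1.731, 0.014, 1.039, 1.292], 'qd': [-0.003, -0.013, -0.003, 0.012, -0.001, -0.008, -0.006], 'tau': [-0.038, -39.323, -0.36, -21.273, 0.002, -0.031, 0.013], 'tcp_pos': [517.606, 117.522, 92.315], 'eef_rot': [3.14, -0.008, 3.129], 'ft_force': [0.154, 0.001, -1.896], 'wrist_torque': [0.069, 0.092, 0.016], 'finger_gap': 7.825}
```

View pics/side23.png

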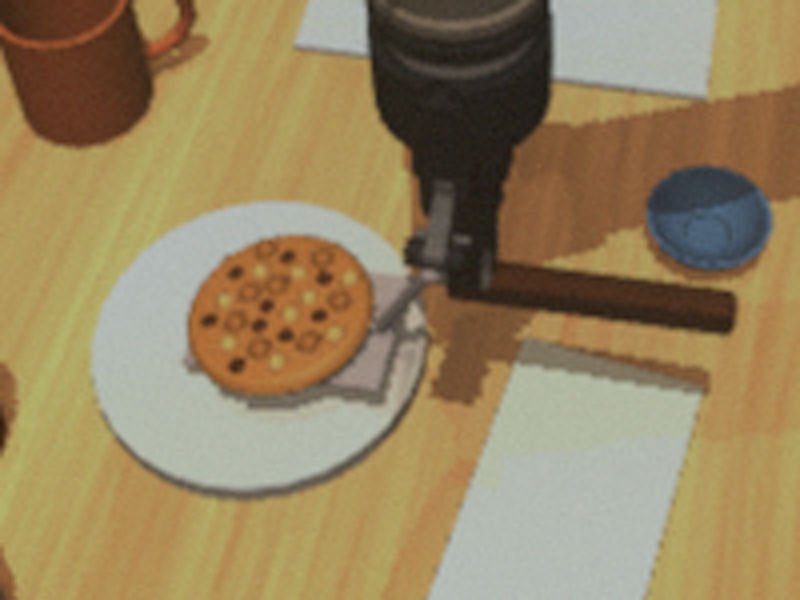

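View pics/top23.png

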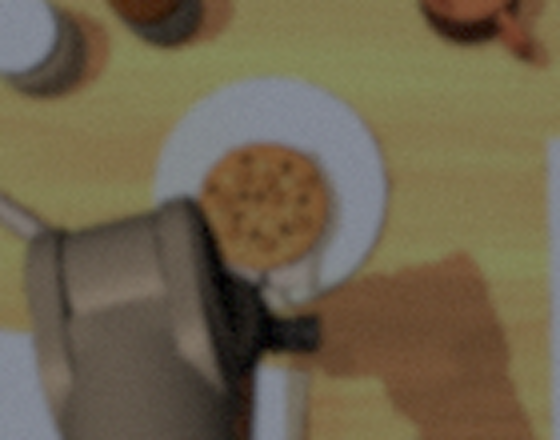

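Run:
```python
from fit6 import *
S=lambda a,b:((a+.5)/4-.5+160,(b+.5)/4-.5+200)
Tt=lambda a,b:((a+.5)/4-.5+160,(b+.5)/4-.5+150)
obs=[("side",(90,35,-58),S(384,402)),("side",(-85,0,0),S(733,311)),("side",(55,0,0),S(452,279)),("side",(197,35,-59.4),S(187,362))]
g=np.array((517.5-42,117.5,98))
p,T=fit6(obs,g,-.01,sg=5)
print("biscuit",tri([("top",Tt(266,206)),("side",S(282,315))]))
```

```text
grip [474.7 114.4  97.9] yaw -0.015 pitch 5.75deg roll 0.08deg sd pitch 1.14
res px [[-0.4, -2.4], [0.6, 0.4], [-0.4, -0.2], [0.2, 1.2]]
tip [664.7 111.6  19.1] heel [558.2 113.2  29.2]
biscuit (array([620.99615467, 116.14794852,  35.6458434 ]), [np.float64(0.14590125853839633), np.float64(0.1459012585386058)])
```

Tip is about 5 mm above the board with the biscuit at (621,116). Now set the tip down and steepen towards the sliding angle, pivoting about the tip.

```bash
python3 -m creep '[[1,-0.05,0.02,0.05,0,0,0],[1,-0.07,0.02,0.03,0,0.8,0],[1,-0.07,0.02,-0.06,0,1,0],[1,-0.07,0,-0.08,0,1.1,0],[1,-0.07,0,-0.09,0,1.2,0],[1,-0.07,0,-0.09,0,1.2,0],[1,-0.07,0,-0.1,0,1.2,0],[1,-0.07,0,-0.1,0,1.2,0],[1,-0.07,0,-0.08,0,1,0],[1,0,0,0,0,0,0]]'
python3 - <<'E'
from h import *
for n in ("side",):
    im=bot.grab_frame(n); x,y,w,h={"side":(160,200,200,150),"top":(160,150,140,110)}[n]
    cv2.imwrite(f"pics/{n}24.png",cv2.resize(im[y:y+h,x:x+w,::-1],None,fx=4,fy=4,interpolation=cv2.INTER_CUBIC))
s=bot.read_state(); print({k:np.round(v,3).tolist() for k,v in s.items() if k[0] in "tqefw"})
E
```

```text
time_s: 32.45
tcp_pos: [538.2, 119.2, 106.5]
eef_rot: [3.14, -0.16, 3.13]
ft_force: [0.8, -0.1, -1.6]
finger_gap: 8.0
{'time_s': 32.5, 'q': [-0.194, 0.513, -0.041, 1.499, -0.021, 1.286, 1.335], 'qd': [-0.002, -0.011, -0.006, 0.03, -0.001, -0.003, 0.001], 'tau': [0.065, -45.823, -0.464, -21.892, -0.17, 0.774, 0.006], 'tcp_pos': [537.453, 119.245, 106.327], 'eef_rot': [3.14, -0.16, 3.13], 'ft_force': [-1.428, 0.074, -2.452], 'wrist_torque': [-0.065, -0.077, 0.005], 'finger_gap': 7.836}
```

View pics/side24.png

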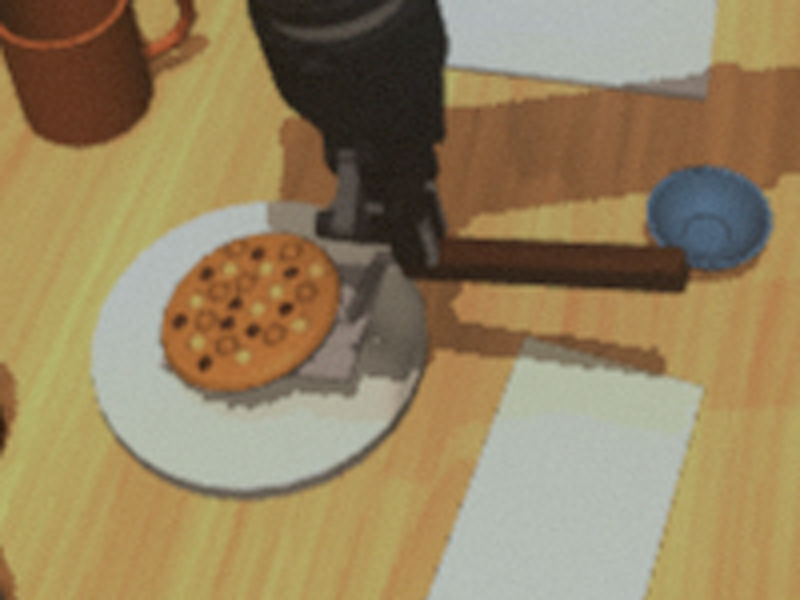

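Run:
```python
from fit6 import *
S=lambda a,b:((a+.5)/4-.5+160,(b+.5)/4-.5+200)
obs=[("side",(90,35,-58),S(355,392)),("side",(-85,0,0),S(685,268)),("side",(55,0,0),S(410,264)),("side",(197,35,-59.4),S(162,370))]
g=np.array((537.5-40.5,119.2,106.3+8+9))
p,T=fit6(obs,g,-.01,sg=4)
print("biscuit",plane("side",[S(252,313)],42))
```

```text
grip [496.9 119.7 121.8] yaw -0.004 pitch 373.08deg roll 0.24deg sd pitch 1.21
res px [[-0.5, -1.7], [1.1, 0.6], [-1.5, -0.7], [0.6, 1.4]]
tip [675.4 119.3  19.3] heel [571.  119.6  42.9]
biscuit [[635.02965278 121.8711293   42.        ]]
```

```bash
python3 -m creep '[[1,-0.01,0,0.06,0,0,0],[1,-0.01,0,0.07,0,0,0],[1,-0.01,0,0.06,0,0,0],[1,0.01,0,-0.08,0,1.2,0],[1,0.02,0,-0.1,0,1.3,0],[1,0.02,0,-0.1,0,1.3,0],[1,0.02,0,-0.1,0,1.3,0],[1,0.02,0,-0.1,0,1.3,0],[1,0.02,0,-0.09,0,1.2,0],[1,0,0,0,0,0,0]]'
python3 - <<'E'
from h import *
for n in ("side",):
    im=bot.grab_frame(n); x,y,w,h={"side":(160,200,200,150),"top":(160,150,140,110)}[n]
    cv2.imwrite(f"pics/{n}25.png",cv2.resize(im[y:y+h,x:x+w,::-1],None,fx=4,fy=4,interpolation=cv2.INTER_CUBIC))
s=bot.read_state(); print({k:np.round(v,3).tolist() for k,v in s.items() if k[0] in "tqefw"})
E
```

```text
time_s: 33.5
tcp_pos: [537.8, 119.2, 117.8]
eef_rot: [3.14, -0.293, 3.13]
ft_force: [1.1, -0.5, -2.3]
finger_gap: 8.1
{'time_s': 33.55, 'q': [-0.179, 0.607, -0.041, 1.342, -0.044, 1.478, 1.353], 'qd': [-0.002, -0.011, -0.002, 0.016, -0.002, -0.0, -0.004], 'tau': [0.045, -49.706, -0.635, -21.682, -0.333, 1.532, 0.004], 'tcp_pos': [537.356, 119.245, 117.726], 'eef_rot': [3.14, -0.293, 3.13], 'ft_force': [-0.9, -0.261, -2.118], 'wrist_torque': [-0.007, -0.373, -0.026], 'finger_gap': 8.1}
```

View pics/side25.png

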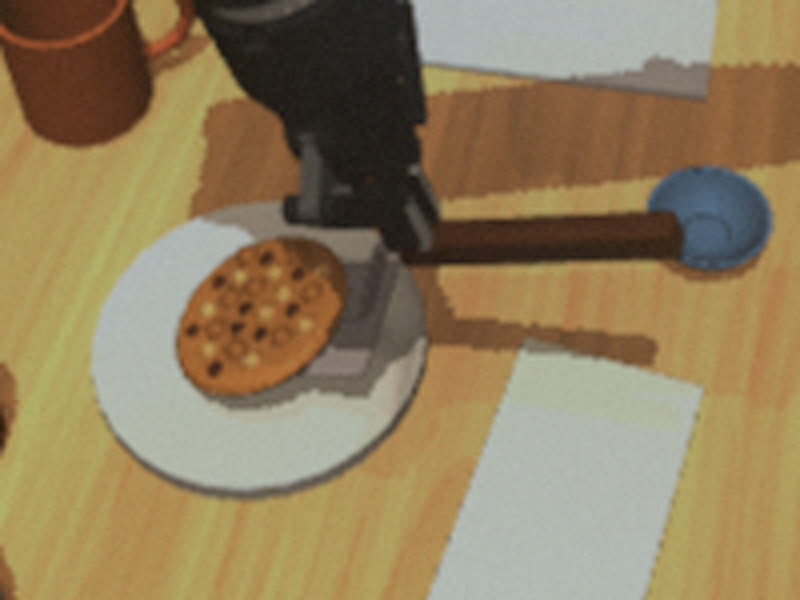

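Run:
```python
from fit6 import *
S=lambda a,b:((a+.5)/4-.5+160,(b+.5)/4-.5+200)
obs=[("side",(90,35,-58),S(366,374)),("side",(90,-35,-58),S(379,232)),("side",(-85,0,0),S(681,234)),("side",(55,0,0),S(416,246))]
g=np.array((537.4-40.5*.94,119.2,117.7+7+14))
p,T=fit6(obs,g,-.01,sg=4)
pt=proj("side",[T(p,np.array([197,35,-59.4])),T(p,np.array([197,-35,-59.4]))]); print((pt-[160,200]+.5)*4-.5)
print("biscuit",plane("side",[S(262,316)],42))
```

```text
grip [500.  118.6 138.1] yaw 0.032 pitch 16.89deg roll -7.30deg sd pitch 1.81
res px [[-0.6, -1.7], [2.1, 3.0], [0.8, -0.1], [-4.5, 0.1]]
tip [671.6 116.4  24.5] heel [569.1 113.1  55.1]
[[177.65163147 371.6991743 ]
 [208.49818133 253.43756715]]
biscuit [[629.36287057 122.61851108  42.        ]]
```

Not in contact yet (full weight still on the wrist) and the biscuit has not slid. Lower straight down gently.

```bash
python3 -m creep '[[1,-0.015,0,0.05,0,0,0],[1,-0.015,0,0.05,0,0,0],[1,-0.015,0,0.05,0,0,0],[1,-0.015,0,0.05,0,0,0],[1,-0.01,0,0.03,0,0,0],[1,0,0,0,0,0,0],[1,0,0,0,0,0,0],[1,0,0,0,0,0,0],[1,0,0,0,0,0,0],[1,0,0,0,0,0,0]]'
python3 - <<'E'
from h import *
for n in ("side","top"):
    im=bot.grab_frame(n); x,y,w,h={"side":(160,200,200,150),"top":(160,150,140,110)}[n]
    cv2.imwrite(f"pics/{n}26.png",cv2.resize(im[y:y+h,x:x+w,::-1],None,fx=4,fy=4,interpolation=cv2.INTER_CUBIC))
s=bot.read_state(); print({k:np.round(v,3).tolist() for k,v in s.items() if k[0] in "tqefw"})
E
```

```text
time_s: 34.55
tcp_pos: [537.2, 119.4, 110.9]
eef_rot: [3.14, -0.293, 3.131]
ft_force: [0.1, 0.0, -2.1]
finger_gap: 7.9
{'time_s': 34.65, 'q': [-0.179, 0.613, -0.042, 1.35, -0.044, 1.464, 1.353], 'qd': [-0.002, 0.0, 0.001, 0.001, -0.0, 0.0, 0.0], 'tau': [0.105, -49.397, -0.547, -21.272, -0.255, 1.299, -0.01], 'tcp_pos': [537.214, 119.38, 110.871], 'eef_rot': [3.14, -0.293, 3.131], 'ft_force': [-1.968, 0.194, -0.789], 'wrist_torque': [0.037, -0.206, 0.049], 'finger_gap': 7.861}
```

View pics/side26.png

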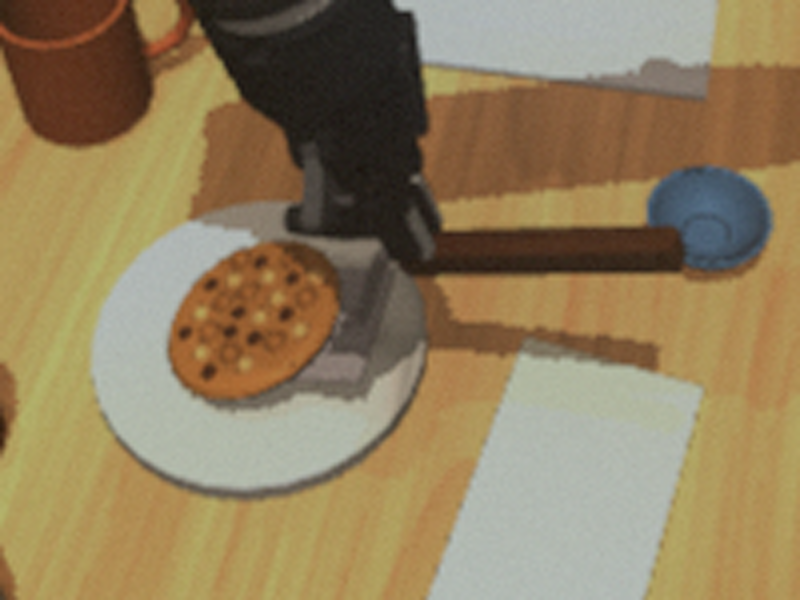

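View pics/top26.png

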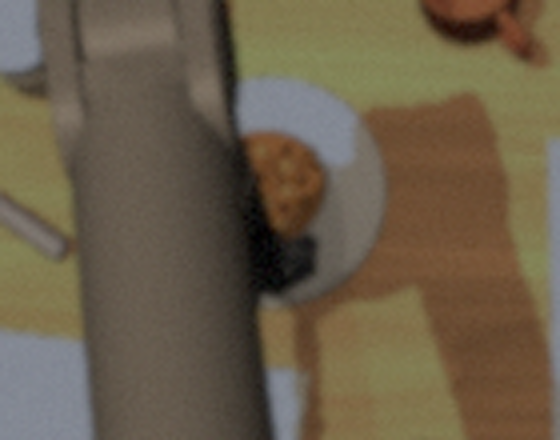

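Contact is starting: the wrist load has dropped and the biscuit's front is at the board. Steepen a little more and begin drawing the blade back along the board.

```bash
python3 -m creep '[[1,0.026,0,-0.07,0,1.2,0],[1,0.026,0,-0.07,0,1.2,0],[1,0.026,0,-0.07,0,1.2,0],[1,0.026,0,-0.07,0,1.2,0],[1,0.026,0,-0.07,0,1.2,0],[1,0.026,0,-0.07,0,1.2,0],[1,0.1,0,0.04,0,0,0],[1,0.15,0,0.065,0,0,0],[1,0.15,0,0.065,0,0,0],[1,0.1,0,0.04,0,0,0]]'
python3 - <<'E'
from h import *
for n in ("side",):
    im=bot.grab_frame(n); x,y,w,h={"side":(160,200,200,150),"top":(160,150,140,110)}[n]
    cv2.imwrite(f"pics/{n}27.png",cv2.resize(im[y:y+h,x:x+w,::-1],None,fx=4,fy=4,interpolation=cv2.INTER_CUBIC))
s=bot.read_state(); print({k:np.round(v,3).tolist() for k,v in s.items() if k[0] in "tqefw"})
E
```

```text
time_s: 35.65
tcp_pos: [519.9, 119.6, 124.9]
eef_rot: [3.14, -0.419, 3.131]
ft_force: [0.2, -0.9, -1.6]
finger_gap: 8.2
{'time_s': 35.7, 'q': [-0.171, 0.67, -0.045, 1.258, -0.064, 1.623, 1.358], 'qd': [-0.001, 0.01, 0.001, -0.023, -0.0, 0.009, 0.002], 'tau': [0.291, -50.724, -0.597, -21.07, -0.414, 1.904, 0.005], 'tcp_pos': [519.578, 119.664, 125.087], 'eef_rot': [3.14, -0.42, 3.131], 'ft_force': [-0.935, -0.098, -0.696], 'wrist_torque': [0.002, -0.408, 0.006], 'finger_gap': 7.727}
```

View pics/side27.png

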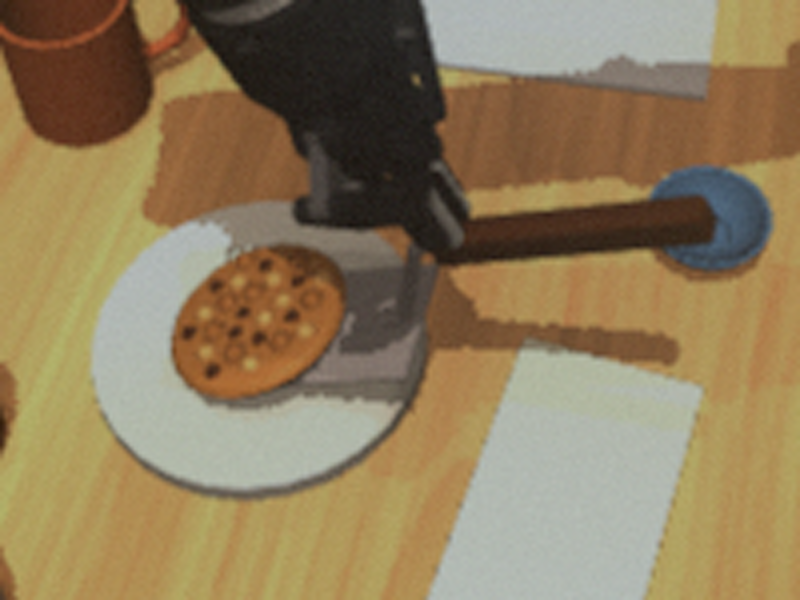

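The biscuit stays in place at (258,320) while the blade draws back. Continuing.

```bash
python3 -m creep '[[1,0.15,0,0.067,0,0,0],[1,0.22,0,0.1,0,0,0],[1,0.27,0,0.122,0,0,0],[1,0.27,0,0.122,0,0,0],[1,0.27,0,0.122,0,0,0],[1,0.27,0,0.122,0,0,0],[1,0.27,0,0.122,0,0,0],[1,0.27,0,0.122,0,0,0],[1,0.2,0,0.09,0,0,0],[1,0.1,0,0.045,0,0,0]]'
python3 - <<'E'
from h import *
for n in ("side",):
    im=bot.grab_frame(n); x,y,w,h={"side":(160,200,200,150),"top":(160,150,140,110)}[n]
    cv2.imwrite(f"pics/{n}28.png",cv2.resize(im[y:y+h,x:x+w,::-1],None,fx=4,fy=4,interpolation=cv2.INTER_CUBIC))
s=bot.read_state(); print({k:np.round(v,3).tolist() for k,v in s.items() if k[0] in "tqefw"})
E
```

```text
time_s: 36.7
tcp_pos: [444.6, 120.4, 124.4]
eef_rot: [3.14, -0.419, 3.131]
ft_force: [0.9, -0.5, -1.4]
finger_gap: 8.0
{'time_s': 36.75, 'q': [-0.182, 0.526, -0.06, 1.505, -0.073, 1.519, 1.34], 'qd': [0.004, 0.015, 0.002, -0.025, -0.001, 0.007, 0.002], 'tau': [0.213, -44.013, -0.661, -20.117, -0.433, 1.807, -0.002], 'tcp_pos': [444.424, 120.476, 124.473], 'eef_rot': [3.14, -0.42, 3.131], 'ft_force': [-1.492, 0.532, -0.564], 'wrist_torque': [-0.023, -0.347, 0.072], 'finger_gap': 7.636}
```

View pics/side28.png

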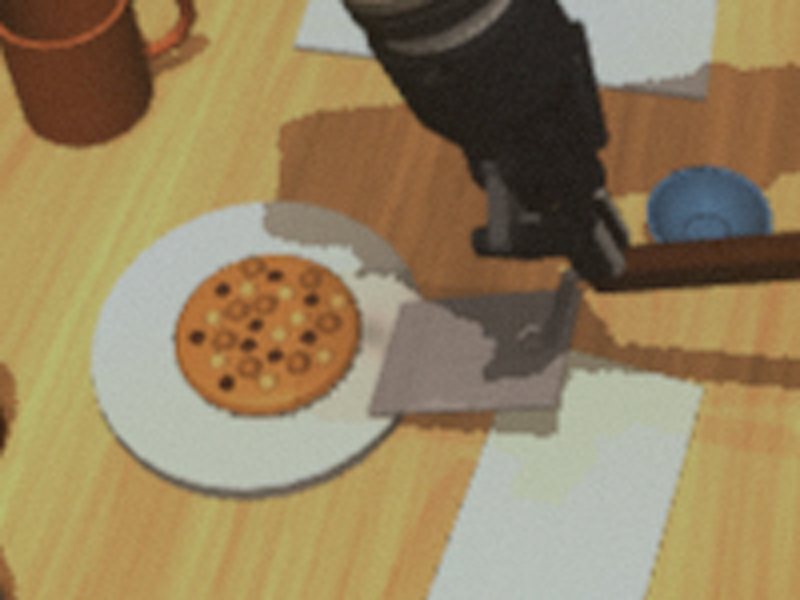

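The biscuit lies flat on the board, centred at about (268,335) in the crop with the board all round it. The blade is clear. Now raise, level and turn towards the rest.

Run:
```python
from plan import plan
plan((440,125,195),(3.1416,0.09,3.131),n=6)
plan((468,250.5,175),(3.1416,0.09,1.4516),start=((440,125,195),(3.1416,.09,3.131)),n=14)
```

```text
t 36.75 rows 6 need 3.44 now [444.4 120.5 124.5] [ 3.1396 -0.4196  3.1312]
[0.182, 0.026, -0.348] [0.02, -4.87, -0.0]
[0.152, 0.025, -0.362] [0.02, -4.87, -0.0]
[0.121, 0.025, -0.373] [0.02, -4.87, -0.0]
[0.089, 0.025, -0.382] [0.02, -4.87, -0.0]
[0.056, 0.025, -0.389] [0.02, -4.87, -0.0]
[0.023, 0.025, -0.392] [0.02, -4.87, -0.0]
t 36.75 rows 14 need 11.27 now [440. 125. 195.] [-3.1416  0.09    3.131 ]
[-0.059, 0.299, 0.053] [0.62, 0.0, 6.85]
[-0.023, 0.305, 0.05] [0.62, 0.0, 6.85]
[0.014, 0.306, 0.047] [0.62, 0.0, 6.85]
[0.05, 0.303, 0.043] [0.62, 0.0, 6.85]
[0.086, 0.295, 0.04] [0.62, 0.0, 6.85]
[0.12, 0.283, 0.037] [0.62, 0.0, 6.85]
[0.153, 0.267, 0.034] [0.62, 0.0, 6.85]
[0.184, 0.247, 0.031] [0.62, 0.0, 6.85]
[0.212, 0.224, 0.029] [0.62, 0.0, 6.85]
[0.237, 0.197, 0.026] [0.62, 0.0, 6.85]
[0.259, 0.168, 0.024] [0.62, 0.0, 6.85]
[0.277, 0.136, 0.023] [0.62, 0.0, 6.85]
[0.292, 0.102, 0.021] [0.62, 0.0, 6.85]
[0.302, 0.067, 0.021] [0.62, 0.0, 6.85]
```

```bash
python3 -m creep '[[1,0.18,0.02,-0.3,0,-3,0],[1,0.15,0.02,-0.36,0,-5.2,0],[1,0.12,0.02,-0.37,0,-6,0],[1,0.09,0.02,-0.38,0,-6,0],[1,0.06,0.02,-0.39,0,-5.5,0],[1,0.02,0.02,-0.39,0,-3.5,0],[1,-0.06,0.3,0,0.4,0,4],[1,-0.02,0.3,0.02,0.6,0,7],[1,0.01,0.3,0.05,0.6,0,7],[1,0.05,0.3,0.04,0.6,0,7]]'
python3 -m creep '[[1,0.09,0.3,0.04,0.6,0,7],[1,0.12,0.28,0.04,0.6,0,7],[1,0.15,0.27,0.03,0.6,0,7],[1,0.18,0.25,0.03,0.6,0,7],[1,0.21,0.22,0.03,0.6,0,7],[1,0.24,0.2,0.03,0.6,0,7],[1,0.26,0.17,0.02,0.6,0,7],[1,0.28,0.14,0.02,0.6,0,7],[1,0.29,0.1,0.02,0.6,0,7],[1,0.3,0.07,0.02,0.6,0,7]]'
python3 - <<'E'
from h import *
import pickle
from plan import plan
bot.grab_frame("top"); pickle.dump(cam("wrist"),open("w30.pkl","wb"))
cv2.imwrite("pics/w30.png",bot.grab_frame("wrist")[:,:,::-1])
for n in ("side","top"):
    im=bot.grab_frame(n); x,y,w,h={"side":(180,230,200,150),"top":(110,180,200,150)}[n]
    cv2.imwrite(f"pics/{n}30.png",cv2.resize(im[y:y+h,x:x+w,::-1],None,fx=4,fy=4,interpolation=cv2.INTER_CUBIC))
s=bot.read_state(); print({k:np.round(v,3).tolist() for k,v in s.items() if k[0] in "tqefw"})
plan((468,250.5,175),(3.1416,0.09,1.4516))
E
```

```text
time_s: 37.75
tcp_pos: [446.9, 159.8, 190.0]
eef_rot: [3.139, 0.089, 2.686]
ft_force: [0.7, -0.8, -1.1]
finger_gap: 8.2
time_s: 38.75
tcp_pos: [464.9, 250.5, 176.1]
eef_rot: [3.137, 0.084, 1.46]
ft_force: [-0.2, -0.6, -2.0]
finger_gap: 8.2
{'time_s': 38.95, 'q': [-0.578, 0.326, 0.003, 1.589, 0.071, 1.278, -0.7], 'qd': [0.011, -0.012, 0.004, 0.01, 0.003, -0.0, -0.006], 'tau': [-0.417, -38.174, -0.027, -22.861, 0.332, 0.271, -0.028], 'tcp_pos': [464.86, 249.687, 176.136], 'eef_rot': [3.137, 0.085, 1.468], 'ft_force': [-0.428, -0.242, -2.18], 'wrist_torque': [0.121, -0.031, -0.047], 'finger_gap': 7.656}
t 38.95 rows 1 need 0.11 now [464.9 249.7 176.1] [3.1372 0.0851 1.468 ]
[0.041, 0.101, 0.035] [0.33, -0.28, 0.93]
```

View pics/w30.png

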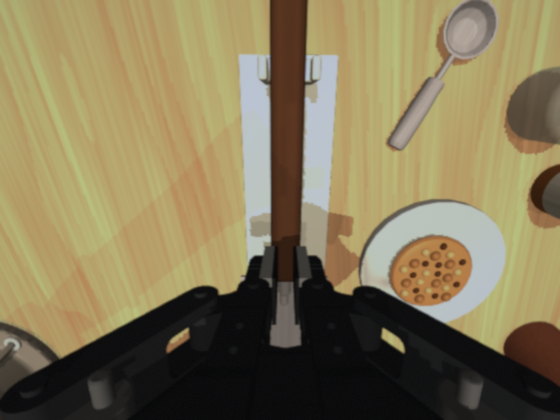

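View pics/side30.png

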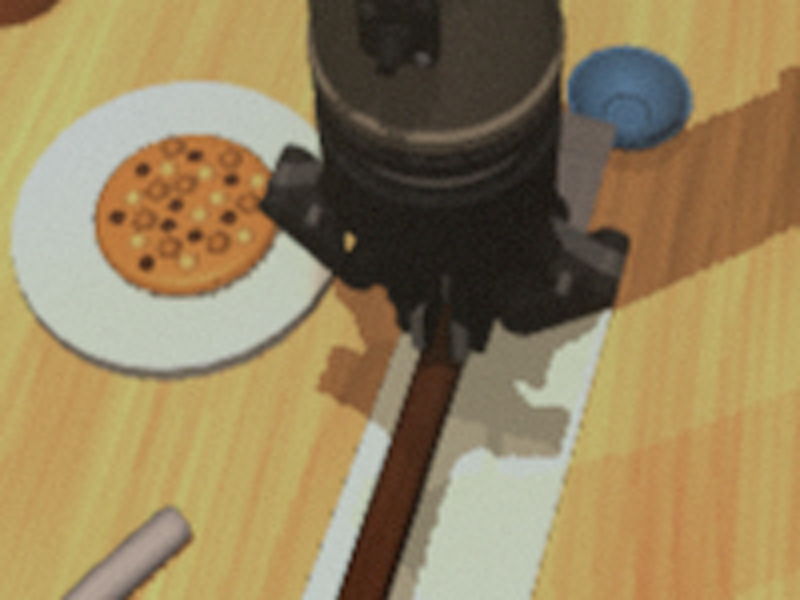

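View pics/top30.png

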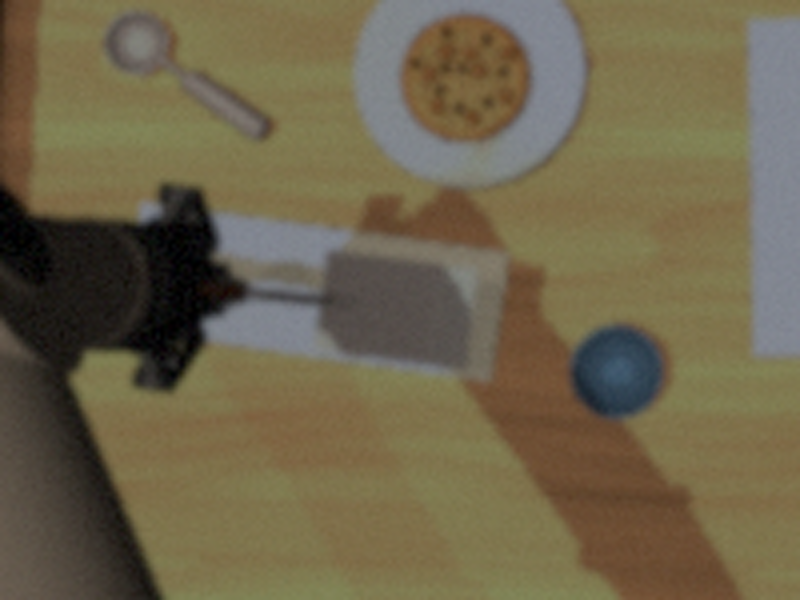

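Run:
```python
from fit6 import *
import pickle
from scipy.spatial.transform import Rotation as Ro
S=lambda a,b:((a+.5)/4-.5+180,(b+.5)/4-.5+230)
Tt=lambda a,b:((a+.5)/4-.5+110,(b+.5)/4-.5+180)
s=bot.read_state();print(s["tcp_pos"],s["eef_rot"])
obs=[("top",(90,35,-58),Tt(330,250)),("top",(90,-35,-58),Tt(321,337)),("side",(197,-35,-59.4),S(615,128)),("top",(197,-35,-59.4),Tt(468,370))]
c,sn=np.cos(-1.69),np.sin(-1.69)
g=np.array([465-42*c,249.7-42*sn,176+8-3.5])
print(g)
fit6(obs,g,-1.675,sg=4)
fit6(obs[:3],g,-1.675,sg=4)
cw=pickle.load(open("w30.pkl","rb"))
# front of handle, rest rear corners, fork
print("rest rear corners",plane("w",[(239,55),(338,56)],4,cw).round(1))
yaw=-1.69;R=np.array([[c,-sn],[sn,c]]); print("exp rear",(R@np.array([-85,-50])+[473,292.2]).round(1),(R@np.array([-85,50])+[473,292.2]).round(1))
print("handle front",plane("w",[(288,284)],190,cw).round(1))
```

```text
[464.86041671 249.68681396 176.13612685] [3.13721897 0.08510151 1.46797242]
[469.99470591 291.40195335 180.5       ]
grip [469.7 289.8 179.5] yaw -1.683 pitch -1.72deg roll 0.25deg sd pitch 1.38
res px [[0.4, -0.5], [-0.9, 2.7], [0.1, -0.0], [0.1, -0.6]]
tip [447.8  92.3 126.1] heel [459.7 198.6 122.3]
grip [469.5 289.4 179.6] yaw -1.679 pitch -1.52deg roll 0.24deg sd pitch 1.51
res px [[0.4, -0.6], [-0.8, 2.6], [-0.2, -0.0]]
tip [448.3  92.  125.4] heel [459.9 198.4 122. ]
rest rear corners [[434.3 382.4   4. ]
 [532.2 370.7   4. ]]
exp rear [433.5 382.5] [532.8 370.7]
handle front [[465.2 238.  190. ]]
```

Biscuit lies flat on the board, near its centre. The wrist view confirms the rest's pose to about 1 mm. The spatula is about 2 mm off laterally and nearly level. Correcting and lowering most of the way.

```bash
python3 -m creep '[[1,0.03,0.08,0.15,0,1.3,0.6],[1,0.03,0,0.4,0,0,0],[1,0.03,0,0.5,0,0,0],[1,0.03,0,0.5,0,0,0],[1,0.03,0,0.5,0,0,0],[1,0.03,0,0.45,0,0,0],[1,0.03,0,0.4,0,0,0],[1,0.02,0,0.25,0,0,0],[1,0,0,0.1,0,0,0],[1,0,0,0,0,0,0]]'
python3 - <<'E'
from h import *
import pickle
pickle.dump(cam("wrist"),open("w31.pkl","wb"))
cv2.imwrite("pics/w31.png",bot.grab_frame("wrist")[:,:,::-1])
for n in ("side","top"):
    im=bot.grab_frame(n); x,y,w,h={"side":(200,260,200,150),"top":(110,180,200,150)}[n]
    cv2.imwrite(f"pics/{n}31.png",cv2.resize(im[y:y+h,x:x+w,::-1],None,fx=4,fy=4,interpolation=cv2.INTER_CUBIC))
s=bot.read_state(); print({k:np.round(v,3).tolist() for k,v in s.items() if k[0] in "tqefw"})
E
```

```text
time_s: 39.95
tcp_pos: [468.0, 250.2, 78.3]
eef_rot: [3.136, 0.062, 1.455]
ft_force: [0.4, -0.1, -1.4]
finger_gap: 8.1
{'time_s': 40.1, 'q': [-0.563, 0.41, 0.003, 1.722, 0.058, 1.042, -0.706], 'qd': [-0.001, -0.005, 0.0, -0.001, -0.001, 0.001, -0.002], 'tau': [0.025, -39.917, 0.231, -20.305, 0.288, 0.242, 0.001], 'tcp_pos': [468.713, 250.772, 79.315], 'eef_rot': [3.134, 0.061, 1.455], 'ft_force': [-0.152, 0.764, -2.433], 'wrist_torque': [0.125, 0.013, -0.002], 'finger_gap': 7.644}
```

View pics/w31.png

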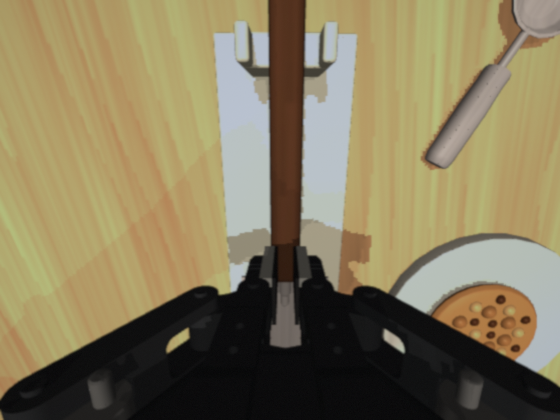

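View pics/side31.png

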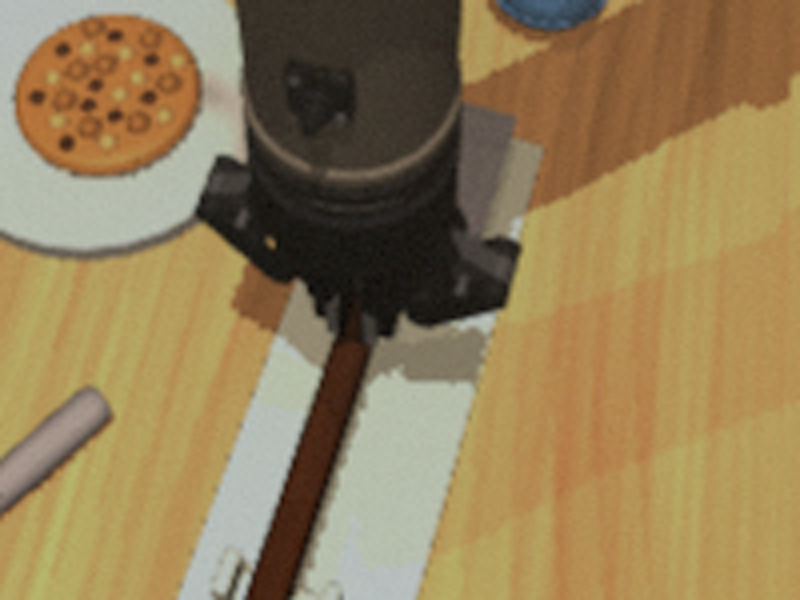

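View pics/top31.png

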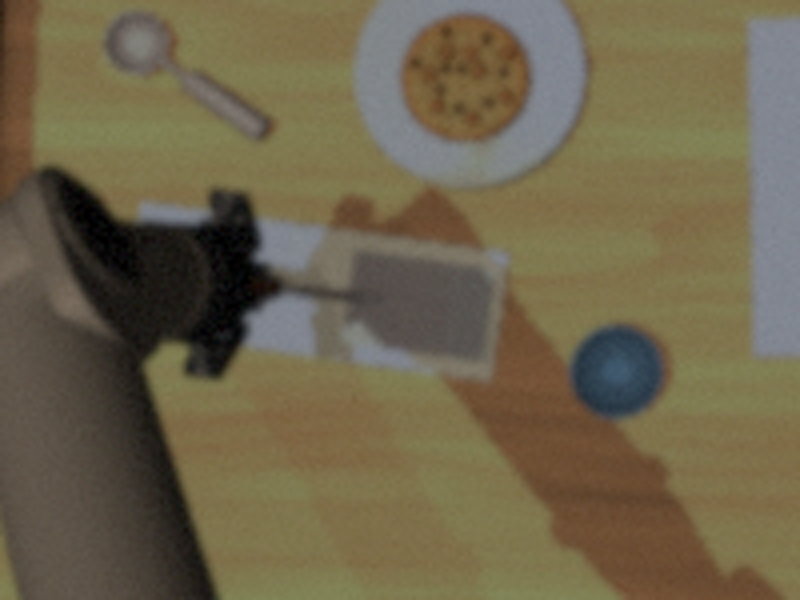

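Handle centred in the fork (column 287 against cheeks 241/330). Lower the last ~20 mm.

```bash
python3 -m creep '[[1,0.01,0,0.1,0,0,0],[1,0.01,0,0.12,0,0,0],[1,0.01,0,0.12,0,0,0],[1,0.01,0,0.12,0,0,0],[1,0,0,0.06,0,0,0],[1,0,0,0.05,0,0,0],[1,0,0,0.04,0,0,0],[1,0,0,0,0,0,0],[1,0,0,0,0,0,0],[1,0,0,0,0,0,0]]'
python3 - <<'E'
from h import *
import pickle
pickle.dump(cam("wrist"),open("w32.pkl","wb"))
cv2.imwrite("pics/w32.png",bot.grab_frame("wrist")[:,:,::-1])
for n in ("side","top"):
    im=bot.grab_frame(n); x,y,w,h={"side":(200,260,200,150),"top":(110,180,200,150)}[n]
    cv2.imwrite(f"pics/{n}32.png",cv2.resize(im[y:y+h,x:x+w,::-1],None,fx=4,fy=4,interpolation=cv2.INTER_CUBIC))
s=bot.read_state(); print({k:np.round(v,3).tolist() for k,v in s.items() if k[0] in "tqefw"})
E
```

```text
time_s: 41.1
tcp_pos: [468.4, 250.6, 60.5]
eef_rot: [3.135, 0.061, 1.455]
ft_force: [-1.0, -0.8, -1.2]
finger_gap: 7.9
{'time_s': 41.25, 'q': [-0.563, 0.433, 0.003, 1.741, 0.06, 1.002, -0.709], 'qd': [0.001, 0.001, -0.0, 0.001, -0.001, -0.001, 0.002], 'tau': [0.001, -40.612, 0.233, -19.909, 0.281, 0.234, 0.0], 'tcp_pos': [468.324, 250.54, 60.406], 'eef_rot': [3.136, 0.061, 1.455], 'ft_force': [-0.3, 0.097, -1.514], 'wrist_torque': [0.125, -0.006, 0.004], 'finger_gap': 7.748}
```

View pics/w32.png

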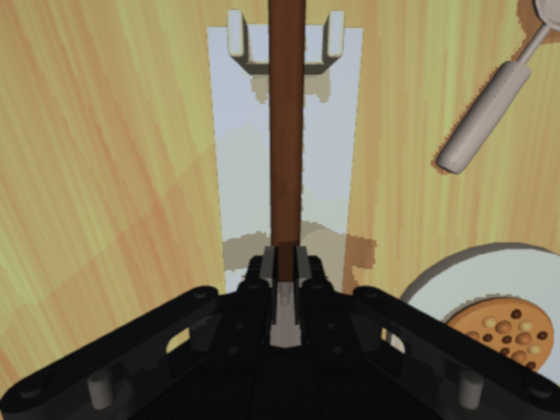

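View pics/side32.png

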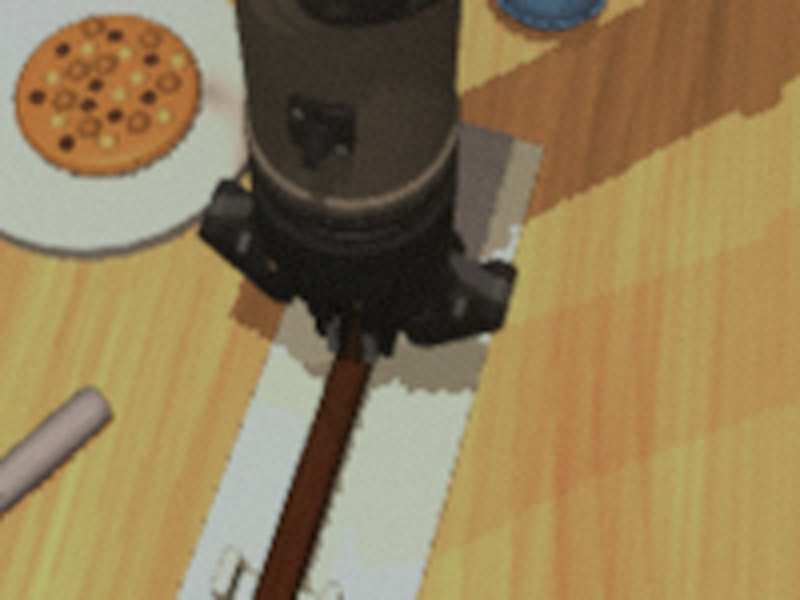

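View pics/top32.png

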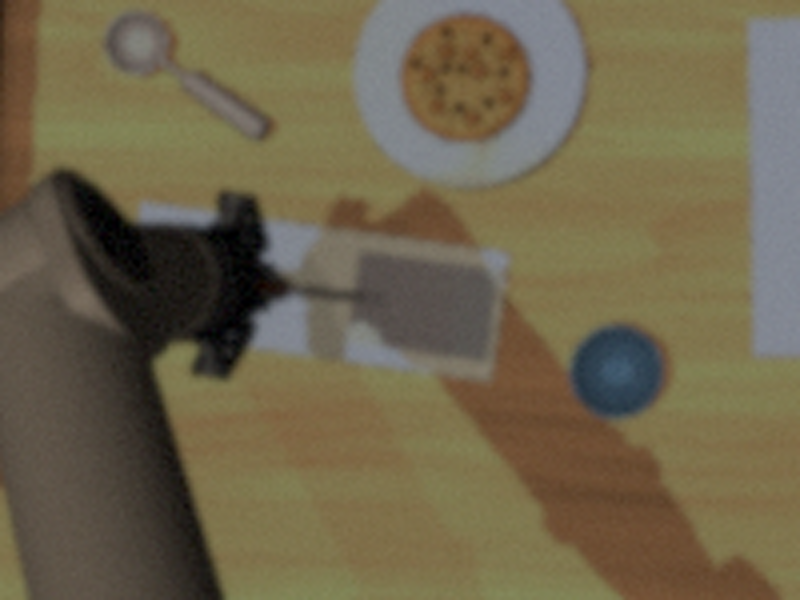

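```bash
python3 -m creep '[[1,0,0,0.05,0,0,0],[1,0,0,0.05,0,0,0],[1,0,0,0.04,0,0,0],[1,0,0,0.03,0,0,0],[1,0,0,0.02,0,0,0],[1,0,0,0,0,0,0],[1,0,0,0,0,0,0],[1,0,0,0,0,0,0],[1,0,0,0,0,0,0],[1,0,0,0,0,0,0]]'
python3 - <<'E'
from h import *
for n in ("side","wrist"):
    im=bot.grab_frame(n)
    if n=="wrist": cv2.imwrite("pics/w33.png",im[:,:,::-1]); continue
    x,y,w,h={"side":(200,260,200,150),"top":(110,180,200,150)}[n]
    cv2.imwrite(f"pics/{n}33.png",cv2.resize(im[y:y+h,x:x+w,::-1],None,fx=4,fy=4,interpolation=cv2.INTER_CUBIC))
s=bot.read_state(); print({k:np.round(v,3).tolist() for k,v in s.items() if k[0] in "tqefw"})
E
```

```text
time_s: 42.25
tcp_pos: [468.4, 250.0, 55.4]
eef_rot: [3.135, 0.061, 1.455]
ft_force: [-2.2, -1.9, 5.0]
finger_gap: 8.0
{'time_s': 42.35, 'q': [-0.563, 0.438, 0.004, 1.747, 0.06, 0.99, -0.709], 'qd': [0.001, -0.0, -0.0, -0.001, -0.001, -0.001, -0.002], 'tau': [-0.242, -37.39, -0.017, -18.707, 0.138, -0.591, -0.004], 'tcp_pos': [468.423, 250.057, 55.382], 'eef_rot': [3.135, 0.061, 1.455], 'ft_force': [-0.934, -1.54, 5.449], 'wrist_torque': [-0.201, 0.372, 0.003], 'finger_gap': 7.803}
```

View pics/w33.png

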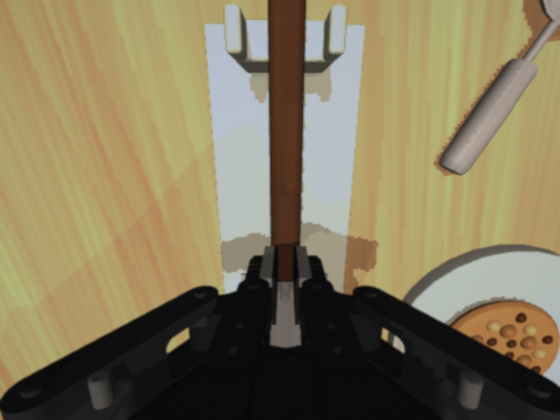

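View pics/side33.png

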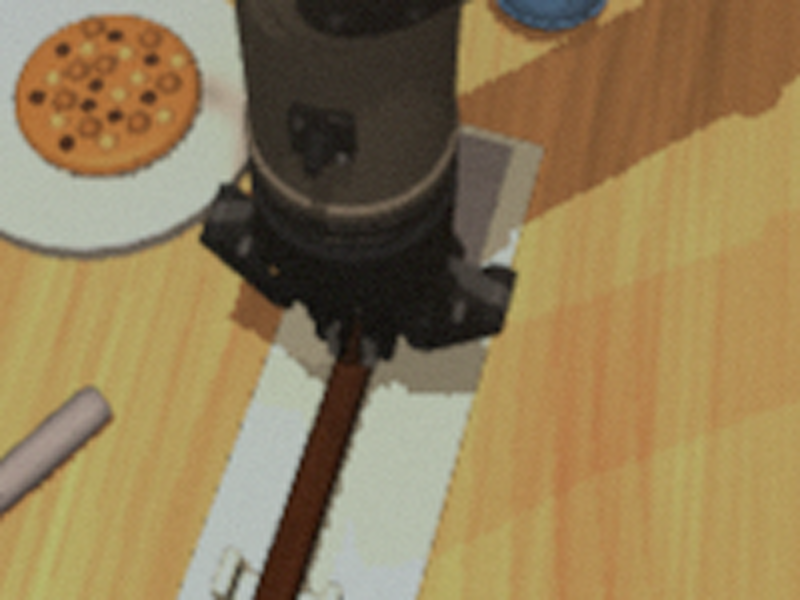

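Seated (about +7 N change at TCP z 55.4, the same height as in the original grasp). Ease off slightly, release, and look before moving away.

```bash
python3 -m creep '[[1,0,0,-0.02,0,0,0],[0.4,0,0,0,0,0,0],[0,0,0,0,0,0,0],[-0.5,0,0,0,0,0,0],[-1,0,0,0,0,0,0],[-1,0,0,0,0,0,0],[-1,0,0,-0.2,0,0,0],[-1,0,0,-0.6,0,0,0],[-1,0,0,-0.9,0,0,0],[-1,0,0,-0.9,0,0,0]]'
python3 - <<'E'
from h import *
import pickle
pickle.dump(cam("wrist"),open("w34.pkl","wb"))
for n in ("side","top","wrist"):
    im=bot.grab_frame(n)
    cv2.imwrite(f"pics/{n}34f.png",im[:,:,::-1])
    if n=="wrist": continue
    x,y,w,h={"side":(200,260,200,150),"top":(110,180,200,150)}[n]
    cv2.imwrite(f"pics/{n}34.png",cv2.resize(im[y:y+h,x:x+w,::-1],None,fx=4,fy=4,interpolation=cv2.INTER_CUBIC))
s=bot.read_state(); print({k:np.round(v,3).tolist() for k,v in s.items() if k[0] in "tqefw"})
E
```

```text
time_s: 43.35
tcp_pos: [468.1, 254.9, 134.1]
eef_rot: [3.136, 0.062, 1.455]
ft_force: [1.1, 0.2, 0.5]
finger_gap: 85.2
{'time_s': 43.5, 'q': [-0.569, 0.357, 0.002, 1.647, 0.055, 1.166, -0.705], 'qd': [0.002, 0.032, 0.002, 0.057, -0.0, -0.005, 0.001], 'tau': [-0.039, -39.471, 0.127, -22.166, 0.239, 0.18, 0.001], 'tcp_pos': [470.0, 256.23, 135.638], 'eef_rot': [3.131, 0.058, 1.455], 'ft_force': [0.124, 0.014, -0.16], 'wrist_torque': [0.043, 0.051, 0.032], 'finger_gap': 85.691}
```

View pics/wrist34f.png

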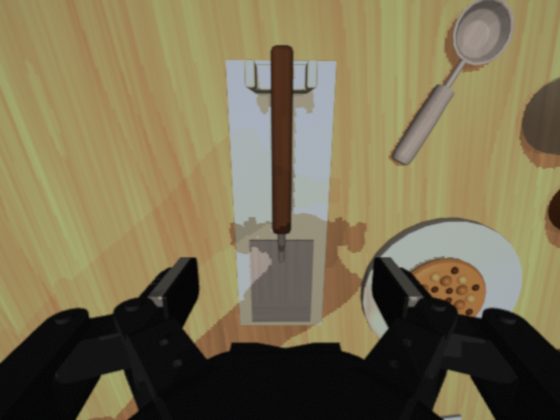

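View pics/side34.png

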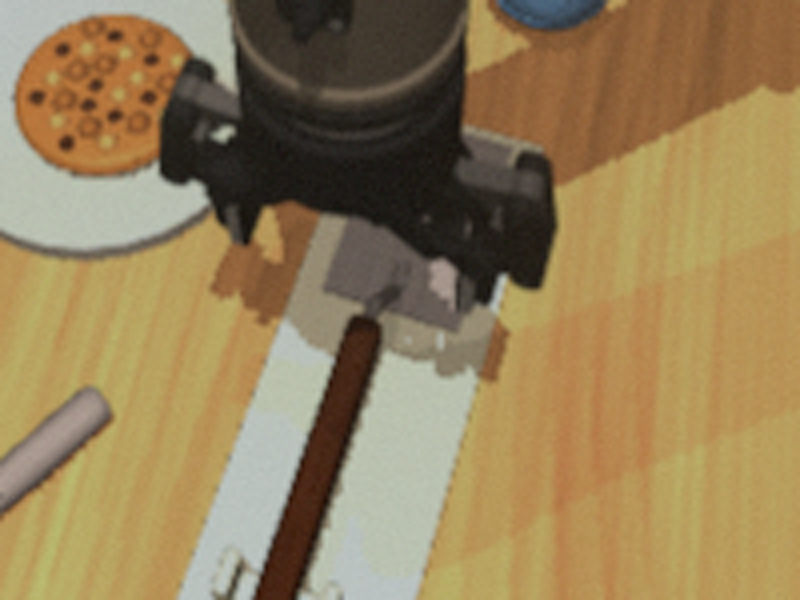

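View pics/top34.png

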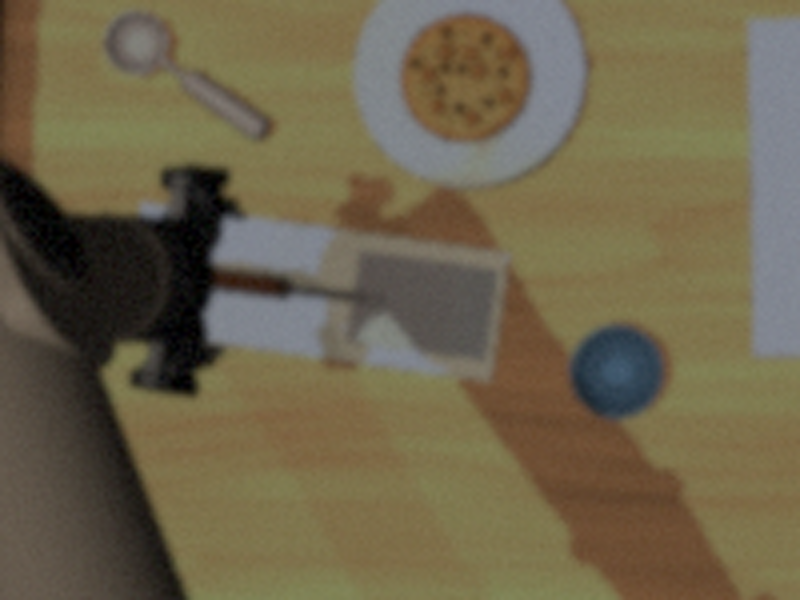

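Run:
```python
from h import *
import pickle
a=cv2.imread("pics/wrist34f.png")[40:345,215:350]; cv2.imwrite("pics/w34z.png",cv2.resize(a,None,fx=1.9*1,fy=1.9,interpolation=cv2.INTER_CUBIC))
a=cv2.imread("pics/wrist34f.png")[215:340,215:350]; cv2.imwrite("pics/w34y.png",cv2.resize(a,None,fx=4.5,fy=4.5,interpolation=cv2.INTER_CUBIC))
```

```text
(no output)
```

View pics/w34y.png

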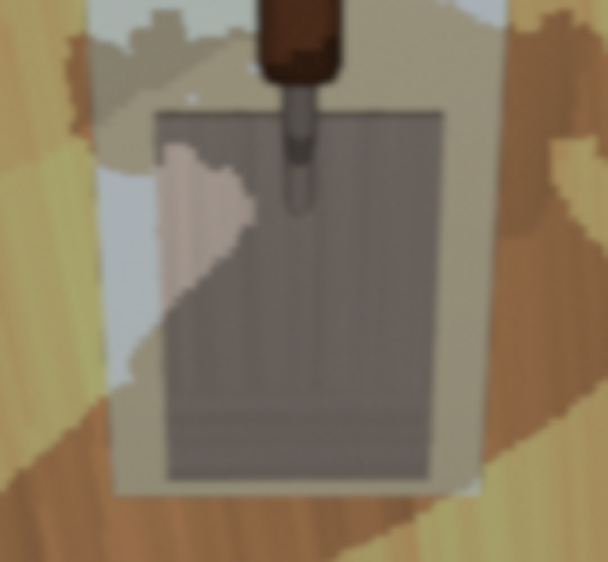

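View pics/w34z.png

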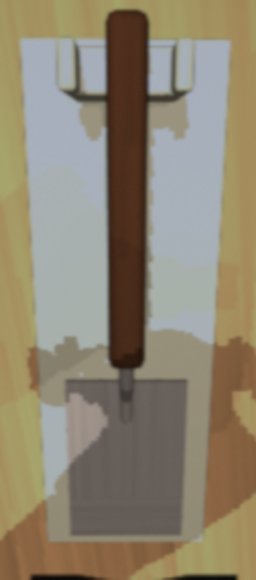

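The spatula lies in the rest, blade centred across the tray, the tail in the fork, perhaps 3–4 mm further forward than at first. Final check of everything else against the first pictures.

```bash
python3 -m creep '[[-1,0,0,-0.3,0,0,0],[-1,0.2,0,-0.7,0,0,0],[-1,0.3,0,-0.8,0,0,0],[-1,0.3,0,-0.8,0,0,0],[-1,0.2,0,-0.5,0,0,0],[-1,0,0,-0.2,0,0,0],[-1,0,0,0,0,0,0],[-1,0,0,0,0,0,0],[-1,0,0,0,0,0,0],[-1,0,0,0,0,0,0]]'
python3 - <<'E'
from h import *
def cont(m):
    m=m.astype(np.uint8); c,_=cv2.findContours(m,cv2.RETR_EXTERNAL,cv2.CHAIN_APPROX_NONE); return max(c,key=cv2.contourArea).reshape(-1,2).astype(float)
for n in("top","side"):
    im=bot.grab_frame(n); cv2.imwrite(f"pics/{n}35.png",im[:,:,::-1])
    for o,z in (("round_center",21),("square_biscuit",11),("board",14)):
        for r in bot.regions_of(n,o)[:2]:
            e=cv2.fitEllipse(plane(n,cont(r["mask"]),z)[:,:2].astype(np.float32)); print(n,o,round(r["conf"],2),np.round(r["xy"]),np.round(e[0],1),np.round(e[1],0))
a=cv2.imread("pics/top0.png").astype(int);b=cv2.imread("pics/top35.png").astype(int)
d=np.abs(a-b).max(2).astype(np.uint8); cv2.imwrite("pics/diff.png",np.hstack([cv2.resize(cv2.imread("pics/top35.png"),(400,300)),cv2.cvtColor(cv2.resize(np.minimum(d.astype(int)*4,255).astype(np.uint8),(400,300)),cv2.COLOR_GRAY2BGR)]))
print(bot.read_state()["time_s"])
E
```

```text
time_s: 44.5
tcp_pos: [471.5, 290.0, 229.0]
eef_rot: [3.137, 0.063, 1.454]
ft_force: [-0.8, -0.6, -0.4]
finger_gap: 85.9
top round_center 0.84 [225. 202.] [628.5 121. ] [93. 96.]
top round_center 0.57 [421. 234.] [ 524.3 -477. ] [91. 92.]
top square_biscuit 0.62 [347. 253.] [ 483.7 -254. ] [ 95. 100.]
side round_center 0.78 [216. 290.] [641.6 129.1] [64. 95.]
side round_center 0.43 [289. 380.] [442.2 276.4] [ 53. 222.]
side square_biscuit 0.93 [323. 176.] [ 467.4 -255.5] [ 64. 108.]
side square_biscuit 0.21 [141. 295.] [808.2 176.2] [ 64. 165.]
44.9
```

View pics/diff.png

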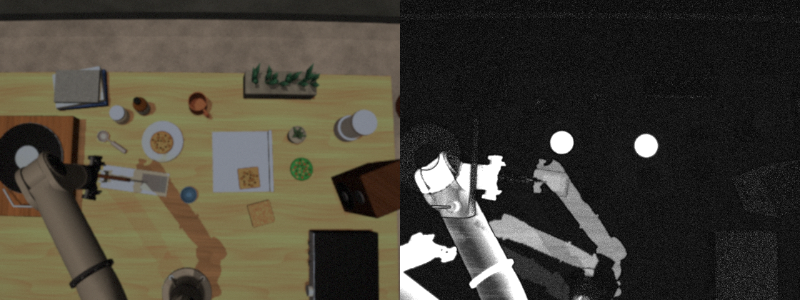

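View pics/side35.png

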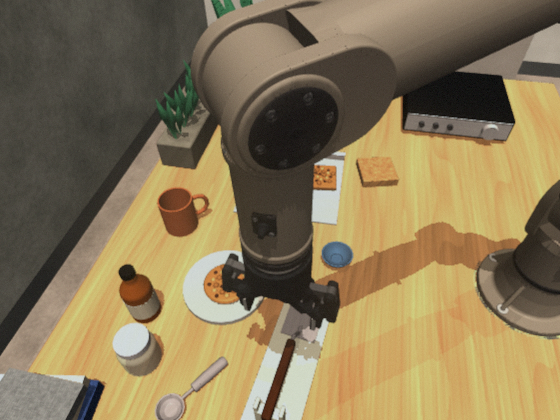

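```bash
python3 -c "
from rig import bot
print(bot.hand_in())"
```

```text
the job is handed in; nothing more can be done
None
```

I carried the round biscuit to the serving board on the blade, slid it off there, put the spatula back in its rest and handed the job in at about 45 s. No verdict was reported.

**What went wrong on the way:**
- **First lift:** the spatula slipped out of the jaws at 120 N. It fell from low down and came to rest on the baking sheet, turned about 90°, with the round biscuit partly on the blade.
- **Recovery:** a regrip at 50 N let the spatula pivot, so I set it down and gripped again nearer the blade at 105 N. I centred the biscuit on the blade against the lip, and that grip held for the rest of the job.

**Last checks:**
- **Biscuit:** it looks flat and right side up at about (628, 121), roughly 5 mm from the board's centre (633, 118–121). That leaves about 35 mm of board all round. The side camera put it at (642, 129), but the arm was covering part of it in that view.
- **Spatula:** it lies in the rest, centred across the tray with its tail in the fork. It sits about 3–4 mm further forward than at the start, and I left it so.
- **Everything else:** comparing the first and last top pictures, only the arm, its shadows and the round biscuit have changed. The arm hides a little of the area around the rest. In the top view the square biscuit is within about 1 mm of where it was. The gripper is clear of everything and touched no biscuit in any picture.

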